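# Lock out the roll scanner, load its tray, slide it in and switch back to run

## Robot

A 6-joint arm with a two-finger parallel gripper is mounted at the origin on the work surface. World frame = base frame: x ahead of the robot, y to its left, z up, the work surface at z = 0. Lengths are in m, angles in degrees, forces in N, time in s.
With the tool pointing down it reaches from about 0.35 to 0.775 m from the base axis. Payload 7.3 kg.
Tool frame: the origin (TCP) lies midway between the tips of the shut fingers; the grasp point (between the pads) lies 19 mm behind it; z points along the fingers, x is the direction in which the jaws open and shut, and the axes are right-handed (so a half turn about z gives the same grasp; the last joint's range is limited). The gripper opens to 92 mm and grips with 3 to 60 N. Pads are 19 mm wide; open, the fingers measure 130 mm over their backs; the gripper's body (75 mm by 190 mm) begins 47 mm behind the grasp point.
Start: joints at [57.067, 19.595, 87.324, -0, 73.075, -8.365], TCP at [0.218, 0.477, 0.2] pointing down, gripper open.
Joint ranges: [-145.02, 145.02], [-44.19, 115.74], [2.07, 154.8], [-57.11, 237.11], [16.16, 152.29], [-177.93, 177.93]. Speed limits (degrees/s): [147.25, 147.25, 180, 180, 180, 180].

## Interface

Orientations are given as [roll, pitch, yaw] about the fixed x, y, z axes, in that order (R = Rz(yaw) Ry(pitch) Rx(roll)).
In Python, from station import telemetry, camera, camera_params, robot, outline_of, pinpoint gives the robot as it stands.
- The arm moves only by the tool play_rows, never from a script. Its argument "moves" is a list of rows, each an object of numbers: "wx", "wy", "wz": the turn, a rotation vector about the tool's x, y, z in rad; "x", "y", "z": the shift along the tool's x, y, z in mm; "fingers": the opening, from 0 (shut) to 1 (fully open). A call has 1 to 12 rows; each row is the pose to reach, as a shift and turn from the pose commanded when the call began, along the tool's axes at that moment; what a row does not reach only later rows make up. A row lasts 1/12 s, in which the tool goes at most 41.7 mm and 7.16 degrees, less where a joint would pass 70% of its speed; a pose out of reach is approached as far as the arm can. A call with a gripper value outside its range is refused whole. The fingers move at their own pace and stop on an object; "grip_force" is the grip in N (left out, the last holds). Time passes only in rows, so rows that repeat a pose let the fingers close. It gives the time, the measured TCP pose, the force and the opening at its end, in the units of the state.
- telemetry.state(): the state, without advancing time (a new reading comes with each control period).
- camera(name): name is "scene" or "side" or "wrist"; returns the picture (384x512x3 uint8, blue, green, red); there is no depth.
- camera_params(name): a dict with "intrinsics" (3x3 intrinsics, pixels), "xyz" and "attitude" of the camera in the world. Camera axes: x right, y up, looking along -z (the intrinsics and any distortion apply to the point x, -y, -z); pixel columns grow to the right and rows downward; lengths in m; the calibration is good to about 2 mm. A picture is of the moment at which its call begins: read the wrist's pose just before it. camera_params takes no time and is no camera call; for the wrist camera it gives the pose at the moment of the call.
- robot.sign_off(): hands the job in, once; it reports no verdict.
Trained networks look in the newest picture that a camera, given by its name, has taken for a name from the list of things; names that differ only in an ending like _2 or _b are one class to them, and where a whole thing is asked for, a point or a joint stands for the part that bears it (a point fixed in the world has none). Each returns a list of dicts, best first, with "conf" (0 to 1); they miss things now and then, are a little off and sometimes report something else, mostly with a low value. They report only what shows in the picture. A call takes as long as a camera call.
- outline_of(target, camera): "pixels" (384x512 bool, what is visible of it) and "uv" ([column, row] in pixels, amid what is visible of it).
- pinpoint(target, camera): "uv" ([column, row] in pixels: a listed point, or the origin of a listed thing).
The state is a dict: "time": time; "joints": joint angles; "joint_vel": joint speeds; "effort": joint torques, N m; "position": TCP position; "ee_rot": TCP orientation; "ft_force": force on the tool from outside, world axes, zero at the start; "moment": the same for the moment, N m; "grip_width": opening from 0.0 (shut) to 1.0 (fully open).
Only numpy, scipy, OpenCV 4.12 (cv2) and the standard library are available. Lean on these libraries where they do the work, as an engineer would, in place of code of your own. Each camera call takes 0.05 s, during which the arm holds its last target.

## Task

Stop the roll scanner before anything else: pull its black locking toggle out of its gate and flip it from the green (run) side to the red (stop) side, letting it drop back in; never force it over the gate unpulled. Then take the flour brush out of the white tray and lay it down in the green caddy, lay every loose bread roll from the wooden board in the tray in a single layer, and slide the tray along its rails, without lifting it, under the scanner head until it is home against the end stop. Finally pull and flip the toggle back to the green side, seated again, and leave everything else on the table where it is.

Things in the scene. Friction and masses are not known exactly. Their poses are not given: they have to be found in the camera images.
- console: Fixed grey control box, 110 x 110 mm, 70 mm tall, with the locking toggle on its top. Origin: centre of its underside; z up. A red strip (stop) lies on the -x side of its top, a green strip (run) on the +x side.
- toggle (a joint): Lean of the toggle, a hinge about the console's y axis, pivot on its z axis 70 mm above its origin. 0: leans 0.4 rad to console +x (green, run; it starts within 0.1 of this); 0.4: upright; 0.8: leans 0.4 rad to -x (red, stop). Gate bars at its foot block it near upright: unpulled it moves freely only below 0.2 or above 0.6. No spring turns it.
- bat (a joint): How far the bat is pulled outward along its own axis, m: 0 seated, 0.016 fully out. A spring draws it back in (4 N seated, 8 N fully out). It must be out by at least 0.010 to pass the gate bars; let go on either side it drops back in by itself.
- knob (a point): Centre of the bat's black knob, a cylinder 28 mm in diameter, 30 mm long, lying along console y: pinch its flat ends from above. 95 mm from the pivot when seated. A 10 mm stem runs down to the pivot; the gate's posts end 36 mm above the box top. The bat turns between the finger pads as it flips.
- scanner: Fixed slide bed with scanner head. Origin: middle of the loading place, at table height; the tray slides to its +y. Bed top 12 mm up, y = -140 to 360 mm; rails inside x = +-107 mm, tops 32 mm up; white head over y = 135 to 335 mm, 300 mm wide, underside 90 mm, top 165 mm up; stop face at y = 341 mm. Home: tray origin at y = 235 mm, touching the stop.
- tray: Loose white open tray in the rails (3 mm play each side), 208 mm in x, 212 mm in y, walls 28 mm tall, 4 mm thick, floor 4 mm, 0.4 kg. Origin: centre of its underside, 12 mm above the table. Axes as the scanner's; starts within 15 mm of the loading place. Room for four rolls lying along y: at x = +-42 mm, y = +-50 mm.
- tray_grip (a point): Grip point on the tray's upright orange push grip, a block 22 mm in x, 30 mm in y, from 6 to 66 mm above the tray's underside; the point is 45 mm above the underside, at tray x = 0, y = -165 mm, outside the scanner head when the tray is home. Pinch it across x from above.
- board: Fixed wooden cooling board, 220 x 200 mm, 12 mm thick. Origin: centre of its underside.
- caddy: Fixed green open caddy, outside 178 mm in x, 104 mm in y, 45 mm tall, walls and floor 4 mm (floor on the table). Origin: centre of its underside.
- brush: Flour brush, 130 mm long along its x, lying flat in the tray at the start. Handle 24 mm wide, 22 mm tall, x = -65 to 15 mm; head 56 mm wide, 28 mm tall, x = 15 to 65 mm. Origin: middle of its length, on the underside; it balances there; 70 g. Pinch the handle across y at x = -8 mm.
- roll1: A bread roll, 84 mm long along its x, 52 mm wide in y, 40 mm tall, two crusty lobes side by side on a flat underside, about 60 g. Origin: its centre, 20 mm above its underside. Pinch it across y from above. It lies on the board at the start, or is absent (None).
- roll2: A bread roll, 84 mm long along its x, 52 mm wide in y, 40 mm tall, two crusty lobes side by side on a flat underside, about 60 g. Origin: its centre, 20 mm above its underside. Pinch it across y from above. It lies on the board at the start, or is absent (None).
- roll3: A bread roll, 84 mm long along its x, 52 mm wide in y, 40 mm tall, two crusty lobes side by side on a flat underside, about 60 g. Origin: its centre, 20 mm above its underside. Pinch it across y from above. It lies on the board at the start, or is absent (None).
- roll4: A bread roll, 84 mm long along its x, 52 mm wide in y, 40 mm tall, two crusty lobes side by side on a flat underside, about 60 g. Origin: its centre, 20 mm above its underside. Pinch it across y from above. It lies on the board at the start, or is absent (None).
- shaker: Steel sugar shaker, 72 mm wide, 95 mm tall, loose, a bystander to leave alone. Origin: on its underside.
- jar: Amber jar with white cap, 74 mm wide, 118 mm tall, loose, a bystander to leave alone. Origin: on its underside.
- labels: Roll of paper labels, 90 mm wide, 50 mm tall, loose, a bystander to leave alone. Origin: on its underside.
- scraper: Steel bench scraper with black grip, 107 x 120 mm, 22 mm tall, lying flat, loose, a bystander to leave alone. Origin: on its underside.

How it is judged (in metres and radians):
On the way, in this order (a step that is already met when the one before it is completed fails the run):
1. the toggle is on the red (stop) side and seated (value of joint toggle above 0.55 rad and value of joint bat below 0.004 m), for 0.2 s.
2. brush in the caddy and every roll in the tray, toggle still at stop (all of step 1 and x of roll1 in the frame of tray between -0.095 and 0.095 m and y of roll1 in the frame of tray between -0.095 and 0.095 m and z of each of roll1, roll2, roll3, roll4 in the frame of tray below 0.045 m and x of roll2 in the frame of tray between -0.095 and 0.095 m and y of roll2 in the frame of tray between -0.095 and 0.095 m and x of roll3 in the frame of tray between -0.095 and 0.095 m and y of roll3 in the frame of tray between -0.095 and 0.095 m and x of roll4 in the frame of tray between -0.095 and 0.095 m and y of roll4 in the frame of tray between -0.095 and 0.095 m and x of brush in the frame of caddy between -0.03 and 0.03 m and y of brush in the frame of caddy between -0.035 and 0.035 m and z of brush in the frame of caddy below 0.035 m), for 0.2 s.
3. the loaded tray is home against the end stop, toggle still at stop (all of step 1 and x of roll1 in the frame of tray between -0.095 and 0.095 m and y of roll1 in the frame of tray between -0.095 and 0.095 m and z of each of roll1, roll2, roll3, roll4 in the frame of tray below 0.045 m and x of roll2 in the frame of tray between -0.095 and 0.095 m and y of roll2 in the frame of tray between -0.095 and 0.095 m and x of roll3 in the frame of tray between -0.095 and 0.095 m and y of roll3 in the frame of tray between -0.095 and 0.095 m and x of roll4 in the frame of tray between -0.095 and 0.095 m and y of roll4 in the frame of tray between -0.095 and 0.095 m and y of tray in the frame of scanner above 0.227 m and z of tray in the frame of scanner below 0.022 m), for 0.2 s.
4. the toggle is back on the green (run) side and seated (value of joint toggle below 0.25 rad and value of joint bat below 0.004 m and y of tray in the frame of scanner above 0.227 m and z of tray in the frame of scanner below 0.022 m), for 0.2 s.
At the end, for the whole second after the job is handed in: Every roll lies in the tray in one layer (centre within 95 mm of its middle in x and y, under 45 mm up); brush down in the caddy (within 30 mm of the middle along, 35 mm across, under 35 mm up); tray within 8 mm of the end stop; toggle below 0.25 and seated within 4 mm; all at rest (all of step 4 and x of roll1 in the frame of tray between -0.095 and 0.095 m and y of roll1 in the frame of tray between -0.095 and 0.095 m and z of each of roll1, roll2, roll3, roll4 in the frame of tray below 0.045 m and x of roll2 in the frame of tray between -0.095 and 0.095 m and y of roll2 in the frame of tray between -0.095 and 0.095 m and x of roll3 in the frame of tray between -0.095 and 0.095 m and y of roll3 in the frame of tray between -0.095 and 0.095 m and x of roll4 in the frame of tray between -0.095 and 0.095 m and y of roll4 in the frame of tray between -0.095 and 0.095 m and x of brush in the frame of caddy between -0.03 and 0.03 m and y of brush in the frame of caddy between -0.035 and 0.035 m and z of brush in the frame of caddy below 0.035 m and linear speed of each of tray, brush below 0.02 m/s and linear speed of each of roll1, roll2, roll3, roll4 below 0.03 m/s); the robot touches nothing.
It fails at once if the toggle is forced over its gate without being pulled out (value of joint toggle between 0.3 and 0.5 rad and value of joint bat below 0.005 m).
It fails at once if work on the tray while the toggle is at run: a roll put in, or brush or tray handled, before the tray is home (value of joint toggle below 0.25 rad and not (y of tray in the frame of scanner above 0.227 m and z of tray in the frame of scanner below 0.022 m) and ((x of roll1 in the frame of tray between -0.095 and 0.095 m and y of roll1 in the frame of tray between -0.095 and 0.095 m and z of roll1 in the frame of tray below 0.045 m) or (x of roll2 in the frame of tray between -0.095 and 0.095 m and y of roll2 in the frame of tray between -0.095 and 0.095 m and z of roll2 in the frame of tray below 0.045 m) or (x of roll3 in the frame of tray between -0.095 and 0.095 m and y of roll3 in the frame of tray between -0.095 and 0.095 m and z of roll3 in the frame of tray below 0.045 m) or (x of roll4 in the frame of tray between -0.095 and 0.095 m and y of roll4 in the frame of tray between -0.095 and 0.095 m and z of roll4 in the frame of tray below 0.045 m) or contact force between the fingers and brush above 1 N or contact force between the fingers and tray above 1 N)).
It fails at once if the tray is lifted off its bed or out of its rails (z of tray in the frame of scanner above 0.04 m).
It fails at once if a bystander (shaker, jar, label roll, scraper) is shifted more than 40 mm or knocked over (distance of any of shaker, jar, labels, scraper from where it was at the start of the episode above 0.04 m or angle between any of shaker, jar, labels, scraper's own z axis and vertical above 0.5 rad).
Of roll1, roll2, roll3, roll4 only 2 to 4 are there at a start; the rules pass over those that are not, and their reading is None.
At some moment in a run one of roll1, roll2, roll3, roll4 may be knocked a few centimetres aside while the robot is not near it.
Once in a run the grip may slacken for a moment while it holds something.
It also fails if it takes over 210 s, if anything falls off the work surface, if the arm or the gripper's body presses on something with over 40 N, if the wrist force passes 120 N, or if a joint passes its speed limit or range.

## Working session

There is one attempt and no reset: what is moved stays moved. The work goes in short steps, Python scripts to look and compute and a tool call to move; the robot and the scene stay as the last step left them, time stands still between calls to the robot, and variables do not carry over. Pictures are saved under pics/ and viewed, and the job is handed in when it is done.

Besides the shell and the picture viewer there is one more tool, called after "Request:" as name([rows], argument=value, ...), one row to a line, values as JSON. play_rows: Moves the arm, as the interface text tells. Its arguments: {"type":"object","properties":{"moves":{"type":"array","items":{"type":"object","properties":{"wx":{"type":"number"},"wy":{"type":"number"},"wz":{"type":"number"},"x":{"type":"number"},"y":{"type":"number"},"z":{"type":"number"},"fingers":{"type":"number"}}}},"grip_force":{"type":"number"}},"required":["moves"]}

```bash
ls; mkdir -p pics
python3 - <<'E'
from station import telemetry, camera, camera_params
import cv2
print(telemetry.state())
for n in ["scene","side","wrist"]:
    p=camera_params(n); print(n,p)
    cv2.imwrite(f"pics/{n}0.png",camera(n))
E
```

```text
pics
{'time': 0.0, 'joints': array([ 5.70660744e+01,  1.96364188e+01,  8.73771420e+01, -1.46346375e-03,
        7.30748710e+01, -8.36587659e+00]), 'joint_vel': array([-0.01501334,  0.12477698, -0.04613662,  0.07637271, -0.09567014,
        0.03155054]), 'effort': array([-2.34065956e-03, -4.31260943e+01, -2.44219494e+01,  7.15523330e-02,
        5.61645732e-02, -9.53702670e-05]), 'position': array([0.21802681, 0.47709149, 0.1988457 ]), 'ee_rot': array([-1.79988518e+02,  8.76944503e-02,  6.54323869e+01]), 'ft_force': array([-0.94856988, -0.38373619, -0.20725244]), 'moment': array([-0.014584  ,  0.02135852, -0.03161986]), 'grip_width': 1.0012427050028256}
scene {'intrinsics': array([[357.05337998,   0.        , 252.27797949],
       [  0.        , 357.05337998, 188.42971536],
       [  0.        ,   0.        ,   1.        ]]), 'xyz': array([0.80809837, 0.49473513, 1.09288075]), 'attitude': array([ 33.23474643,   0.7240535 , 148.30179658])}
side {'intrinsics': array([[402.53962112,   0.        , 252.50604615],
       [  0.        , 402.53962112, 192.9031881 ],
       [  0.        ,   0.        ,   1.        ]]), 'xyz': array([ 0.30995333, -0.88149902,  0.86241899]), 'attitude': array([ 47.57880671,   1.22801358, -13.50993297])}
wrist {'intrinsics': array([[300.91754506,   0.        , 256.66280442],
       [  0.        , 300.91754506, 188.31400665],
       [  0.        ,   0.        ,   1.        ]]), 'xyz': array([0.15553307, 0.50690315, 0.38428054]), 'attitude': array([-14.84045758,   0.10462532,  65.46791046])}
```

View pics/scene0.png

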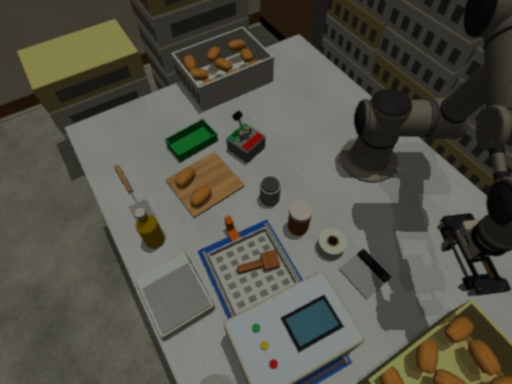

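View pics/side0.png

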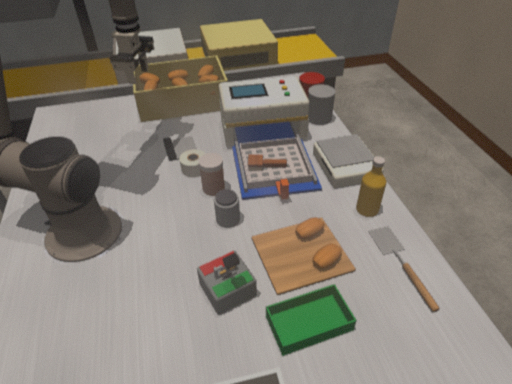

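View pics/wrist0.png

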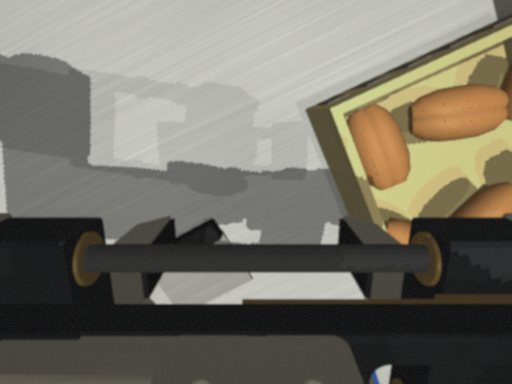

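Two rolls on the board (scene ~(185,178), (201,196)); the console toggle leans green; the brush is in the tray. Now I'll locate things.

```bash
cat > h.py <<'E'
import numpy as np, cv2
from scipy.spatial.transform import Rotation as Ro
from scipy.optimize import least_squares
from station import telemetry, camera, camera_params, outline_of, pinpoint
def cam(n):
    p=camera_params(n); return np.array(p["intrinsics"]),np.array(p["xyz"]),Ro.from_euler('xyz',p["attitude"],degrees=True).as_matrix()
def proj(c,P):
    K,t,R=c; q=(np.atleast_2d(P)-t)@R; q=q*[1,-1,-1]; u=q@K.T; return u[:,:2]/u[:,2:]
def ray(c,uv):
    K,t,R=c; d=np.linalg.solve(K,[uv[0],uv[1],1.])*[1,-1,-1]; d=R@d; return t,d/np.linalg.norm(d)
def onz(c,uv,z):
    t,d=ray(c,uv); return t+d*(z-t[2])/d[2]
def tri(obs):
    A=np.zeros((3,3));b=np.zeros(3)
    for c,uv in obs:
        t,d=ray(c,uv);M=np.eye(3)-np.outer(d,d);A+=M;b+=M@t
    X=np.linalg.solve(A,b); return X,[np.linalg.norm(proj(c,X)[0]-uv) for c,uv in obs]
def Rz(a): 
    c,s=np.cos(a),np.sin(a); return np.array([[c,-s,0],[s,c,0],[0,0,1]])
def tool(P,yaw=None):
    """offset in tool mm of world point P (TCP) from now"""
    s=telemetry.state(); R=Ro.from_euler('xyz',s['ee_rot'],degrees=True).as_matrix()
    return R.T@(np.array(P)-s['position'])*1000
E
python3 - <<'E'
from h import *
import pickle
C={n:cam(n) for n in("scene","side")}
im={n:camera(n) for n in C}
D={}
for t in "console toggle knob scanner tray tray_grip board caddy brush roll1 shaker jar labels scraper".split():
    for n in C:
        D[t,n]=pinpoint(t,n)
        print(t,n,[(np.round(d['uv'],1).tolist(),round(d['conf'],2)) for d in D[t,n][:6]])
    a,b=D[t,'scene'],D[t,'side']
    if a and b: X,e=tri([(C['scene'],a[0]['uv']),(C['side'],b[0]['uv'])]);print('   ',X.round(4),np.round(e,1))
O={(t,n):outline_of(t,n) for t in "console knob tray board caddy brush roll1 scanner".split() for n in C}
pickle.dump((D,O,im),open('d.pkl','wb'))
for k,v in O.items(): print(k,[(np.round(d['uv']).tolist(),round(d['conf'],2),int(d['pixels'].sum())) for d in v[:6]])
print(telemetry.state()['time'])
E
```

```text
console scene [([245.1, 148.3], 0.61), ([269.3, 196.8], 0.22)]
console side [([225.8, 293.0], 0.91), ([216.6, 188.5], 0.75)]
    [ 0.3637 -0.3011 -0.0045] [0.6 1. ]Traceback (most recent call last):
  File "<stdin>", line 8, in <module>
ValueError: it knows: board, brush, caddy, console, jar, knob, labels, roll, scanner, scraper, shaker, tray, tray_grip
```

Run:
```python
from h import *
import pickle
C={n:cam(n) for n in("scene","side")}
im={n:camera(n) for n in C}
D={}
for t in "console knob scanner tray tray_grip board caddy brush roll shaker jar labels scraper".split():
    for n in C:
        D[t,n]=pinpoint(t,n)
        print(t,n,[(np.round(d['uv'],1).tolist(),round(d['conf'],2)) for d in D[t,n][:6]])
    a,b=D[t,'scene'],D[t,'side']
    if a and b: X,e=tri([(C['scene'],a[0]['uv']),(C['side'],b[0]['uv'])]);print('   ',X.round(4),np.round(e,1))
O={(t,n):outline_of(t,n) for t in "console knob tray board caddy brush roll scanner".split() for n in C}
pickle.dump((D,O,im),open('d.pkl','wb'))
for k,v in O.items(): print(k,[(np.round(d['uv']).tolist(),round(d['conf'],2),int(d['pixels'].sum())) for d in v[:6]])
print(telemetry.state()['time'])
```

```text
console scene [([247.0, 147.9], 0.71)]
console side [([228.4, 289.7], 0.63)]
    [ 0.3655 -0.2951  0.0024] [1.  1.6]
knob scene [([237.1, 113.3], 0.45), ([256.4, 260.1], 0.26)]
knob side [([226.9, 263.0], 0.46), ([309.0, 321.3], 0.31)]
    [ 0.3702 -0.3373  0.1604] [0.6 1. ]
scanner scene [([248.5, 149.4], 0.49), ([330.8, 244.8], 0.23)]
scanner side []
tray scene [([248.4, 268.0], 0.83)]
tray side [([275.0, 166.1], 0.95), ([232.2, 262.7], 0.59), ([269.8, 166.4], 0.17)]
    [0.6148 0.1353 0.0143] [0.5 0.4]
tray_grip scene [([228.5, 223.1], 0.65)]
tray_grip side [([285.1, 188.0], 0.57)]
    [ 0.5994 -0.0186  0.0522] [0.3 0.4]
board scene [([202.7, 181.2], 0.91)]
board side [([300.8, 252.6], 0.63), ([305.0, 226.5], 0.22)]
    [ 0.5824 -0.2378  0.0124] [0.8 1.1]
caddy scene [([189.2, 146.3], 0.84)]
caddy side [([308.8, 325.4], 0.62)]
    [ 0.5418 -0.4334 -0.0119] [1.7 2.8]
brush scene [([258.9, 261.7], 0.76)]
brush side [([269.8, 165.1], 0.91), ([306.3, 225.5], 0.36)]
    [0.587  0.1359 0.0253] [2.6 2.4]
roll scene [([199.9, 194.3], 0.71), ([185.9, 175.3], 0.67)]
roll side [([323.0, 256.
[... 1075 characters left out ...]
], 0.97, 2218), ([292.0, 328.0], 0.68, 11865)]
('board', 'side') [([296.0, 258.0], 0.86, 4056), ([226.0, 264.0], 0.56, 267), ([228.0, 264.0], 0.47, 271)]
('caddy', 'scene') []
('caddy', 'side') [([308.0, 319.0], 0.79, 4126)]
('brush', 'scene') [([263.0, 260.0], 0.76, 519)]
('brush', 'side') [([232.0, 257.0], 0.6, 192), ([263.0, 160.0], 0.57, 422), ([266.0, 114.0], 0.55, 6532)]
('roll', 'scene') [([186.0, 177.0], 0.74, 284), ([200.0, 195.0], 0.64, 292), ([246.0, 144.0], 0.32, 1104)]
('roll', 'side') [([325.0, 259.0], 0.64, 493), ([307.0, 226.0], 0.6, 457)]
('scanner', 'scene') [([292.0, 330.0], 0.97, 11629), ([246.0, 142.0], 0.45, 1058)]
('scanner', 'side') [([265.0, 116.0], 0.92, 6397)]
2.55
```

Run:
```python
from h import *
import pickle
D,O,im=pickle.load(open('d.pkl','rb'))
a=im['scene'][95:175,200:300]; b=im['side'][235:325,180:280]
cv2.imwrite('pics/con.png',np.hstack([cv2.resize(a,(400,320),interpolation=cv2.INTER_CUBIC),cv2.resize(b,(400,320),interpolation=cv2.INTER_CUBIC)]))
m=im['side'].copy()
```

```text
(no output)
```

View pics/con.png

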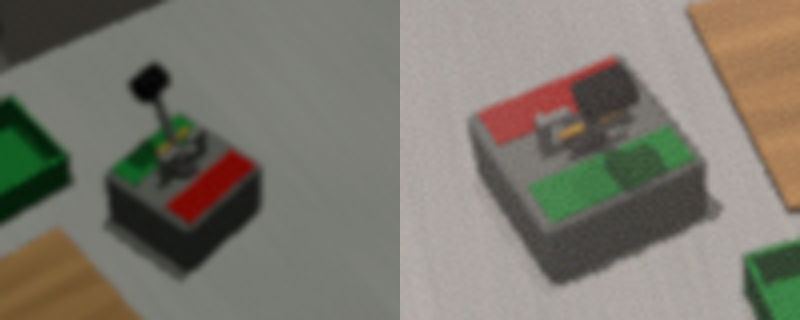

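```bash
cat > fitmod.py <<'E'
from h import *
import pickle
C={n:cam(n) for n in("scene","side")}
def fitpts(items,x0):
    """items: (camname, local xyz, uv); solve x,y,yaw with z=0"""
    def f(p):
        r=[]
        for n,l,uv in items: r+=list(proj(C[n],Rz(p[2])@np.array(l)+[p[0],p[1],0])[0]-uv)
        return r
    s=least_squares(f,x0,loss='soft_l1'); return s.x,np.array(f(s.x)).reshape(-1,2)
def sil(boxes,p,n,bz=0):
    m=np.zeros((384,512),np.uint8)
    for (x0,x1,y0,y1,z0,z1) in boxes:
        P=np.array([[x,y,z] for x in(x0,x1) for y in(y0,y1) for z in (z0,z1)])@Rz(p[2]).T+[p[0],p[1],bz]
        h=cv2.convexHull((proj(C[n],P)*16).astype(np.int32)); cv2.fillConvexPoly(m,h,1,shift=4)
    return m>0
from scipy.optimize import minimize
def fitsil(boxes,masks,x0,bz=0,step=(0.01,0.01,0.1)):
    def f(p):
        c=0
        for n,m in masks:
            s=sil(boxes,p,n,bz); c-= (s&m).sum()/max(1,(s|m).sum())
        return c
    sx=np.array([x0]+[np.array(x0)+np.eye(3)[i]*step[i] for i in range(3)])
    r=minimize(f,x0,method='Nelder-Mead',options=dict(initial_simplex=sx,xatol=1e-4,fatol=1e-4)); return r.x,r.fun
E
python3 - <<'E'
from fitmod import *
D,O,im=pickle.load(open('d.pkl','rb'))
h=.055;T=.07
it=[('side',(h,h,T),(256.3,279.2)),('side',(h,-h,T),(218.8,298.3)),('side',(-h,-h,T),(197,268.2)),('side',(-h,h,T),(235.5,251)),('side',(h,-h,0),(218.8,314.6)),
('scene',(h,h,T),(226.8,139.5)),('scene',(-h,h,T),(246.2,153.8)),('scene',(-h,-h,T),(265.3,136.3)),('scene',(-h,h,0),(245.8,165))]
p,r=fitpts(it,[.365,-.3,-1.5]); print(p,np.degrees(p[2]));print(r.round(1))
for th in (0,.1,-.1):
    k=Rz(p[2])@np.array([np.sin(.4-th)*.095,0,.07+np.cos(.4-th)*.095])+[p[0],p[1],0]
    print(k,proj(C['scene'],k),proj(C['side'],k))
def best(t,n,near):
    return min(O[t,n],key=lambda d:np.hypot(*(np.array(d['uv'])-near)))['pixels']
b,f=fitsil([(-.11,.11,-.1,.1,0,.012)],[('scene',best('board','scene',(206,181))),('side',best('board','side',(296,258)))],[.58,-.24,0.1]);print('board',b,f)
b,f=fitsil([(-.11,.11,-.1,.1,0,.012)],[('scene',best('board','scene',(206,181))),('side',best('board','side',(296,258)))],[.58,-.24,1.5]);print('board',b,f)
for a in (0,1.5):
  b,f=fitsil([(-.089,.089,-.052,.052,0,.045)],[('side',best('caddy','side',(308,319)))],[.54,-.43,a]);print('caddy',b,f)
for w in (1,-1):
  for a in (0,1,2,3):
   pass
b,f=fitsil([(-.104,.104,-.106,.106,0,.028)],[('scene',best('tray','scene',(246,274))),('side',best('tray','side',(282,166)))],[.6148,.1353,0],bz=.012);print('tray',b,f)
pp=[.6148,.1353];
E
```

```text
[ 0.37002478 -0.29309182 -1.26904241] -72.71077437305843
[[ 1.8 -0.8]
 [-2.1  1.2]
 [-0.7 -2. ]
 [ 0.1 -3.2]
 [ 0.3  1.4]
 [-2.6 -0.7]
 [-0.2 -0.2]
 [-0.  -0. ]
 [ 0.7  0.1]]
[ 0.38101945 -0.32841502  0.15750079] [[236.41016858 116.34533768]] [[232.05588108 259.83207193]]
[ 0.37836837 -0.31989774  0.16075697] [[238.19629616 116.86074451]] [[230.03784519 256.17095156]]
[ 0.38356067 -0.33657935  0.15337034] [[234.72853761 116.05533687]] [[234.02956403 263.65425044]]
board [ 0.58147885 -0.23400371  0.08226582] -1.54417826950445
board [ 0.57432659 -0.22335014  1.65489348] -1.3507127827216412
caddy [ 0.53528793 -0.43046554  0.09970872] -0.9786274044170031
caddy [ 0.53434379 -0.43362696  3.22203381] -0.9524475524475524
tray [ 0.61129996  0.14491385 -0.07550316] -1.5484297533288007
```

```bash
cat >> h.py <<'E'
def go(*tg):
    """targets (x,y,z,yawdeg): print tool-frame offsets mm and rotvec (from measured pose snapped vertical)"""
    s=telemetry.state(); R=Ro.from_euler('xyz',s['ee_rot'],degrees=True)
    print('t',round(s['time'],2),'pos',s['position'].round(4),'rot',s['ee_rot'].round(2),'F',s['ft_force'].round(1),'g',round(s['grip_width'],3),'j',s['joints'].round(0))
    for g in tg:
        o=R.inv().apply(np.array(g[:3])-s['position'])*1000
        G=Ro.from_euler('xyz',[180,0,g[3]],degrees=True) if len(g)==4 else Ro.from_matrix(g[4])
        print(g,'->',o.round(1),(R.inv()*G).as_rotvec().round(3))
E
python3 -c "
from h import *
go((.45,.2,.3,40),(.385,-.25,.3,17.3))"
```

```text
t 2.55 pos [0.2183 0.4775 0.1995] rot [180.    -0.    65.43] F [-0.1  0.4 -0.8] g 1.0 j [57. 20. 87. -0. 73. -8.]
(0.45, 0.2, 0.3, 40) -> [-156.   326.1 -100.5] [ 0.    -0.     0.444]
(0.385, -0.25, 0.3, 17.3) -> [-592.3  454.1 -100.5] [ 0.   -0.    0.84]
```

Request:
play_rows([
  {"x": -16, "y": 34, "z": -40, "wz": 0.1},
  {"x": -34, "y": 70, "z": -60, "wz": 0.2},
  {"x": -52, "y": 106, "z": -75, "wz": 0.3},
  {"x": -70, "y": 142, "z": -85, "wz": 0.4},
  {"x": -86, "y": 178, "z": -95, "wz": 0.44},
  {"x": -104, "y": 214, "z": -100, "wz": 0.44},
  {"x": -122, "y": 250, "z": -100, "wz": 0.44},
  {"x": -140, "y": 288, "z": -100, "wz": 0.44},
  {"x": -156, "y": 326, "z": -100, "wz": 0.44},
])

```text
validation failed for argument at $.mo...
```

```bash
python3 -c "
from h import *
go((.385,-.25,.3,17.3))"
```

```text
t 2.55 pos [0.2183 0.4775 0.1995] rot [180.    -0.    65.43] F [-0.1  0.4 -0.8] g 1.0 j [57. 20. 87. -0. 73. -8.]
(0.385, -0.25, 0.3, 17.3) -> [-592.3  454.1 -100.5] [ 0.   -0.    0.84]
```

Request:
play_rows([
  {"x": -16, "y": 34, "z": -40, "wx": 0, "wy": 0, "wz": 0.1, "fingers": 1},
  {"x": -34, "y": 70, "z": -60, "wx": 0, "wy": 0, "wz": 0.2, "fingers": 1},
  {"x": -70, "y": 142, "z": -85, "wx": 0, "wy": 0, "wz": 0.4, "fingers": 1},
  {"x": -86, "y": 178, "z": -95, "wx": 0, "wy": 0, "wz": 0.44, "fingers": 1},
  {"x": -122, "y": 250, "z": -100, "wx": 0, "wy": 0, "wz": 0.44, "fingers": 1},
  {"x": -156, "y": 326, "z": -100, "wx": 0, "wy": 0, "wz": 0.44, "fingers": 1},
  {"x": -156, "y": 326, "z": -100, "wx": 0, "wy": 0, "wz": 0.44, "fingers": 1},
  {"x": -156, "y": 326, "z": -100, "wx": 0, "wy": 0, "wz": 0.44, "fingers": 1},
  {"x": -156, "y": 326, "z": -100, "wx": 0, "wy": 0, "wz": 0.44, "fingers": 1},
])

```text
time: 3.3
position: [0.4438, 0.2066, 0.2991]
ee_rot: [180.0, -0.0, 40.2]
ft_force: [0.2, 0.4, -0.5]
grip_width: 1.002
```

```bash
python3 -c "
from h import *
go((.385,-.25,.3,17.3))"
```

```text
t 3.3 pos [0.4438 0.2066 0.2991] rot [ 1.7999e+02 -4.0000e-02  4.0220e+01] F [ 0.2  0.4 -0.5] g 1.002 j [ 16.  12.  82.   0.  86. -24.]
(0.385, -0.25, 0.3, 17.3) -> [-339.7  310.7   -1.1] [ 0.    -0.001  0.4  ]
```

Request:
play_rows([
  {"x": -340, "y": 311, "z": 0, "wx": 0, "wy": 0, "wz": 0.4, "fingers": 1},
  {"x": -340, "y": 311, "z": 0, "wx": 0, "wy": 0, "wz": 0.4, "fingers": 1},
  {"x": -340, "y": 311, "z": 0, "wx": 0, "wy": 0, "wz": 0.4, "fingers": 1},
  {"x": -340, "y": 311, "z": 0, "wx": 0, "wy": 0, "wz": 0.4, "fingers": 1},
  {"x": -340, "y": 311, "z": 0, "wx": 0, "wy": 0, "wz": 0.4, "fingers": 1},
  {"x": -340, "y": 311, "z": 0, "wx": 0, "wy": 0, "wz": 0.4, "fingers": 1},
  {"x": -340, "y": 311, "z": 0, "wx": 0, "wy": 0, "wz": 0.4, "fingers": 1},
  {"x": -340, "y": 311, "z": 0, "wx": 0, "wy": 0, "wz": 0.4, "fingers": 1},
  {"x": -340, "y": 311, "z": 0, "wx": 0, "wy": 0, "wz": 0.4, "fingers": 1},
  {"x": -340, "y": 311, "z": 0, "wx": 0, "wy": 0, "wz": 0.4, "fingers": 1},
  {"x": -340, "y": 311, "z": 0, "wx": 0, "wy": 0, "wz": 0.4, "fingers": 1},
  {"x": -340, "y": 311, "z": 0, "wx": 0, "wy": 0, "wz": 0.4, "fingers": 1},
])

```text
time: 4.3
position: [0.3827, -0.2547, 0.298]
ee_rot: [179.9, 0.1, 17.0]
ft_force: [-0.0, 0.1, -0.8]
grip_width: 0.999
```

Run:
```python
from h import *
import time
go()
w=cam('wrist'); im=camera('wrist'); cv2.imwrite('pics/w1.png',im)
for t in('knob','console'):
    for d in pinpoint(t,'wrist')[:3]: print(t,d['uv'],d['conf'],onz(w,d['uv'],.157 if t=='knob' else 0))
s=pinpoint('knob','side'); print(s)
```

```text
t 4.3 pos [ 0.3827 -0.2547  0.298 ] rot [1.799e+02 9.000e-02 1.697e+01] F [-0.   0.1 -0.8] g 0.999 j [-43.   9.  86.  -0.  85. -60.]
knob [236.8, 232.0] 0.73 [ 0.38091784 -0.32833969  0.157     ]
console [242.3, 173.6] 0.56 [ 0.36997355 -0.29418197  0.        ]
[{'uv': [226.9, 263.0], 'conf': 0.46}, {'uv': [309.0, 321.3], 'conf': 0.31}]
```

View pics/w1.png

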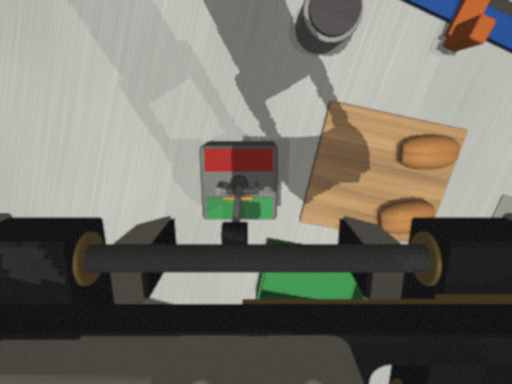

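```bash
python3 -c "
from h import *
go((.3809,-.3283,.2,17),(.3809,-.3283,.138,17))"
```

```text
t 4.5 pos [ 0.3841 -0.2478  0.2985] rot [-1.7996e+02 -1.0000e-02  1.7310e+01] F [-0.1  0.8 -0.1] g 1.001 j [-42.   9.  86.   0.  85. -60.]
(0.3809, -0.3283, 0.2, 17) -> [-27.   76.   98.4] [-0.001 -0.     0.005]
(0.3809, -0.3283, 0.138, 17) -> [-27.1  76.1 160.4] [-0.001 -0.     0.005]
```

Run:
```python
from h import *
w=cam('wrist'); im=camera('wrist'); cv2.imwrite('pics/w2.png',im)
for t in('knob','console'):
    for d in pinpoint(t,'wrist')[:2]: print(t,d['uv'],d['conf'],onz(w,d['uv'],.157 if t=='knob' else 0))
hsv=cv2.cvtColor(im,cv2.COLOR_BGR2HSV)
for n,lo,hi in(('red',(0,150,80),(8,255,255)),('green',(50,120,60),(75,255,255))):
    m=cv2.inRange(hsv,lo,hi); m[:,:180]=0; m[:,300:]=0; m[:130]=0; m[222:]=0
    ys,xs=np.nonzero(m); r=cv2.minAreaRect(np.c_[xs,ys].astype(np.float32)); print(n,r,onz(w,r[0],.07))
    P=[onz(w,q,.07) for q in cv2.boxPoints(r)]
    for a,b in((0,1),(1,2)): e=P[b]-P[a];print(np.linalg.norm(e),np.degrees(np.arctan2(e[1],e[0])))
go()
```

```text
knob [228.7, 238.6] 0.71 [ 0.37617555 -0.33200369  0.157     ]
console [239.8, 176.1] 0.74 [ 0.36917787 -0.29181238  0.        ]
console [312.0, 34.0] 0.72 [ 0.40953303 -0.05603317  0.        ]
red ((235.5, 164.5), (21.0, 67.0), 90.0) [ 0.3578891  -0.26179134  0.07      ]
0.09251423960643151 17.338240113333164
0.0296529880125774 -72.05200524320604
green ((236.0, 211.5), (19.0, 64.0), 90.0) [ 0.37801341 -0.32794162  0.07      ]
0.0921398468149433 17.326845146229164
0.029135393191483363 -72.10062569970914
t 4.65 pos [ 0.3844 -0.2472  0.2988] rot [ 1.7999e+02 -2.0000e-02  1.7430e+01] F [-0.2  0.6  0.6] g 1.002 j [-42.   9.  86.   0.  85. -60.]
```

View pics/w2.png

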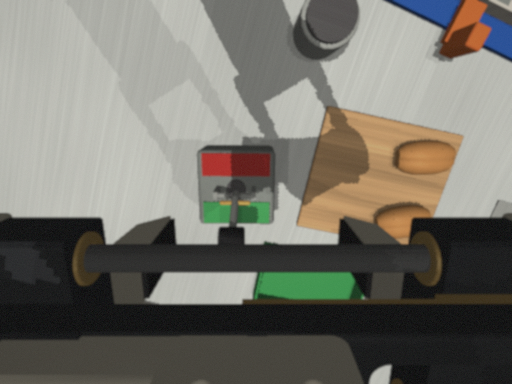

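```bash
python3 -c "
from h import *
go((.379,-.329,.2,17.3),(.379,-.329,.138,17.3))"
```

```text
t 4.65 pos [ 0.3844 -0.2472  0.2988] rot [ 1.7999e+02 -2.0000e-02  1.7430e+01] F [-0.2  0.6  0.6] g 1.002 j [-42.   9.  86.   0.  85. -60.]
(0.379, -0.329, 0.2, 17.3) -> [-29.7  76.4  98.8] [ 0.    -0.     0.002]
(0.379, -0.329, 0.138, 17.3) -> [-29.7  76.4 160.8] [ 0.    -0.     0.002]
```

Request:
play_rows([
  {"x": -15, "y": 38, "z": 0, "wx": 0, "wy": 0, "wz": 0, "fingers": 1},
  {"x": -30, "y": 76, "z": 0, "wx": 0, "wy": 0, "wz": 0, "fingers": 1},
  {"x": -30, "y": 76, "z": 40, "wx": 0, "wy": 0, "wz": 0, "fingers": 1},
  {"x": -30, "y": 76, "z": 80, "wx": 0, "wy": 0, "wz": 0, "fingers": 1},
  {"x": -30, "y": 76, "z": 110, "wx": 0, "wy": 0, "wz": 0, "fingers": 0.8},
  {"x": -30, "y": 76, "z": 135, "wx": 0, "wy": 0, "wz": 0, "fingers": 0.7},
  {"x": -30, "y": 76, "z": 161, "wx": 0, "wy": 0, "wz": 0, "fingers": 0.6},
  {"x": -30, "y": 76, "z": 161, "wx": 0, "wy": 0, "wz": 0, "fingers": 0.6},
  {"x": -30, "y": 76, "z": 161, "wx": 0, "wy": 0, "wz": 0, "fingers": 0.6},
])

```text
time: 5.4
position: [0.3782, -0.3289, 0.1374]
ee_rot: [-179.9, 0.0, 17.4]
ft_force: [0.7, -0.5, 0.4]
grip_width: 0.686
```

Run:
```python
from h import *
go((.379,-.329,.138,17.3))
a=camera('scene')[60:200,170:310]; b=camera('side')[190:330,160:300]
cv2.imwrite('pics/g1.png',np.hstack([cv2.resize(a,(400,400)),cv2.resize(b,(400,400))]))
```

```text
t 5.4 pos [ 0.3782 -0.3289  0.1374] rot [-1.7988e+02  4.0000e-02  1.7390e+01] F [ 0.7 -0.5  0.4] g 0.686 j [-50.  21.  96.   0.  63. -67.]
(0.379, -0.329, 0.138, 17.3) -> [ 0.7  0.4 -0.6] [-0.002  0.001  0.002]
```

View pics/g1.png

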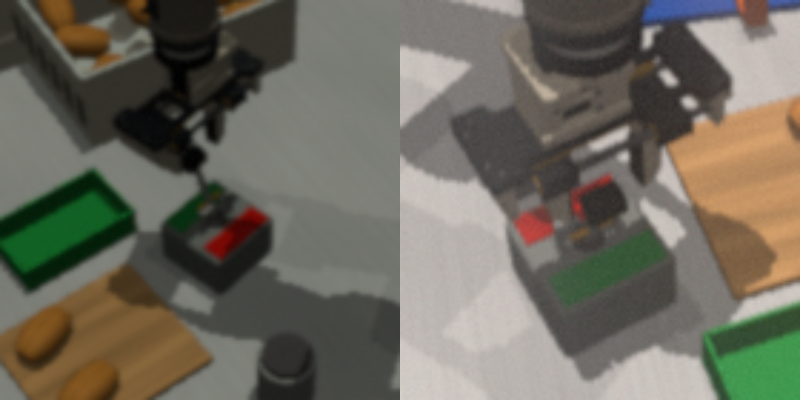

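The knob (left view ~(193,157), right view ~(605,203)) sits between the fingers. Closing.

Request:
play_rows([
  {"x": 0, "y": 0, "z": 0, "wx": 0, "wy": 0, "wz": 0, "fingers": 0.3},
  {"x": 0, "y": 0, "z": 0, "wx": 0, "wy": 0, "wz": 0, "fingers": 0.2},
  {"x": 0, "y": 0, "z": 0, "wx": 0, "wy": 0, "wz": 0, "fingers": 0.2},
  {"x": 0, "y": 0, "z": 0, "wx": 0, "wy": 0, "wz": 0, "fingers": 0.2},
  {"x": 0, "y": 0, "z": 0, "wx": 0, "wy": 0, "wz": 0, "fingers": 0.2},
], grip_force=40)

```text
time: 5.92
position: [0.3784, -0.3303, 0.138]
ee_rot: [179.9, -0.0, 17.3]
ft_force: [1.1, 0.5, 1.3]
grip_width: 0.318
```

Request:
play_rows([
  {"x": 0, "y": 2.7, "z": -6.8, "wx": 0, "wy": 0, "wz": 0, "fingers": 0.2},
  {"x": 0, "y": 5.3, "z": -13.5, "wx": 0, "wy": 0, "wz": 0, "fingers": 0.2},
  {"x": 0, "y": 5.3, "z": -13.5, "wx": 0, "wy": 0, "wz": 0, "fingers": 0.2},
])

```text
time: 6.17
position: [0.3797, -0.3352, 0.1516]
ee_rot: [-180.0, -0.0, 17.3]
ft_force: [1.9, 2.4, -7.1]
grip_width: 0.32
```

Run:
```python
from h import *
go()
a=camera('scene')[90:170,200:280]; b=camera('side')[230:310,190:270]
cv2.imwrite('pics/g2.png',np.hstack([cv2.resize(a,(400,400)),cv2.resize(b,(400,400))]))
s=telemetry.state();K=s['position']+[0,0,.019]; ux=np.array([np.cos(np.radians(-72.7)),np.sin(np.radians(-72.7)),0])
for c in((.370,-.293,.07),(.368,-.2945,.07)):
  d=K-np.array(c);print(d@ux,d[2],np.hypot(d@ux,d[2]),np.arctan2(d@ux,d[2]))
```

```text
t 6.17 pos [ 0.3797 -0.3352  0.1516] rot [-1.7996e+02 -1.0000e-02  1.7300e+01] F [ 1.9  2.4 -7.1] g 0.32 j [-50.  20.  94.   0.  65. -67.]
0.042510641094412494 0.09956685456173187 0.10826224241892932 0.4035260186033402
0.04167324964331387 0.09956685456173187 0.10793617680440153 0.39639087125595285
```

View pics/g2.png

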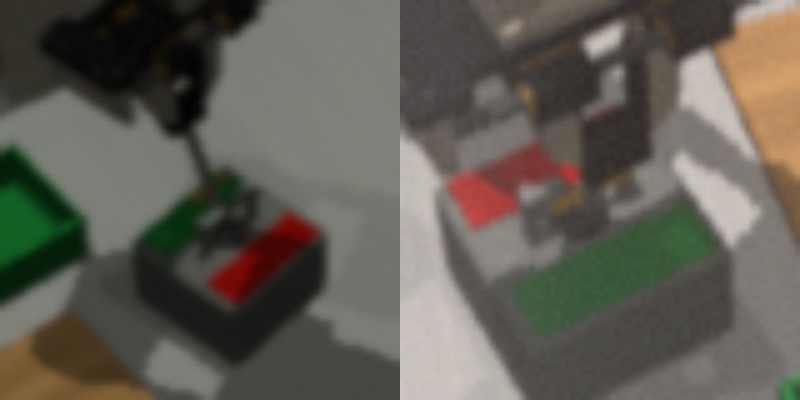

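Request:
play_rows([
  {"x": 0, "y": -7.5, "z": -3.2, "wx": 0, "wy": 0, "wz": 0, "fingers": 0.2},
  {"x": 0, "y": -15.2, "z": -6.2, "wx": 0, "wy": 0, "wz": 0, "fingers": 0.2},
  {"x": 0, "y": -31.3, "z": -9.2, "wx": 0, "wy": 0, "wz": 0, "fingers": 0.2},
  {"x": 0, "y": -42.2, "z": -9.8, "wx": 0, "wy": 0, "wz": 0, "fingers": 0.2},
  {"x": 0, "y": -53.1, "z": -9.2, "wx": 0, "wy": 0, "wz": 0, "fingers": 0.2},
  {"x": 0, "y": -69.2, "z": -6.2, "wx": 0, "wy": 0, "wz": 0, "fingers": 0.2},
  {"x": 0, "y": -84.6, "z": -0.6, "wx": 0, "wy": 0, "wz": 0, "fingers": 0.2},
  {"x": 0, "y": -85.5, "z": -0.2, "wx": 0, "wy": 0, "wz": 0, "fingers": 0.2},
  {"x": 0, "y": -85.5, "z": -0.2, "wx": 0, "wy": 0, "wz": 0, "fingers": 0.2},
])

```text
time: 7.02
position: [0.3546, -0.2537, 0.1519]
ee_rot: [179.9, -0.0, 17.4]
ft_force: [3.5, -3.4, -7.1]
grip_width: 0.31
```

Run:
```python
from h import *
go()
a=camera('scene')[90:170,200:280]; b=camera('side')[230:310,190:270]
cv2.imwrite('pics/g3.png',np.hstack([cv2.resize(a,(400,400)),cv2.resize(b,(400,400))]))
```

```text
t 7.02 pos [ 0.3546 -0.2537  0.1519] rot [ 1.7987e+02 -5.0000e-02  1.7360e+01] F [ 3.5 -3.4 -7.1] g 0.31 j [-46.  13. 105.  -0.  62. -63.]
```

View pics/g3.png

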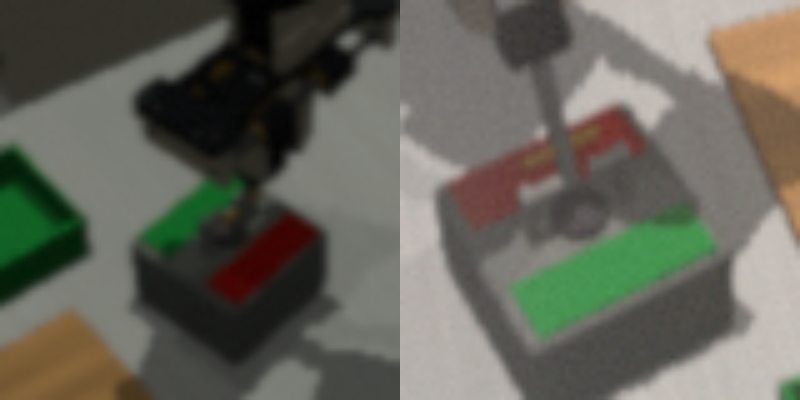

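Flipped to the red side, still pulled. Ease it in along its axis and release.

Request:
play_rows([
  {"x": 0, "y": 2.5, "z": 5.8, "wx": 0, "wy": 0, "wz": 0, "fingers": 0.2},
  {"x": 0, "y": 5, "z": 11.6, "wx": 0, "wy": 0, "wz": 0, "fingers": 0.2},
  {"x": 0, "y": 5, "z": 12.2, "wx": 0, "wy": 0, "wz": 0, "fingers": 0.2},
  {"x": 0, "y": 5, "z": 12.2, "wx": 0, "wy": 0, "wz": 0, "fingers": 0.65},
  {"x": 0, "y": 5, "z": 12.2, "wx": 0, "wy": 0, "wz": 0, "fingers": 0.65},
  {"x": 0, "y": 5, "z": 12.2, "wx": 0, "wy": 0, "wz": 0, "fingers": 0.65},
  {"x": 0, "y": 5, "z": -25, "wx": 0, "wy": 0, "wz": 0, "fingers": 0.8},
  {"x": 0, "y": 5, "z": -65, "wx": 0, "wy": 0, "wz": 0, "fingers": 1},
  {"x": 0, "y": 5, "z": -105, "wx": 0, "wy": 0, "wz": 0, "fingers": 1},
  {"x": 0, "y": 5, "z": -145, "wx": 0, "wy": 0, "wz": 0, "fingers": 1},
])

```text
time: 7.95
position: [0.355, -0.2579, 0.2978]
ee_rot: [-179.9, 0.0, 17.3]
ft_force: [0.5, -1.3, -0.2]
grip_width: 0.769
```

Run:
```python
from h import *
go()
C={n:cam(n) for n in('scene','side')}
a=camera('scene'); b=camera('side')
p=[pinpoint('knob',n) for n in C];print(p)
c=np.array([.369,-.2935,.07]);ux=np.array([np.cos(np.radians(-72.7)),np.sin(np.radians(-72.7)),0])
for th in(.6,.7,.8):
  for r in(.095,.105):
    K=c+ux*np.sin(.4-th)*r+[0,0,np.cos(.4-th)*r]; print(th,r,[proj(C[n],K)[0].round(1) for n in C])
cv2.imwrite('pics/g4.png',np.hstack([cv2.resize(a[90:170,200:280],(400,400)),cv2.resize(b[230:310,190:270],(400,400))]))
```

```text
t 7.95 pos [ 0.355  -0.2579  0.2978] rot [-1.7992e+02  5.0000e-02  1.7290e+01] F [ 0.5 -1.3 -0.2] g 0.769 j [-46.   7.  89.  -0.  85. -63.]
[[{'uv': [254.1, 121.2], 'conf': 0.42}], [{'uv': [216.8, 238.8], 'conf': 0.71}]]
0.6 0.095 [array([248.2, 122.4]), array([219.8, 241.9])]
0.6 0.105 [array([248.5, 120.7]), array([219. , 238.5])]
0.7 0.095 [array([250.1, 124.1]), array([218., 240.])]
0.7 0.105 [array([250.7, 122.6]), array([217.1, 236.4])]
0.8 0.095 [array([252., 126.]), array([216.3, 238.4])]
0.8 0.105 [array([252.8, 124.7]), array([215.3, 234.7])]
```

View pics/g4.png

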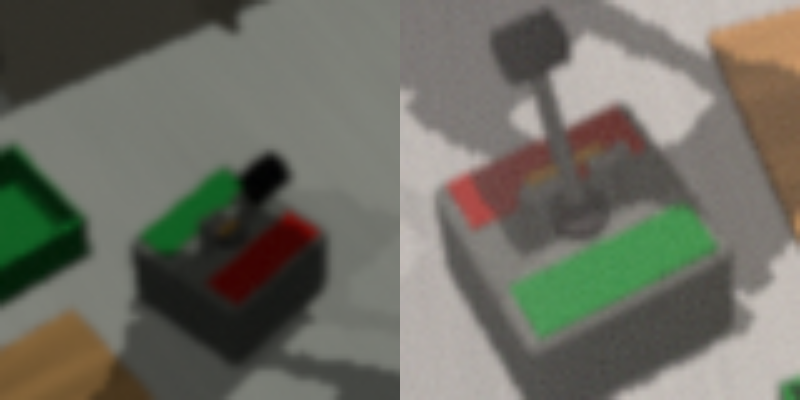

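```bash
python3 -c "
from h import *
go((.64,.13,.3,85))"
```

```text
t 8.15 pos [ 0.3556 -0.2585  0.2967] rot [ 1.7994e+02 -3.0000e-02  1.7290e+01] F [-1.   0.1 -1.4] g 0.945 j [-46.   7.  89.  -0.  84. -63.]
(0.64, 0.13, 0.3, 85) -> [ 387.  -286.4   -3.4] [ 1.000e-03  0.000e+00 -1.182e+00]
```

Request:
play_rows([
  {"x": 387, "y": -286, "z": -4, "wx": 0, "wy": 0, "wz": -1.18, "fingers": 1},
  {"x": 387, "y": -286, "z": -4, "wx": 0, "wy": 0, "wz": -1.18, "fingers": 1},
  {"x": 387, "y": -286, "z": -4, "wx": 0, "wy": 0, "wz": -1.18, "fingers": 1},
  {"x": 387, "y": -286, "z": -4, "wx": 0, "wy": 0, "wz": -1.18, "fingers": 1},
  {"x": 387, "y": -286, "z": -4, "wx": 0, "wy": 0, "wz": -1.18, "fingers": 1},
  {"x": 387, "y": -286, "z": -4, "wx": 0, "wy": 0, "wz": -1.18, "fingers": 1},
  {"x": 387, "y": -286, "z": -4, "wx": 0, "wy": 0, "wz": -1.18, "fingers": 1},
  {"x": 387, "y": -286, "z": -4, "wx": 0, "wy": 0, "wz": -1.18, "fingers": 1},
  {"x": 387, "y": -286, "z": -4, "wx": 0, "wy": 0, "wz": -1.18, "fingers": 1},
  {"x": 387, "y": -286, "z": -4, "wx": 0, "wy": 0, "wz": -1.18, "fingers": 1},
  {"x": 387, "y": -286, "z": -4, "wx": 0, "wy": 0, "wz": -1.18, "fingers": 1},
  {"x": 387, "y": -286, "z": -4, "wx": 0, "wy": 0, "wz": -1.18, "fingers": 1},
])

```text
time: 9.15
position: [0.6407, 0.1336, 0.2966]
ee_rot: [-179.7, -0.0, 85.1]
ft_force: [0.7, -0.6, -0.5]
grip_width: 0.997
```

Request:
play_rows([
  {"x": 0, "y": 0, "z": 0, "wx": 0, "wy": 0, "wz": 0, "fingers": 1},
  {"x": 0, "y": 0, "z": 0, "wx": 0, "wy": 0, "wz": 0, "fingers": 1},
])

```text
time: 9.32
position: [0.6396, 0.1307, 0.2968]
ee_rot: [-179.7, 0.1, 85.0]
ft_force: [-0.4, -1.1, 0.3]
grip_width: 1.002
```

Run:
```python
from h import *
import pickle
go()
w=cam('wrist'); im=camera('wrist')
for t,z in(('brush',.016),('tray',.012),('tray_grip',.057)):
    for d in pinpoint(t,'wrist')[:3]: print(t,np.round(d['uv']),d['conf'],onz(w,d['uv'],z))
o=outline_of('brush','wrist'); print([(d['uv'],d['conf'],d['pixels'].sum()) for d in o])
pickle.dump((w,im,o),open('b.pkl','wb'))
cv2.imwrite('pics/w3.png',im)
```

```text
t 9.32 pos [0.6396 0.1307 0.2968] rot [-1.7968e+02  8.0000e-02  8.5020e+01] F [-0.4 -1.1  0.3] g 1.002 j [  5.  32.  53.  -0.  96. -80.]
tray [266. 137.] 0.67 [0.61255693 0.14718684 0.012     ]
tray_grip [147. 140.] 0.82 [ 0.59810171 -0.01991206  0.057     ]
tray_grip [ 54. 167.] 0.15 [ 0.62579957 -0.15963189  0.057     ]
[([267.2, 102.7], 0.74, np.int64(2409))]
```

View pics/w3.png

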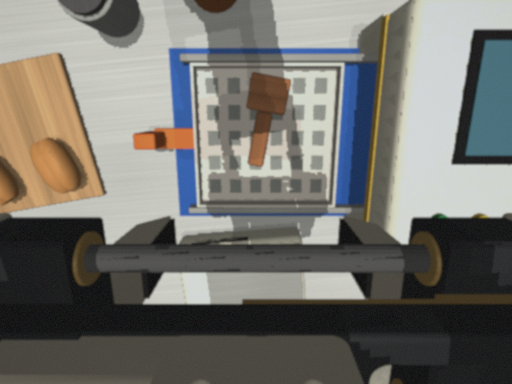

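Run:
```python
from fitmod import *
w,im,o=pickle.load(open('b.pkl','rb')); C['wrist']=w
B=[(-.065,.015,-.012,.012,0,.022),(.015,.065,-.028,.028,0,.028)]
for a in(2.8,3.1,3.5):
    p,f=fitsil(B,[('wrist',o[0]['pixels'])],[.59,.14,a],bz=.016); print(p,np.degrees(p[2]),f)
    c=sil(B,p,'wrist',.016).astype(np.uint8)
vis=im.copy(); cn,_=cv2.findContours(c,0,1); cv2.drawContours(vis,cn,-1,(255,0,255),1)
R=Rz(p[2]);print('grip',R@[-.008,0,0]+[p[0],p[1],0])
# tray fit: inner/outer wall top corners by hand later
cv2.imwrite('pics/b1.png',cv2.resize(vis[40:220,130:390],(780,540)))
```

```text
[0.5893295  0.14413452 2.86908158] 164.38626567201317 -0.9427899686520376
[0.58981457 0.14356749 2.86162241] 163.9588863971003 -0.9427226363279717
[0.58942596 0.1440666  2.86511803] 164.15917096773774 -0.9431372549019608
grip [0.59712215 0.14188287 0.        ]
```

View pics/b1.png

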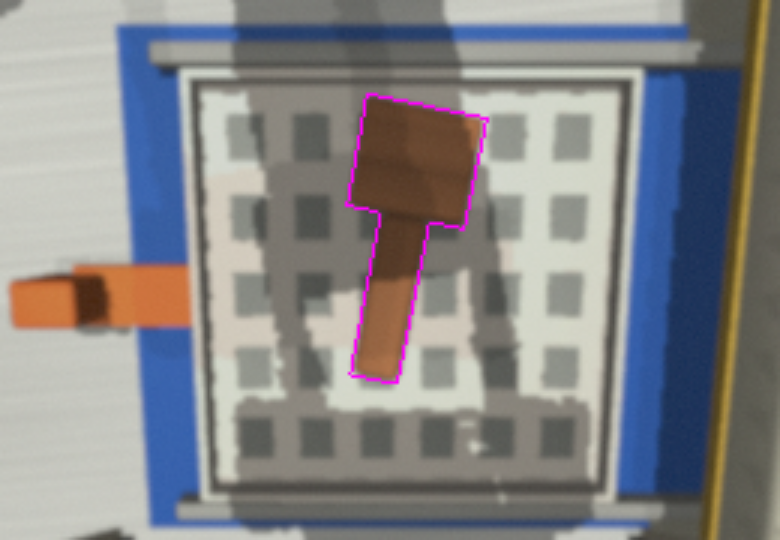

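Run:
```python
from fitmod import *
w,im,o=pickle.load(open('b.pkl','rb')); C['wrist']=w
T=.040
it=[('wrist',(-.104,-.106,T),(190,62.7)),('wrist',(-.104,.106,T),(344.3,62.7)),('wrist',(.104,.106,T),(334,206.7)),('wrist',(.104,-.106,T),(197.7,206.7))]
p,r=fitpts(it,[.61,.14,-.08]);print(p,np.degrees(p[2]),r.round(1).tolist())
print('grip pt',Rz(p[2])@[0,-.165,0]+[p[0],p[1],0])
go((.597,.142,.09,74.1),(.597,.142,.020,74.1))
```

```text
[ 0.6134893   0.14758717 -0.08666242] -4.965390744623758 [[-0.2, -0.2], [0.2, -0.2], [0.6, 0.4], [-0.5, 0.3]]
grip pt [ 0.59920789 -0.01679361  0.        ]
t 9.57 pos [0.6396 0.1285 0.3005] rot [-1.7999e+02  1.0000e-02  8.4820e+01] F [-0.6  0.2 -0.1] g 0.997 j [  5.  32.  53.  -0.  96. -80.]
(0.597, 0.142, 0.09, 74.1) -> [  9.6 -43.6 210.5] [-0.     0.     0.187]
(0.597, 0.142, 0.02, 74.1) -> [  9.6 -43.6 280.5] [-0.     0.     0.187]
```

Request:
play_rows([
  {"x": 5, "y": -22, "z": 30, "wx": 0, "wy": 0, "wz": 0.1, "fingers": 0.7},
  {"x": 10, "y": -44, "z": 60, "wx": 0, "wy": 0, "wz": 0.187, "fingers": 0.7},
  {"x": 10, "y": -44, "z": 100, "wx": 0, "wy": 0, "wz": 0.187, "fingers": 0.7},
  {"x": 10, "y": -44, "z": 140, "wx": 0, "wy": 0, "wz": 0.187, "fingers": 0.7},
  {"x": 10, "y": -44, "z": 180, "wx": 0, "wy": 0, "wz": 0.187, "fingers": 0.7},
  {"x": 10, "y": -44, "z": 210, "wx": 0, "wy": 0, "wz": 0.187, "fingers": 0.7},
  {"x": 10, "y": -44, "z": 230, "wx": 0, "wy": 0, "wz": 0.187, "fingers": 0.7},
  {"x": 10, "y": -44, "z": 230, "wx": 0, "wy": 0, "wz": 0.187, "fingers": 0.7},
  {"x": 10, "y": -44, "z": 230, "wx": 0, "wy": 0, "wz": 0.187, "fingers": 0.7},
  {"x": 10, "y": -44, "z": 230, "wx": 0, "wy": 0, "wz": 0.187, "fingers": 0.7},
])

```text
time: 10.4
position: [0.5984, 0.1434, 0.0724]
ee_rot: [179.8, -0.1, 74.2]
ft_force: [1.0, -0.0, 0.3]
grip_width: 0.699
```

Run:
```python
from h import *
go((.597,.142,.020,74.1))
```

```text
t 10.4 pos [0.5984 0.1434 0.0724] rot [ 1.7983e+02 -7.0000e-02  7.4160e+01] F [ 1.  -0.   0.3] g 0.699 j [  6.  36.  82.   0.  62. -68.]
(0.597, 0.142, 0.02, 74.1) -> [-1.8 -1.1 52.4] [ 0.003 -0.001  0.001]
```

Request:
play_rows([
  {"x": -1, "y": -1, "z": 25, "wx": 0, "wy": 0, "wz": 0, "fingers": 0.6},
  {"x": -1, "y": -1, "z": 45, "wx": 0, "wy": 0, "wz": 0, "fingers": 0.6},
  {"x": -1, "y": -1, "z": 52, "wx": 0, "wy": 0, "wz": 0, "fingers": 0.6},
  {"x": -1, "y": -1, "z": 52, "wx": 0, "wy": 0, "wz": 0, "fingers": 0.1},
  {"x": -1, "y": -1, "z": 52, "wx": 0, "wy": 0, "wz": 0, "fingers": 0.1},
  {"x": -1, "y": -1, "z": 52, "wx": 0, "wy": 0, "wz": 0, "fingers": 0.1},
  {"x": -1, "y": -1, "z": 52, "wx": 0, "wy": 0, "wz": 0, "fingers": 0.1},
  {"x": -1, "y": -1, "z": 52, "wx": 0, "wy": 0, "wz": 0, "fingers": 0.1},
  {"x": -1, "y": -1, "z": 52, "wx": 0, "wy": 0, "wz": 0, "fingers": 0.1},
], grip_force=25)

```text
time: 11.15
position: [0.5964, 0.1431, 0.0191]
ee_rot: [179.9, -0.0, 74.2]
ft_force: [0.3, -0.2, 0.2]
grip_width: 0.215
```

Run:
```python
from h import *
go((.597,.142,.15,74.1),(.55,-.43,.15,95.7))
```

```text
t 11.15 pos [0.5964 0.1431 0.0191] rot [ 1.7993e+02 -3.0000e-02  7.4200e+01] F [ 0.3 -0.2  0.2] g 0.215 j [  6.  39.  85.   0.  56. -68.]
(0.597, 0.142, 0.15, 74.1) -> [  -0.8    1.1 -130.9] [ 0.001 -0.001  0.002]
(0.55, -0.43, 0.15, 95.7) -> [-564.   111.6 -131.1] [ 0.001 -0.    -0.375]
```

Request:
play_rows([
  {"x": 0, "y": 0, "z": -15, "wx": 0, "wy": 0, "wz": 0, "fingers": 0.1},
  {"x": 0, "y": 0, "z": -35, "wx": 0, "wy": 0, "wz": 0, "fingers": 0.1},
  {"x": 0, "y": 0, "z": -60, "wx": 0, "wy": 0, "wz": 0, "fingers": 0.1},
  {"x": 0, "y": 0, "z": -90, "wx": 0, "wy": 0, "wz": 0, "fingers": 0.1},
  {"x": 0, "y": 0, "z": -125, "wx": 0, "wy": 0, "wz": 0, "fingers": 0.1},
  {"x": 0, "y": 0, "z": -125, "wx": 0, "wy": 0, "wz": 0, "fingers": 0.1},
])

```text
time: 11.65
position: [0.5996, 0.1436, 0.151]
ee_rot: [179.3, -0.3, 74.2]
ft_force: [0.9, -0.8, 1.8]
grip_width: 0.1
```

Run:
```python
from h import *
go()
a=camera('scene'); b=camera('side')
cv2.imwrite('pics/g5.png',np.hstack([cv2.resize(a[180:330,180:330],(400,400)),cv2.resize(b[60:210,200:350],(400,400))]))
```

```text
t 11.65 pos [0.5996 0.1436 0.151 ] rot [179.33  -0.28  74.21] F [ 0.9 -0.8  1.8] g 0.1 j [  6.  31.  77.   0.  71. -68.]
```

View pics/g5.png

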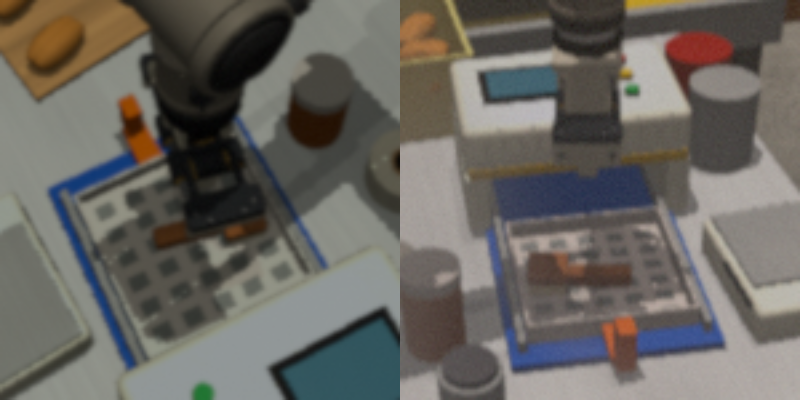

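Run:
```python
from h import *
go((.65,.135,.28,74.2))
```

```text
t 11.75 pos [0.5968 0.1432 0.1452] rot [ 1.7979e+02 -9.0000e-02  7.4200e+01] F [ 0.1  0.6 -0.8] g 0.104 j [  6.  31.  77.   0.  71. -68.]
(0.65, 0.135, 0.28, 74.2) -> [   6.8   53.9 -134.6] [ 0.004 -0.002  0.   ]
```

Request:
play_rows([
  {"x": 0, "y": 15, "z": -35, "wx": 0, "wy": 0, "wz": 0, "fingers": 0.7},
  {"x": 5, "y": 35, "z": -70, "wx": 0, "wy": 0, "wz": 0, "fingers": 0.7},
  {"x": 7, "y": 54, "z": -105, "wx": 0, "wy": 0, "wz": 0, "fingers": 0.7},
  {"x": 7, "y": 54, "z": -135, "wx": 0, "wy": 0, "wz": 0, "fingers": 0.7},
  {"x": 7, "y": 54, "z": -135, "wx": 0, "wy": 0, "wz": 0, "fingers": 0.7},
  {"x": 7, "y": 54, "z": -135, "wx": 0, "wy": 0, "wz": 0, "fingers": 0.7},
])

```text
time: 12.25
position: [0.6502, 0.135, 0.2784]
ee_rot: [179.9, -0.0, 74.2]
ft_force: [0.3, 0.7, -1.0]
grip_width: 0.486
```

```bash
cat > brush.py <<'E'
from fitmod import *
go()
w=cam('wrist'); im=camera('wrist'); C['wrist']=w
o=outline_of('brush','wrist'); print([(d['uv'],d['conf'],d['pixels'].sum()) for d in o])
pickle.dump((w,im,o),open('b.pkl','wb'))
B=[(-.065,.015,-.012,.012,0,.022),(.015,.065,-.028,.028,0,.028)]
p,f=fitsil(B,[('wrist',o[0]['pixels'])],[.59,.14,2.85],bz=.016); print(p,np.degrees(p[2]),f)
c=sil(B,p,'wrist',.016).astype(np.uint8)
vis=im.copy(); cn,_=cv2.findContours(c,0,1); cv2.drawContours(vis,cn,-1,(255,0,255),1)
g=Rz(p[2])@[-.008,0,0]+[p[0],p[1],0];print('grip',g,(np.degrees(p[2])-90))
go((g[0],g[1],.08,np.degrees(p[2])-90))
cv2.imwrite('pics/b2.png',cv2.resize(vis[40:220,130:390],(780,540)))
E
python3 brush.py
```

```text
t 12.25 pos [0.6502 0.135  0.2784] rot [ 1.7994e+02 -3.0000e-02  7.4190e+01] F [ 0.3  0.7 -1. ] g 0.486 j [  5.  33.  53.   0.  94. -69.]
[([250.3, 95.3], 0.81, np.int64(2680))]
[0.58897116 0.14327139 2.86992867] 164.43480051770692 -0.9409058740268932
grip [0.59667777 0.14112472 0.        ] 74.43480051770692
t 12.35 pos [0.6488 0.135  0.2758] rot [-1.7977e+02  8.0000e-02  7.4200e+01] F [ 0.8 -0.1 -0.9] g 0.574 j [  5.  33.  53.   0.  94. -69.]
(np.float64(0.5966777700025316), np.float64(0.14112471534581703), 0.08, np.float64(74.43480051770692)) -> [ -8.1 -51.1 196. ] [-0.004  0.001 -0.004]
```

View pics/b2.png

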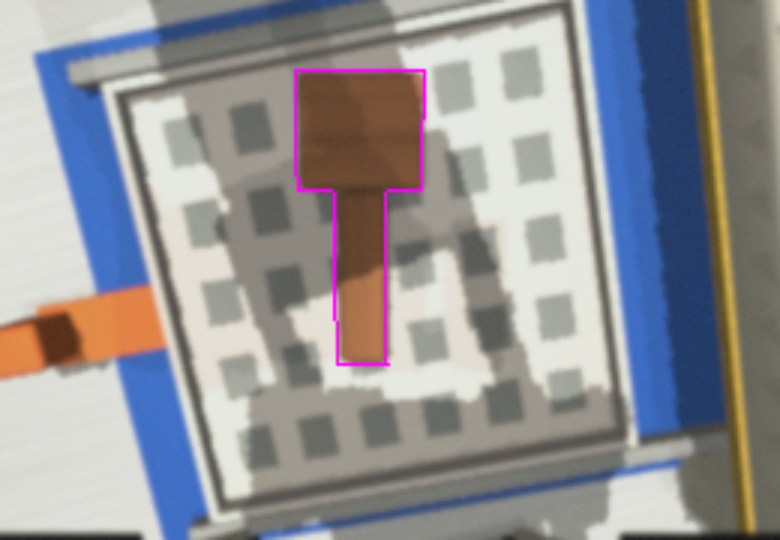

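Request:
play_rows([
  {"x": -4, "y": -25, "z": 40, "wx": 0, "wy": 0, "wz": 0, "fingers": 0.6},
  {"x": -8, "y": -51, "z": 80, "wx": 0, "wy": 0, "wz": 0, "fingers": 0.6},
  {"x": -8, "y": -51, "z": 120, "wx": 0, "wy": 0, "wz": 0, "fingers": 0.6},
  {"x": -8, "y": -51, "z": 160, "wx": 0, "wy": 0, "wz": 0, "fingers": 0.6},
  {"x": -8, "y": -51, "z": 200, "wx": 0, "wy": 0, "wz": 0, "fingers": 0.6},
  {"x": -8, "y": -51, "z": 225, "wx": 0, "wy": 0, "wz": 0, "fingers": 0.5},
  {"x": -8, "y": -51, "z": 240, "wx": 0, "wy": 0, "wz": 0, "fingers": 0.5},
  {"x": -8, "y": -51, "z": 240, "wx": 0, "wy": 0, "wz": 0, "fingers": 0.5},
  {"x": -8, "y": -51, "z": 240, "wx": 0, "wy": 0, "wz": 0, "fingers": 0.5},
])

```text
time: 13.1
position: [0.5967, 0.1412, 0.0364]
ee_rot: [-179.8, 0.1, 74.2]
ft_force: [-0.3, -0.5, 0.7]
grip_width: 0.498
```

Run:
```python
from h import *
go((.5967,.1411,.018,74.4))
```

```text
t 13.1 pos [0.5967 0.1412 0.0364] rot [-1.7976e+02  9.0000e-02  7.4210e+01] F [-0.3 -0.5  0.7] g 0.498 j [  6.  38.  84.   0.  58. -68.]
(0.5967, 0.1411, 0.018, 74.4) -> [-0.1  0.1 18.4] [-0.004  0.002 -0.003]
```

Request:
play_rows([
  {"x": 0, "y": 0, "z": 12, "wx": 0, "wy": 0, "wz": 0, "fingers": 0.5},
  {"x": 0, "y": 0, "z": 18, "wx": 0, "wy": 0, "wz": 0, "fingers": 0.5},
  {"x": 0, "y": 0, "z": 18, "wx": 0, "wy": 0, "wz": 0, "fingers": 0},
  {"x": 0, "y": 0, "z": 18, "wx": 0, "wy": 0, "wz": 0, "fingers": 0},
  {"x": 0, "y": 0, "z": 18, "wx": 0, "wy": 0, "wz": 0, "fingers": 0},
  {"x": 0, "y": 0, "z": 18, "wx": 0, "wy": 0, "wz": 0, "fingers": 0},
], grip_force=30)

```text
time: 13.6
position: [0.599, 0.1413, 0.021]
ee_rot: [179.9, -0.0, 74.2]
ft_force: [-1.4, -1.3, -0.2]
grip_width: 0.261
```

Request:
play_rows([
  {"x": 0, "y": 0, "z": 0, "wx": 0, "wy": 0, "wz": 0, "fingers": 0},
  {"x": 0, "y": 0, "z": 0, "wx": 0, "wy": 0, "wz": 0, "fingers": 0},
])

```text
time: 13.77
position: [0.5987, 0.1413, 0.0207]
ee_rot: [180.0, -0.0, 74.2]
ft_force: [-0.9, -0.6, -0.3]
grip_width: 0.114
```

Run:
```python
from h import *
go()
a=camera('scene'); b=camera('side')
cv2.imwrite('pics/g6.png',np.hstack([cv2.resize(a[200:300,210:310],(400,400)),cv2.resize(b[110:210,220:320],(400,400))]))
```

```text
t 13.77 pos [0.5987 0.1413 0.0207] rot [ 1.7996e+02 -2.0000e-02  7.4200e+01] F [-0.9 -0.6 -0.3] g 0.114 j [  6.  39.  84.   0.  56. -68.]
```

View pics/g6.png

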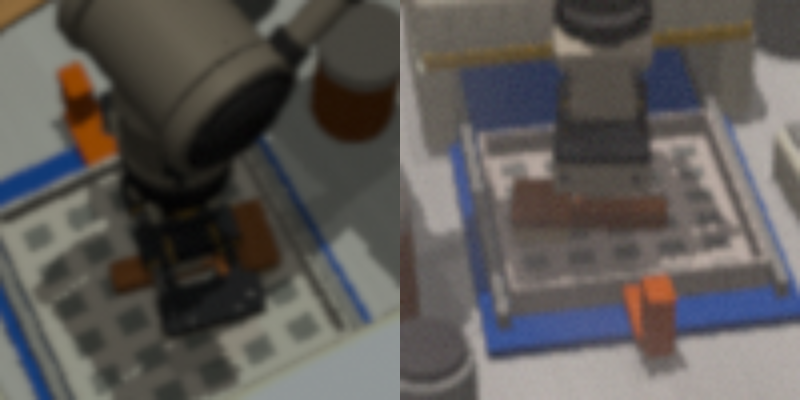

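Request:
play_rows([
  {"x": 0, "y": 0, "z": -10, "wx": 0, "wy": 0, "wz": 0, "fingers": 0.45},
  {"x": 0, "y": 0, "z": -10, "wx": 0, "wy": 0, "wz": 0, "fingers": 0.45},
  {"x": 0, "y": 0, "z": -10, "wx": 0, "wy": 0, "wz": 0, "fingers": 0.45},
  {"x": 0, "y": 0, "z": -10, "wx": 0, "wy": 0, "wz": 0, "fingers": 0.45},
  {"x": 0, "y": 0, "z": 0, "wx": 0, "wy": 0, "wz": 0, "fingers": 0.45},
  {"x": 0, "y": 0, "z": 0, "wx": 0, "wy": 0, "wz": 0, "fingers": 0.45},
])

```text
time: 14.37
position: [0.5973, 0.1411, 0.0183]
ee_rot: [-179.8, 0.1, 74.2]
ft_force: [-0.8, -0.5, -0.8]
grip_width: 0.419
```

Run:
```python
from h import *
go((.5967,.1411,.018,74.4))
import numpy as np
a=camera('scene'); b=camera('side');go()
cv2.imwrite('pics/g7.png',np.hstack([cv2.resize(a[200:300,210:310],(400,400)),cv2.resize(b[110:210,220:320],(400,400))]))
```

```text
t 14.37 pos [0.5973 0.1411 0.0183] rot [-1.7985e+02  6.0000e-02  7.4190e+01] F [-0.8 -0.5 -0.8] g 0.419 j [  6.  39.  85.   0.  56. -68.]
(0.5967, 0.1411, 0.018, 74.4) -> [-0.2 -0.6  0.3] [-0.003  0.001 -0.004]
t 14.47 pos [0.5978 0.1412 0.0192] rot [-1.7989e+02  4.0000e-02  7.4200e+01] F [ 0.  -0.  -0.1] g 0.439 j [  6.  39.  85.   0.  56. -68.]
```

View pics/g7.png

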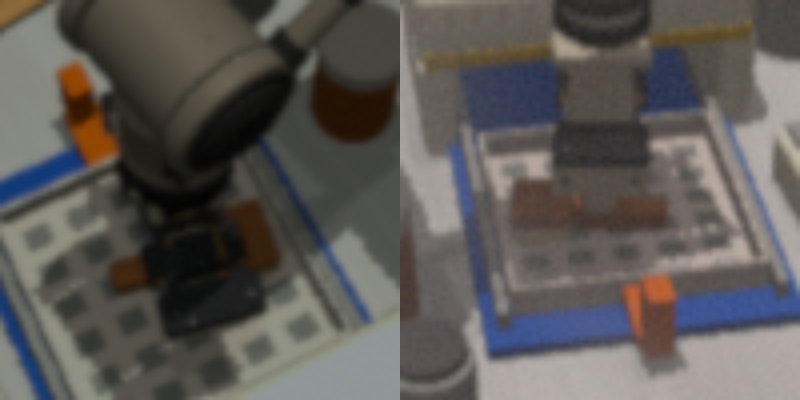

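Request:
play_rows([
  {"x": 0, "y": 0, "z": 2, "wx": 0, "wy": 0, "wz": 0, "fingers": 0.45},
  {"x": 0, "y": 0, "z": 4, "wx": 0, "wy": 0, "wz": 0, "fingers": 0.45},
  {"x": 0, "y": 0, "z": 4, "wx": 0, "wy": 0, "wz": 0, "fingers": 0.45},
])

```text
time: 14.72
position: [0.5983, 0.1413, 0.0158]
ee_rot: [-180.0, 0.0, 74.2]
ft_force: [-0.7, 0.1, -1.4]
grip_width: 0.447
```

Request:
play_rows([
  {"x": 0, "y": 0, "z": 1, "wx": 0, "wy": 0, "wz": 0, "fingers": 0.45},
  {"x": 0, "y": 0, "z": 2, "wx": 0, "wy": 0, "wz": 0, "fingers": 0.45},
  {"x": 0, "y": 0, "z": 2, "wx": 0, "wy": 0, "wz": 0, "fingers": 0.45},
])

```text
time: 14.97
position: [0.5984, 0.1413, 0.0141]
ee_rot: [-180.0, -0.0, 74.2]
ft_force: [0.2, -0.7, 0.7]
grip_width: 0.449
```

Request:
play_rows([
  {"x": 0, "y": 0, "z": 1, "wx": 0, "wy": 0, "wz": 0, "fingers": 0.45},
  {"x": 0, "y": 0, "z": 2, "wx": 0, "wy": 0, "wz": 0, "fingers": 0.45},
  {"x": 0, "y": 0, "z": 2, "wx": 0, "wy": 0, "wz": 0, "fingers": 0.45},
])

```text
time: 15.22
position: [0.5984, 0.1413, 0.0121]
ee_rot: [-180.0, 0.0, 74.2]
ft_force: [0.3, -0.4, 0.4]
grip_width: 0.448
```

Request:
play_rows([
  {"x": 0, "y": 0, "z": 1, "wx": 0, "wy": 0, "wz": 0, "fingers": 0.45},
  {"x": 0, "y": 0, "z": 2, "wx": 0, "wy": 0, "wz": 0, "fingers": 0.45},
  {"x": 0, "y": 0, "z": 2, "wx": 0, "wy": 0, "wz": 0, "fingers": 0.45},
])

```text
time: 15.47
position: [0.5984, 0.1413, 0.0101]
ee_rot: [-180.0, 0.0, 74.2]
ft_force: [-0.0, 0.4, -0.8]
grip_width: 0.455
```

Run:
```python
from h import *
a=camera('scene'); b=camera('side');go()
cv2.imwrite('pics/g8.png',np.hstack([cv2.resize(a[200:300,210:310],(400,400)),cv2.resize(b[110:210,220:320],(400,400))]))
```

```text
t 15.57 pos [0.5985 0.1412 0.0102] rot [-180.    -0.    74.2] F [-0.1 -0.3  0.4] g 0.445 j [  6.  40.  85.   0.  55. -68.]
```

View pics/g8.png

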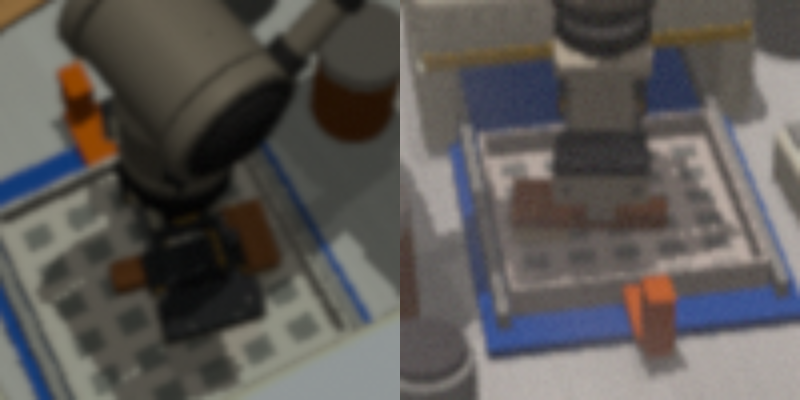

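Request:
play_rows([
  {"x": 0, "y": 0, "z": 0, "wx": 0, "wy": 0, "wz": 0, "fingers": 0.3},
  {"x": 0, "y": 0, "z": 0, "wx": 0, "wy": 0, "wz": 0, "fingers": 0.2},
  {"x": 0, "y": 0, "z": 0, "wx": 0, "wy": 0, "wz": 0, "fingers": 0.2},
  {"x": 0, "y": 0, "z": 0, "wx": 0, "wy": 0, "wz": 0, "fingers": 0.2},
], grip_force=30)

```text
time: 15.9
position: [0.5987, 0.1414, 0.0109]
ee_rot: [180.0, -0.0, 74.2]
ft_force: [-5.0, 1.0, 12.0]
grip_width: 0.223
```

Request:
play_rows([
  {"x": 0, "y": 0, "z": 0, "wx": 0, "wy": 0, "wz": 0, "fingers": 0.1},
  {"x": 0, "y": 0, "z": 0, "wx": 0, "wy": 0, "wz": 0, "fingers": 0.1},
])

```text
time: 16.07
position: [0.5991, 0.1413, 0.0111]
ee_rot: [179.9, -0.0, 74.2]
ft_force: [-0.9, -0.1, 4.6]
grip_width: 0.115
```

Run:
```python
from h import *
a=camera('scene'); b=camera('side');go()
cv2.imwrite('pics/g9.png',np.hstack([cv2.resize(a[200:300,210:310],(400,400)),cv2.resize(b[110:210,220:320],(400,400))]))
```

```text
t 16.17 pos [0.5992 0.1413 0.0111] rot [ 1.7991e+02 -4.0000e-02  7.4200e+01] F [-0.2  0.4  5.6] g 0.102 j [  6.  40.  85.  -0.  55. -68.]
```

View pics/g9.png

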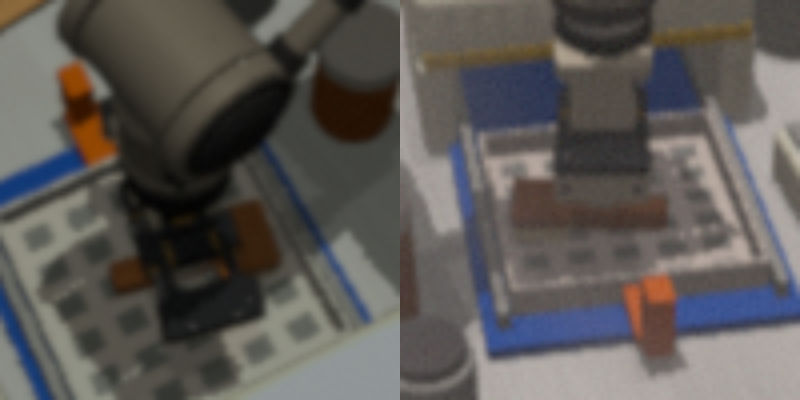

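Run:
```python
from h import *
b=camera('side');s=telemetry.state();c=cam('side')
R=Ro.from_euler('xyz',s['ee_rot'],degrees=True).as_matrix()
x0,y0,S=220,100,6
v=cv2.resize(b[y0:y0+100,x0:x0+120],None,fx=S,fy=S,interpolation=cv2.INTER_CUBIC)
for i,off in enumerate([0,-.019,-.03,-.047]):
    p=proj(c,s['position']+R@[0,0,off])[0]; q=((p-[x0,y0])*S).astype(int); cv2.circle(v,tuple(map(int,q)),4,[(255,0,0),(0,255,0),(0,255,255),(255,0,255)][i],-1); print(p)
print(s['position'])
cv2.imwrite('pics/g10.png',v)
```

```text
[270.4528433  166.57867292]
[270.49286347 162.13233749]
[270.51638378 159.51917495]
[270.55325139 155.42309755]
[0.59918001 0.14127441 0.01108321]
```

View pics/g10.png

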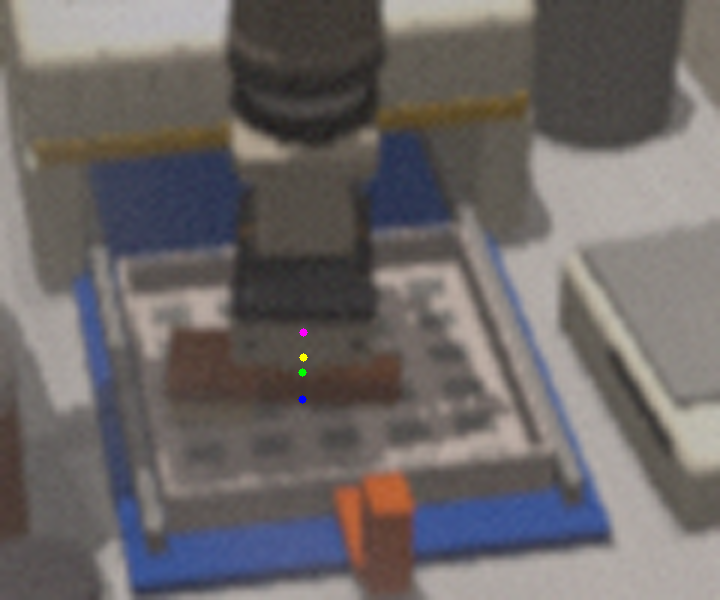

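Request:
play_rows([
  {"x": 0, "y": 0, "z": -30, "wx": 0, "wy": 0, "wz": 0, "fingers": 0.1},
  {"x": 0, "y": 0, "z": -65, "wx": 0, "wy": 0, "wz": 0, "fingers": 0.1},
  {"x": 0, "y": 0, "z": -65, "wx": 0, "wy": 0, "wz": 0, "fingers": 0.1},
  {"x": 0, "y": 0, "z": -65, "wx": 0, "wy": 0, "wz": 0, "fingers": 0.1},
])

```text
time: 16.55
position: [0.6, 0.1415, 0.0774]
ee_rot: [179.7, -0.1, 74.2]
ft_force: [-0.5, -0.0, -0.4]
grip_width: 0.099
```

```bash
cat > tip.py <<'E'
from h import *
import sys
out=[]
for n in('side','scene'):
    b=camera(n);s=telemetry.state();c=cam(n)
    R=Ro.from_euler('xyz',s['ee_rot'],degrees=True).as_matrix()
    p=proj(c,s['position'])[0]; S=8
    x0,y0=(p-[25,40]).astype(int)
    v=cv2.resize(b[y0:y0+60,x0:x0+50],None,fx=S,fy=S,interpolation=cv2.INTER_CUBIC)
    for i,off in enumerate([0,-.019,-.047]):
        p=proj(c,s['position']+R@[0,0,off])[0]; q=((p-[x0,y0])*S).astype(int); cv2.circle(v,tuple(map(int,q)),4,[(255,0,0),(0,255,0),(255,0,255)][i],-1)
    out.append(v)
print(s['position'],s['grip_width'])
cv2.imwrite(sys.argv[1],np.hstack(out))
E
python3 tip.py pics/g11.png
```

```text
[0.59789726 0.141199   0.07454871] 0.09924514751103958
```

View pics/g11.png

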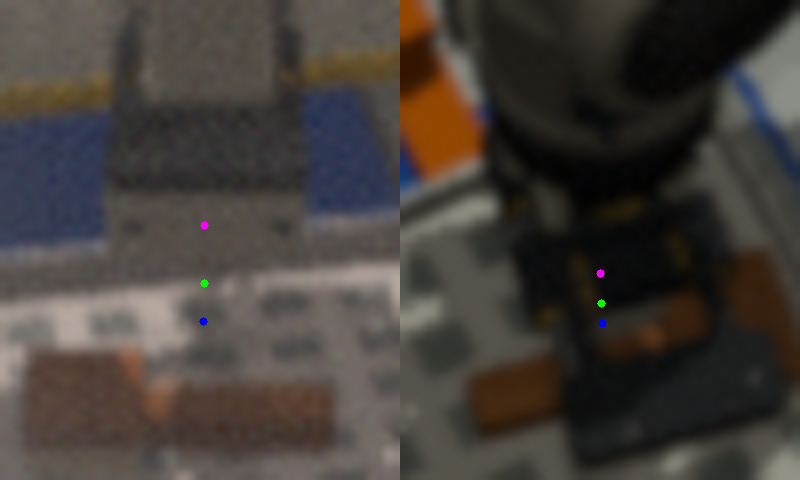

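Run:
```python
from h import *
c=cam('side')
T=np.array([.3782,-.3289,.1374]);a=np.radians(17.4);tx=np.array([np.cos(a),np.sin(a),0])
v=cv2.imread('pics/g1.png')
for off in(-.0315,0,.0315):
  for z,col in((0,(255,0,0)),(.019,(0,255,0)),(.047+.019,(255,0,255))):
    p=(proj(c,T+tx*off+[0,0,z])[0]-[160,190])*400/140+[400,0]; cv2.circle(v,tuple(map(int,p)),3,col,-1)
cv2.imwrite('pics/g12.png',cv2.resize(v[:300,400:],None,fx=2,fy=2))
```

```text
(no output)
```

View pics/g12.png

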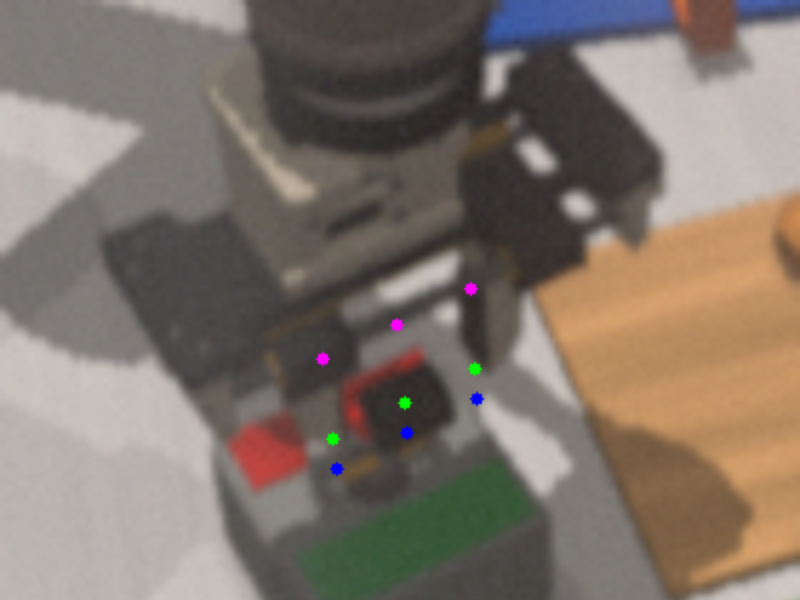

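Request:
play_rows([
  {"x": 0, "y": 0, "z": 0, "wx": 0, "wy": 0, "wz": 0, "fingers": 0.45},
  {"x": 0, "y": 0, "z": 0, "wx": 0, "wy": 0, "wz": 0, "fingers": 0.45},
  {"x": 0, "y": 0, "z": 0, "wx": 0, "wy": 0, "wz": 0, "fingers": 0.45},
  {"x": 0, "y": 0, "z": 30, "wx": 0, "wy": 0, "wz": 0, "fingers": 0.45},
  {"x": 0, "y": 0, "z": 55, "wx": 0, "wy": 0, "wz": 0, "fingers": 0.45},
  {"x": 0, "y": 0, "z": 65, "wx": 0, "wy": 0, "wz": 0, "fingers": 0.45},
  {"x": 0, "y": 0, "z": 65, "wx": 0, "wy": 0, "wz": 0, "fingers": 0.45},
])

```text
time: 17.23
position: [0.5963, 0.141, 0.0072]
ee_rot: [-179.7, 0.1, 74.2]
ft_force: [-0.2, 0.7, -0.5]
grip_width: 0.449
```

Request:
play_rows([
  {"x": 0, "y": 0, "z": 1, "wx": 0, "wy": 0, "wz": 0, "fingers": 0.45},
  {"x": 0, "y": 0, "z": 2, "wx": 0, "wy": 0, "wz": 0, "fingers": 0.45},
  {"x": 0, "y": 0, "z": 2, "wx": 0, "wy": 0, "wz": 0, "fingers": 0.45},
])

```text
time: 17.48
position: [0.5995, 0.1414, 0.0096]
ee_rot: [179.9, -0.1, 74.2]
ft_force: [-0.0, -0.7, 0.0]
grip_width: 0.447
```

Request:
play_rows([
  {"x": 0, "y": 0, "z": 1, "wx": 0, "wy": 0, "wz": 0, "fingers": 0.45},
  {"x": 0, "y": 0, "z": 2, "wx": 0, "wy": 0, "wz": 0, "fingers": 0.45},
  {"x": 0, "y": 0, "z": 2, "wx": 0, "wy": 0, "wz": 0, "fingers": 0.45},
])

```text
time: 17.73
position: [0.5987, 0.1413, 0.0067]
ee_rot: [180.0, -0.0, 74.2]
ft_force: [-0.1, -0.1, 0.0]
grip_width: 0.449
```

```bash
python3 tip.py pics/g13.png
```

```text
[0.59862078 0.14130441 0.00653307] 0.44967662638324385
```

View pics/g13.png

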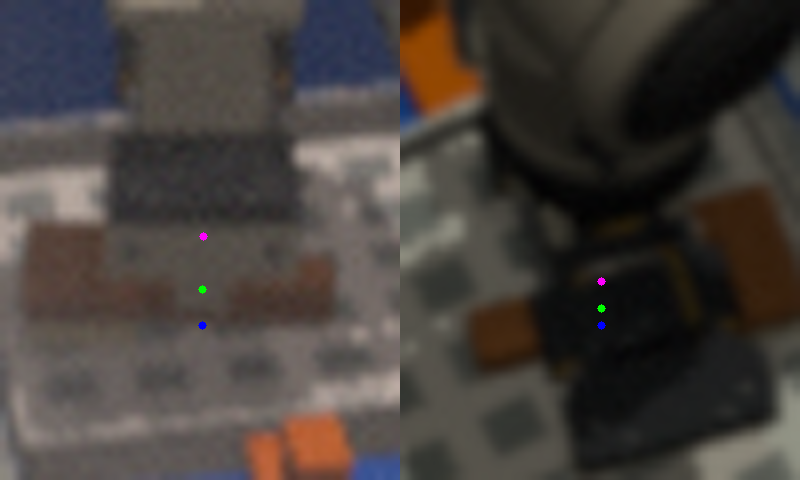

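Request:
play_rows([
  {"x": 0, "y": 0, "z": 1.5, "wx": 0, "wy": 0, "wz": 0, "fingers": 0.45},
  {"x": 0, "y": 0, "z": 3, "wx": 0, "wy": 0, "wz": 0, "fingers": 0.45},
  {"x": 0, "y": 0, "z": 3, "wx": 0, "wy": 0, "wz": 0, "fingers": 0.45},
])

```text
time: 18.08
position: [0.5983, 0.1412, 0.0029]
ee_rot: [-180.0, 0.0, 74.2]
ft_force: [-0.5, 0.5, -0.7]
grip_width: 0.452
```

Request:
play_rows([
  {"x": 0, "y": 0, "z": 1, "wx": 0, "wy": 0, "wz": 0, "fingers": 0.45},
  {"x": 0, "y": 0, "z": 2, "wx": 0, "wy": 0, "wz": 0, "fingers": 0.45},
  {"x": 0, "y": 0, "z": 2, "wx": 0, "wy": 0, "wz": 0, "fingers": 0.45},
])

```text
time: 18.33
position: [0.5984, 0.1412, 0.001]
ee_rot: [-180.0, 0.0, 74.2]
ft_force: [0.4, -0.4, 1.0]
grip_width: 0.449
```

Request:
play_rows([
  {"x": 0, "y": 0, "z": 0, "wx": 0, "wy": 0, "wz": 0, "fingers": 0.3},
  {"x": 0, "y": 0, "z": 0, "wx": 0, "wy": 0, "wz": 0, "fingers": 0.15},
  {"x": 0, "y": 0, "z": 0, "wx": 0, "wy": 0, "wz": 0, "fingers": 0.15},
  {"x": 0, "y": 0, "z": 0, "wx": 0, "wy": 0, "wz": 0, "fingers": 0.15},
], grip_force=25)

```text
time: 18.67
position: [0.5986, 0.1413, 0.0013]
ee_rot: [180.0, -0.0, 74.2]
ft_force: [0.9, 0.0, 0.0]
grip_width: 0.263
```

Request:
play_rows([
  {"x": 0, "y": 0, "z": 0, "wx": 0, "wy": 0, "wz": 0, "fingers": 0.15},
  {"x": 0, "y": 0, "z": 0, "wx": 0, "wy": 0, "wz": 0, "fingers": 0.15},
])

```text
time: 18.83
position: [0.5986, 0.1413, 0.0013]
ee_rot: [180.0, -0.0, 74.2]
ft_force: [0.2, -0.0, -0.4]
grip_width: 0.259
```

Request:
play_rows([
  {"x": 0, "y": 0, "z": -10, "wx": 0, "wy": 0, "wz": 0, "fingers": 0.15},
  {"x": 0, "y": 0, "z": -30, "wx": 0, "wy": 0, "wz": 0, "fingers": 0.15},
  {"x": 0, "y": 0, "z": -60, "wx": 0, "wy": 0, "wz": 0, "fingers": 0.15},
  {"x": 0, "y": 0, "z": -95, "wx": 0, "wy": 0, "wz": 0, "fingers": 0.15},
  {"x": 0, "y": 0, "z": -130, "wx": 0, "wy": 0, "wz": 0, "fingers": 0.15},
  {"x": 0, "y": 0, "z": -160, "wx": 0, "wy": 0, "wz": 0, "fingers": 0.15},
  {"x": 0, "y": 0, "z": -160, "wx": 0, "wy": 0, "wz": 0, "fingers": 0.15},
])

```text
time: 19.42
position: [0.6019, 0.1417, 0.1694]
ee_rot: [179.3, -0.3, 74.2]
ft_force: [0.3, -0.5, 0.4]
grip_width: 0.258
```

```bash
python3 tip.py pics/g14.png; python3 -c "
from h import *
go((.55,-.25,.18,95.7),(.543,-.43,.16,95.7))"
```

```text
[0.59910956 0.14135889 0.16327084] 0.2632063422221909
t 19.52 pos [0.5991 0.1414 0.1633] rot [ 1.7982e+02 -8.0000e-02  7.4200e+01] F [ 0.4  0.1 -0.7] g 0.263 j [  6.  31.  75.   0.  74. -68.]
(0.55, -0.25, 0.18, 95.7) -> [-389.9   59.3  -17.1] [ 0.003 -0.001 -0.375]
(0.543, -0.43, 0.16, 95.7) -> [-565.1  101.5    2.8] [ 0.003 -0.001 -0.375]
```

View pics/g14.png

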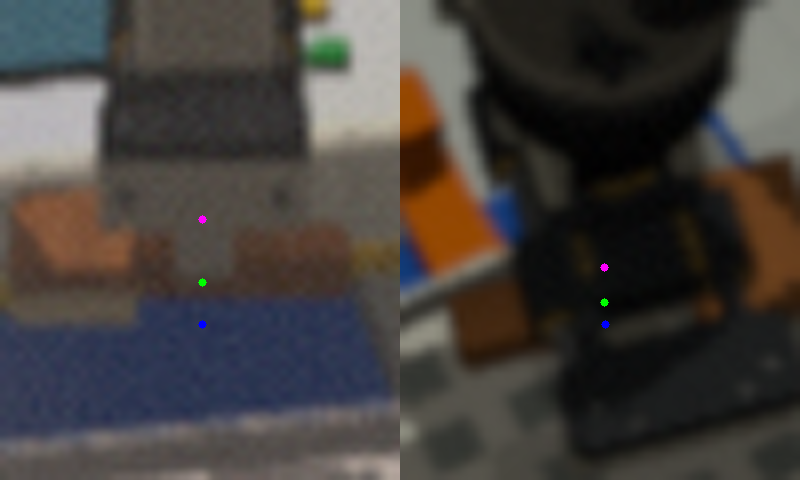

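Request:
play_rows([
  {"x": -38, "y": 6, "z": -5, "wx": 0, "wy": 0, "wz": -0.04, "fingers": 0.15},
  {"x": -77, "y": 12, "z": -10, "wx": 0, "wy": 0, "wz": -0.08, "fingers": 0.15},
  {"x": -116, "y": 18, "z": -14, "wx": 0, "wy": 0, "wz": -0.12, "fingers": 0.15},
  {"x": -155, "y": 24, "z": -16, "wx": 0, "wy": 0, "wz": -0.16, "fingers": 0.15},
  {"x": -194, "y": 30, "z": -17, "wx": 0, "wy": 0, "wz": -0.2, "fingers": 0.15},
  {"x": -233, "y": 36, "z": -17, "wx": 0, "wy": 0, "wz": -0.24, "fingers": 0.15},
  {"x": -272, "y": 42, "z": -17, "wx": 0, "wy": 0, "wz": -0.28, "fingers": 0.15},
  {"x": -311, "y": 48, "z": -17, "wx": 0, "wy": 0, "wz": -0.32, "fingers": 0.15},
  {"x": -350, "y": 54, "z": -17, "wx": 0, "wy": 0, "wz": -0.36, "fingers": 0.15},
  {"x": -390, "y": 60, "z": -17, "wx": 0, "wy": 0, "wz": -0.375, "fingers": 0.15},
])

```text
time: 20.35
position: [0.5486, -0.2515, 0.1766]
ee_rot: [-179.8, -0.1, 95.8]
ft_force: [0.9, -0.8, -0.8]
grip_width: 0.257
```

Run:
```python
from fitmod import *
im={n:camera(n) for n in('scene','side')}
ms=[]
for n in im:
    hsv=cv2.cvtColor(im[n],cv2.COLOR_BGR2HSV); m=cv2.inRange(hsv,(45,100,20),(80,255,255))
    k,l,st,ce=cv2.connectedComponentsWithStats(m)
    i=1+np.argmax(st[1:,4]);print(n,st[i],ce[i]); ms.append((n,cv2.morphologyEx((l==i).astype(np.uint8),cv2.MORPH_CLOSE,np.ones((7,7)))>0))
p,f=fitsil([(-.089,.089,-.052,.052,0,.045)],ms,[.537,-.431,.1]);print(p,np.degrees(p[2]),f)
for m in ms: print(fitsil([(-.089,.089,-.052,.052,0,.045)],[m],[.537,-.431,.1]))
o=[.010,0,0]; a=p[2]+np.pi
t=np.array([p[0],p[1],0])+Rz(a)@[-.010,0,0]; go((t[0],t[1],.16,np.degrees(a)-90))
```

```text
scene [166 127  39  34 652] [182.27453988 142.97699387]
side [ 267  285   89   66 2747] [308.91008373 320.67200582]
[ 0.53700478 -0.42792663  0.13597309] 7.790684298265187 -1.2533811442086462
(array([ 0.5391142 , -0.43160185,  0.08873457]), np.float64(-0.4857142857142857))
(array([ 0.53503021, -0.42606487,  0.17019517]), np.float64(-0.7733717856284547))
t 20.45 pos [ 0.5479 -0.2559  0.1761] rot [-179.82    0.     95.35] F [ 0.3  0.8 -1.1] g 0.256 j [ -32.   29.   76.   -0.   75. -128.]
(np.float64(0.5469124832675804), np.float64(-0.4265710840376149), 0.16, np.float64(97.7906842982652)) -> [-169.9  -16.8   16.2] [-0.003 -0.    -0.043]
```

Request:
play_rows([
  {"x": -40, "y": -4, "z": 0, "wx": 0, "wy": 0, "wz": 0, "fingers": 0.15},
  {"x": -80, "y": -8, "z": 0, "wx": 0, "wy": 0, "wz": 0, "fingers": 0.15},
  {"x": -120, "y": -12, "z": 0, "wx": 0, "wy": 0, "wz": 0, "fingers": 0.15},
  {"x": -155, "y": -15, "z": 5, "wx": 0, "wy": 0, "wz": 0, "fingers": 0.15},
  {"x": -173, "y": -17, "z": 20, "wx": 0, "wy": 0, "wz": 0, "fingers": 0.15},
  {"x": -173, "y": -17, "z": 50, "wx": 0, "wy": 0, "wz": 0, "fingers": 0.15},
  {"x": -173, "y": -17, "z": 85, "wx": 0, "wy": 0, "wz": 0, "fingers": 0.15},
  {"x": -173, "y": -17, "z": 100, "wx": 0, "wy": 0, "wz": 0, "fingers": 0.15},
  {"x": -173, "y": -17, "z": 100, "wx": 0, "wy": 0, "wz": 0, "fingers": 0.15},
  {"x": -173, "y": -17, "z": 100, "wx": 0, "wy": 0, "wz": 0, "fingers": 0.15},
])

```text
time: 21.28
position: [0.5497, -0.4229, 0.0765]
ee_rot: [-179.9, -0.2, 95.7]
ft_force: [-0.3, -0.3, -0.2]
grip_width: 0.255
```

Run:
```python
from h import *
go((.547,-.43,-.007,95.6))
a=camera('scene'); b=camera('side')
cv2.imwrite('pics/c1.png',np.hstack([cv2.resize(a[90:190,130:230],(400,400)),cv2.resize(b[250:370,250:370],(400,400))]))
```

```text
t 21.28 pos [ 0.5497 -0.4229  0.0765] rot [-179.86   -0.19   95.7 ] F [-0.3 -0.3 -0.2] g 0.255 j [ -44.   43.   66.    0.   71. -140.]
(0.547, -0.43, -0.007, 95.6) -> [-7.1 -3.2 83.4] [-0.002 -0.003  0.002]
```

View pics/c1.png

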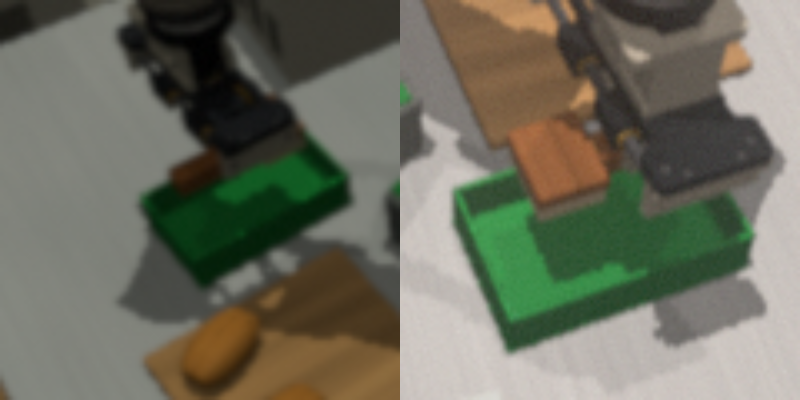

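Run:
```python
from h import *
go((.547,-.43,-.007,95.6))
```

```text
t 21.38 pos [ 0.5511 -0.4243  0.0797] rot [1.7992e+02 9.0000e-02 9.5700e+01] F [ 0.6 -0.2  0.4] g 0.257 j [ -44.   43.   66.    0.   71. -140.]
(0.547, -0.43, -0.007, 95.6) -> [-5.1 -4.8 86.7] [0.001 0.002 0.002]
```

Request:
play_rows([
  {"x": -5, "y": -5, "z": 30, "wx": 0, "wy": 0, "wz": 0, "fingers": 0.15},
  {"x": -5, "y": -5, "z": 55, "wx": 0, "wy": 0, "wz": 0, "fingers": 0.15},
  {"x": -5, "y": -5, "z": 75, "wx": 0, "wy": 0, "wz": 0, "fingers": 0.15},
  {"x": -5, "y": -5, "z": 84, "wx": 0, "wy": 0, "wz": 0, "fingers": 0.15},
  {"x": -5, "y": -5, "z": 84, "wx": 0, "wy": 0, "wz": 0, "fingers": 0.15},
])

```text
time: 21.8
position: [0.5454, -0.429, -0.0067]
ee_rot: [-179.9, -0.1, 95.7]
ft_force: [-0.6, 0.3, -1.2]
grip_width: 0.258
```

Run:
```python
from h import *
go((.547,-.43,-.007,95.6))
a=camera('scene'); b=camera('side')
cv2.imwrite('pics/c2.png',np.hstack([cv2.resize(a[90:190,130:230],(400,400)),cv2.resize(b[250:370,250:370],(400,400))]))
```

```text
t 21.8 pos [ 0.5454 -0.429  -0.0067] rot [-1.7993e+02 -9.0000e-02  9.5690e+01] F [-0.6  0.3 -1.2] g 0.258 j [ -45.   48.   70.    0.   62. -140.]
(0.547, -0.43, -0.007, 95.6) -> [-1.2  1.4  0.3] [-0.001 -0.002  0.002]
```

View pics/c2.png

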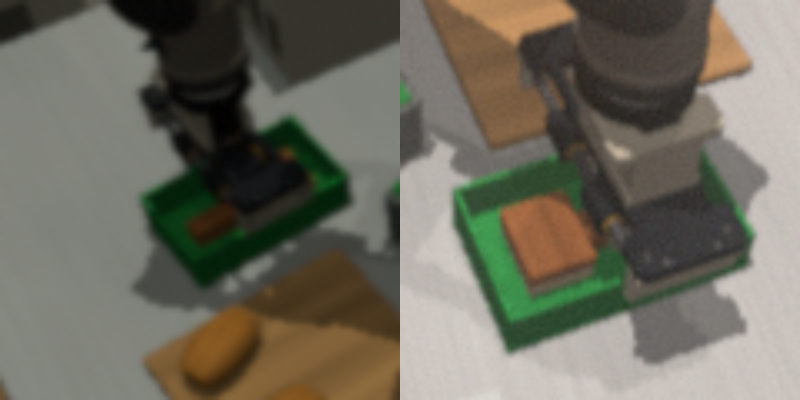

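Request:
play_rows([
  {"x": 0, "y": 0, "z": 0, "wx": 0, "wy": 0, "wz": 0, "fingers": 0.4},
  {"x": 0, "y": 0, "z": 0, "wx": 0, "wy": 0, "wz": 0, "fingers": 0.4},
  {"x": 0, "y": 0, "z": 0, "wx": 0, "wy": 0, "wz": 0, "fingers": 0.4},
  {"x": 0, "y": 0, "z": -20, "wx": 0, "wy": 0, "wz": 0, "fingers": 0.4},
  {"x": 0, "y": 0, "z": -50, "wx": 0, "wy": 0, "wz": 0, "fingers": 0.4},
  {"x": 0, "y": 0, "z": -90, "wx": 0, "wy": 0, "wz": 0, "fingers": 0.5},
  {"x": 0, "y": 0, "z": -130, "wx": 0, "wy": 0, "wz": 0, "fingers": 0.8},
  {"x": 0, "y": 0, "z": -170, "wx": 0, "wy": 0, "wz": 0, "fingers": 1},
  {"x": 0, "y": 0, "z": -210, "wx": 0, "wy": 0, "wz": 0, "fingers": 1},
  {"x": 0, "y": 0, "z": -250, "wx": 0, "wy": 0, "wz": 0, "fingers": 1},
])

```text
time: 22.73
position: [0.5455, -0.4294, 0.2475]
ee_rot: [179.9, 0.1, 95.7]
ft_force: [0.7, -0.3, -0.1]
grip_width: 0.714
```

Run:
```python
from h import *
a=camera('scene'); b=camera('side')
for t in('brush','caddy'):
  q=[pinpoint(t,n) for n in('scene','side')]
  for n,x in zip(('scene','side'),q):
    for d in x[:2]: print(t,n,d['uv'],round(d['conf'],2),onz(cam(n),d['uv'],.004 if t=='brush' else 0).round(3))
cv2.imwrite('pics/c3.png',np.hstack([cv2.resize(a[90:190,130:230],(400,400)),cv2.resize(b[250:370,250:370],(400,400))]))
# next: wrist view of rolls
go((.55,-.21,.3,100),(.5,-.2,.3,17),(.5,-.2,.3,100))
```

```text
brush scene [194.4, 140.3] 0.7 [ 0.52  -0.44   0.004]
brush side [311.2, 318.8] 0.78 [ 0.542 -0.425  0.004]
caddy scene [190.5, 143.7] 0.86 [ 0.54  -0.435  0.   ]
caddy side [309.7, 227.6] 0.73 [ 0.638 -0.146  0.   ]
caddy side [310.4, 324.4] 0.71 [ 0.537 -0.436 -0.   ]
t 23.03 pos [ 0.5453 -0.4292  0.2429] rot [-1.7992e+02 -1.1000e-01  9.5680e+01] F [-0.1  0.2 -0.2] g 0.971 j [ -45.   38.   51.    0.   92. -140.]
(0.55, -0.21, 0.3, 100) -> [217.7  26.3 -56.7] [-0.001 -0.002 -0.075]
(0.5, -0.2, 0.3, 17) -> [232.7 -22.5 -56.6] [-2.000e-03 -1.000e-03  1.373e+00]
(0.5, -0.2, 0.3, 100) -> [232.7 -22.5 -56.6] [-0.001 -0.002 -0.075]
```

View pics/c3.png

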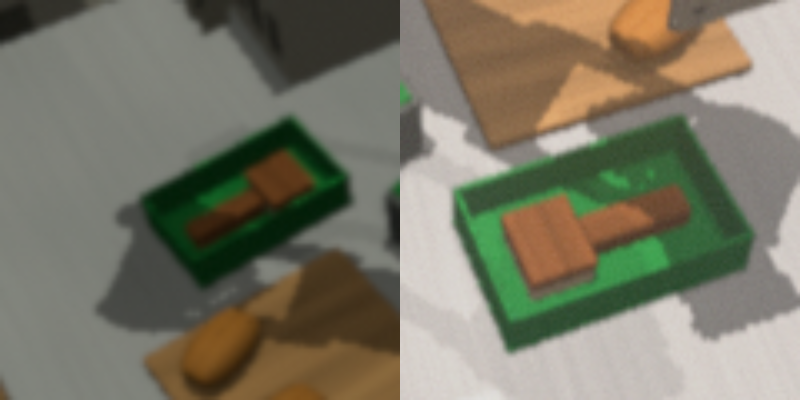

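Run:
```python
from h import *
go((.53,-.23,.29,10),(.53,-.23,.29,-73))
```

```text
t 23.03 pos [ 0.5453 -0.4292  0.2429] rot [-1.7992e+02 -1.1000e-01  9.5680e+01] F [-0.1  0.2 -0.2] g 0.971 j [ -45.   38.   51.    0.   92. -140.]
(0.53, -0.23, 0.29, 10) -> [199.8   4.4 -46.7] [-0.003 -0.     1.495]
(0.53, -0.23, 0.29, -73) -> [199.8   4.4 -46.7] [-3.000e-03  2.000e-03  2.944e+00]
```

Request:
play_rows([
  {"x": 35, "y": 0, "z": -20, "wx": 0, "wy": 0, "wz": 0.125, "fingers": 1},
  {"x": 70, "y": 0, "z": -35, "wx": 0, "wy": 0, "wz": 0.25, "fingers": 1},
  {"x": 105, "y": 2, "z": -47, "wx": 0, "wy": 0, "wz": 0.37, "fingers": 1},
  {"x": 140, "y": 4, "z": -47, "wx": 0, "wy": 0, "wz": 0.49, "fingers": 1},
  {"x": 170, "y": 4, "z": -47, "wx": 0, "wy": 0, "wz": 0.62, "fingers": 1},
  {"x": 200, "y": 4, "z": -47, "wx": 0, "wy": 0, "wz": 0.74, "fingers": 1},
  {"x": 200, "y": 4, "z": -47, "wx": 0, "wy": 0, "wz": 0.87, "fingers": 1},
  {"x": 200, "y": 4, "z": -47, "wx": 0, "wy": 0, "wz": 1.0, "fingers": 1},
  {"x": 200, "y": 4, "z": -47, "wx": 0, "wy": 0, "wz": 1.12, "fingers": 1},
  {"x": 200, "y": 4, "z": -47, "wx": 0, "wy": 0, "wz": 1.25, "fingers": 1},
  {"x": 200, "y": 4, "z": -47, "wx": 0, "wy": 0, "wz": 1.37, "fingers": 1},
  {"x": 200, "y": 4, "z": -47, "wx": 0, "wy": 0, "wz": 1.49, "fingers": 1},
])

```text
time: 24.03
position: [0.5293, -0.2298, 0.2893]
ee_rot: [-179.9, 0.2, 10.0]
ft_force: [0.1, 0.1, 0.5]
grip_width: 1.003
```

Request:
play_rows([
  {"x": 0, "y": 0, "z": 0, "wx": 0, "wy": 0, "wz": 1.45, "fingers": 1},
  {"x": 0, "y": 0, "z": 0, "wx": 0, "wy": 0, "wz": 1.45, "fingers": 1},
  {"x": 0, "y": 0, "z": 0, "wx": 0, "wy": 0, "wz": 1.45, "fingers": 1},
  {"x": 0, "y": 0, "z": 0, "wx": 0, "wy": 0, "wz": 1.45, "fingers": 1},
  {"x": 0, "y": 0, "z": 0, "wx": 0, "wy": 0, "wz": 1.45, "fingers": 1},
  {"x": 0, "y": 0, "z": 0, "wx": 0, "wy": 0, "wz": 1.45, "fingers": 1},
  {"x": 0, "y": 0, "z": 0, "wx": 0, "wy": 0, "wz": 1.45, "fingers": 1},
  {"x": 0, "y": 0, "z": 0, "wx": 0, "wy": 0, "wz": 1.45, "fingers": 1},
  {"x": 0, "y": 0, "z": 0, "wx": 0, "wy": 0, "wz": 1.45, "fingers": 1},
  {"x": 0, "y": 0, "z": 0, "wx": 0, "wy": 0, "wz": 1.45, "fingers": 1},
  {"x": 0, "y": 0, "z": 0, "wx": 0, "wy": 0, "wz": 1.45, "fingers": 1},
  {"x": 0, "y": 0, "z": 0, "wx": 0, "wy": 0, "wz": 1.45, "fingers": 1},
])

```text
time: 25.03
position: [0.5293, -0.2299, 0.2892]
ee_rot: [179.9, 0.2, -73.1]
ft_force: [-0.1, -0.3, 0.6]
grip_width: 1.004
```

```bash
cat > rolls.py <<'E'
from fitmod import *
import sys
go()
w=cam('wrist'); im=camera('wrist'); C['wrist']=w
o=outline_of('roll','wrist'); vis=im.copy()
# ellipsoid-ish silhouette: use stadium prism approximated by ellipsoid points
u=np.linspace(0,2*np.pi,40)
def pts(p):
    P=[]
    for z,s in((0,.85),(.012,1),(.026,.95),(.04,.5)):
        P+=[[.042*s*np.sign(np.cos(a))*abs(np.cos(a))**.8,.026*s*np.sign(np.sin(a))*abs(np.sin(a))**.8,z] for a in u]
    return np.array(P)@Rz(p[2]).T+[p[0],p[1],.012]
def silr(p):
    m=np.zeros((384,512),np.uint8); h=cv2.convexHull((proj(w,pts(p))*16).astype(np.int32)); cv2.fillConvexPoly(m,h,1,shift=4); return m>0
for d in o:
    if d['conf']<.4: continue
    m=d['pixels']; ys,xs=np.nonzero(m); r=cv2.minAreaRect(np.c_[xs,ys].astype(np.float32))
    g=onz(w,r[0],.03); b=cv2.boxPoints(r); e=max([(b[1]-b[0]),(b[2]-b[1])],key=np.linalg.norm)
    e=onz(w,np.array(r[0])+e/2,.03)-g; a0=np.arctan2(e[1],e[0])
    f=lambda p:-(silr(p)&m).sum()/(silr(p)|m).sum()
    sx=np.array([[g[0],g[1],a0],[g[0]+.01,g[1],a0],[g[0],g[1]+.01,a0],[g[0],g[1],a0+.15]])
    s=minimize(f,sx[0],method='Nelder-Mead',options=dict(initial_simplex=sx,xatol=1e-4,fatol=1e-4))
    yw=(np.degrees(s.x[2])+90)%180-90
    print('roll',np.round(d['uv']),round(d['conf'],2),m.sum(),'pose',s.x[:2].round(4),'long axis deg',yw.round(1),'iou',-s.fun, 'tool yaw',yw-90)
    cn,_=cv2.findContours(silr(s.x).astype(np.uint8),0,1); cv2.drawContours(vis,cn,-1,(255,0,255),1)
cv2.imwrite(sys.argv[1],vis)
E
python3 rolls.py pics/r1.png
```

```text
t 25.03 pos [ 0.5293 -0.2299  0.2892] rot [ 1.7985e+02  1.7000e-01 -7.3130e+01] F [-0.1 -0.3  0.6] g 1.004 j [-31.  23.  69.   0.  89.  42.]
roll [240.  75.] 0.94 2032 pose [ 0.6275 -0.173 ] long axis deg 17.2 iou 0.9588516746411483 tool yaw -72.7761411353764
roll [314.  93.] 0.62 2027 pose [ 0.6376 -0.2787] long axis deg 26.4 iou 0.9534548944337812 tool yaw -63.64198823069839
```

View pics/r1.png

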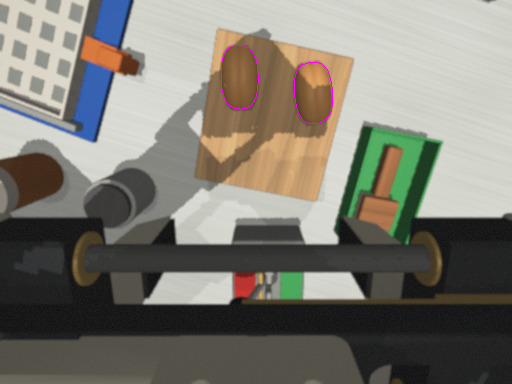

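Run:
```python
from h import *
go((.6275,-.173,.09,-72.8),(.6275,-.173,.001,-72.8))
```

```text
t 25.13 pos [ 0.5294 -0.2299  0.2894] rot [ 1.7987e+02  1.5000e-01 -7.2800e+01] F [-0.2 -0.1  0.2] g 0.995 j [-31.  23.  69.   0.  89.  42.]
(0.6275, -0.173, 0.09, -72.8) -> [ -24.8 -111.   199.3] [ 0.002  0.003 -0.   ]
(0.6275, -0.173, 0.001, -72.8) -> [ -24.6 -111.2  288.3] [ 0.002  0.003 -0.   ]
```

Request:
play_rows([
  {"x": -9, "y": -38, "z": 0, "wx": 0, "wy": 0, "wz": 0, "fingers": 0.95},
  {"x": -18, "y": -76, "z": 15, "wx": 0, "wy": 0, "wz": 0, "fingers": 0.95},
  {"x": -25, "y": -111, "z": 35, "wx": 0, "wy": 0, "wz": 0, "fingers": 0.95},
  {"x": -25, "y": -111, "z": 75, "wx": 0, "wy": 0, "wz": 0, "fingers": 0.95},
  {"x": -25, "y": -111, "z": 115, "wx": 0, "wy": 0, "wz": 0, "fingers": 0.95},
  {"x": -25, "y": -111, "z": 155, "wx": 0, "wy": 0, "wz": 0, "fingers": 0.95},
  {"x": -25, "y": -111, "z": 190, "wx": 0, "wy": 0, "wz": 0, "fingers": 0.95},
  {"x": -25, "y": -111, "z": 200, "wx": 0, "wy": 0, "wz": 0, "fingers": 0.95},
  {"x": -25, "y": -111, "z": 200, "wx": 0, "wy": 0, "wz": 0, "fingers": 0.95},
  {"x": -25, "y": -111, "z": 200, "wx": 0, "wy": 0, "wz": 0, "fingers": 0.95},
])

```text
time: 25.97
position: [0.6291, -0.1737, 0.0921]
ee_rot: [-180.0, -0.0, -72.7]
ft_force: [0.7, 0.7, 0.3]
grip_width: 0.951
```

Run:
```python
from h import *
go((.6275,-.173,.001,-72.8))
```

```text
t 25.97 pos [ 0.6291 -0.1737  0.0921] rot [-1.7997e+02 -2.0000e-02 -7.2710e+01] F [0.7 0.7 0.3] g 0.951 j [-22.  38.  74.   0.  68.  51.]
(0.6275, -0.173, 0.001, -72.8) -> [-1.2  1.3 91.1] [-0.001 -0.     0.002]
```

Request:
play_rows([
  {"x": -1, "y": 1, "z": 35, "wx": 0, "wy": 0, "wz": 0, "fingers": 0.95},
  {"x": -1, "y": 1, "z": 65, "wx": 0, "wy": 0, "wz": 0, "fingers": 0.95},
  {"x": -1, "y": 1, "z": 82, "wx": 0, "wy": 0, "wz": 0, "fingers": 0.95},
  {"x": -1, "y": 1, "z": 91, "wx": 0, "wy": 0, "wz": 0, "fingers": 0.95},
  {"x": -1, "y": 1, "z": 91, "wx": 0, "wy": 0, "wz": 0, "fingers": 0.4},
  {"x": -1, "y": 1, "z": 91, "wx": 0, "wy": 0, "wz": 0, "fingers": 0.4},
  {"x": -1, "y": 1, "z": 91, "wx": 0, "wy": 0, "wz": 0, "fingers": 0.4},
  {"x": -1, "y": 1, "z": 91, "wx": 0, "wy": 0, "wz": 0, "fingers": 0.4},
  {"x": -1, "y": 1, "z": 91, "wx": 0, "wy": 0, "wz": 0, "fingers": 0.4},
  {"x": -1, "y": 1, "z": 91, "wx": 0, "wy": 0, "wz": 0, "fingers": 0.4},
  {"x": -1, "y": 1, "z": 91, "wx": 0, "wy": 0, "wz": 0, "fingers": 0.4},
], grip_force=18)

```text
time: 26.88
position: [0.6279, -0.1731, 0.0014]
ee_rot: [-179.9, -0.1, -72.8]
ft_force: [0.3, 0.1, 5.4]
grip_width: 0.567
```

Request:
play_rows([
  {"x": 0, "y": 0, "z": 0, "wx": 0, "wy": 0, "wz": 0, "fingers": 0.4},
])

```text
time: 26.97
position: [0.6279, -0.173, 0.0014]
ee_rot: [-179.9, -0.1, -72.8]
ft_force: [-0.7, -0.5, 6.7]
grip_width: 0.568
```

Request:
play_rows([
  {"x": 0, "y": 0, "z": -10, "wx": 0, "wy": 0, "wz": 0, "fingers": 0.4},
  {"x": 0, "y": 0, "z": -35, "wx": 0, "wy": 0, "wz": 0, "fingers": 0.4},
  {"x": 0, "y": 0, "z": -70, "wx": 0, "wy": 0, "wz": 0, "fingers": 0.4},
  {"x": 0, "y": 0, "z": -105, "wx": 0, "wy": 0, "wz": 0, "fingers": 0.4},
  {"x": 0, "y": 0, "z": -140, "wx": 0, "wy": 0, "wz": 0, "fingers": 0.4},
  {"x": 0, "y": 0, "z": -140, "wx": 0, "wy": 0, "wz": 0, "fingers": 0.4},
])

```text
time: 27.47
position: [0.631, -0.1741, 0.1491]
ee_rot: [-179.4, -0.5, -72.8]
ft_force: [1.5, -0.2, 0.6]
grip_width: 0.568
```

Run:
```python
from h import *
go((.5719,.1311,.14,-5))
b=camera('side'); cv2.imwrite('pics/r2.png',cv2.resize(b[130:280,220:370],(600,600)))
```

```text
t 27.47 pos [ 0.631  -0.1741  0.1491] rot [-179.39   -0.49  -72.76] F [ 1.5 -0.2  0.6] g 0.568 j [-22.  35.  70.   0.  74.  51.]
(0.5719, 0.1311, 0.14, -5) -> [-309.1  -34.     6.9] [-0.004 -0.014 -1.183]
```

View pics/r2.png

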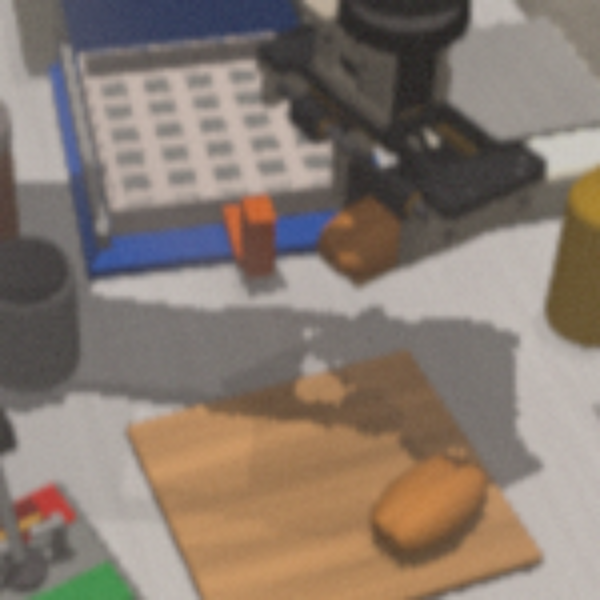

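Request:
play_rows([
  {"x": -32, "y": -3, "z": 0, "wx": 0, "wy": 0, "wz": -0.12, "fingers": 0.4},
  {"x": -64, "y": -7, "z": 0, "wx": 0, "wy": 0, "wz": -0.24, "fingers": 0.4},
  {"x": -96, "y": -10, "z": 0, "wx": 0, "wy": 0, "wz": -0.36, "fingers": 0.4},
  {"x": -128, "y": -14, "z": 0, "wx": 0, "wy": 0, "wz": -0.48, "fingers": 0.4},
  {"x": -160, "y": -18, "z": 0, "wx": 0, "wy": 0, "wz": -0.6, "fingers": 0.4},
  {"x": -192, "y": -21, "z": 0, "wx": 0, "wy": 0, "wz": -0.72, "fingers": 0.4},
  {"x": -224, "y": -25, "z": 0, "wx": 0, "wy": 0, "wz": -0.84, "fingers": 0.4},
  {"x": -256, "y": -28, "z": 0, "wx": 0, "wy": 0, "wz": -0.96, "fingers": 0.4},
  {"x": -288, "y": -32, "z": 0, "wx": 0, "wy": 0, "wz": -1.08, "fingers": 0.4},
  {"x": -309, "y": -34, "z": 0, "wx": 0, "wy": 0, "wz": -1.183, "fingers": 0.4},
  {"x": -309, "y": -34, "z": 0, "wx": 0, "wy": 0, "wz": -1.183, "fingers": 0.4},
  {"x": -309, "y": -34, "z": 0, "wx": 0, "wy": 0, "wz": -1.183, "fingers": 0.4},
])

```text
time: 28.52
position: [0.5672, 0.1334, 0.1393]
ee_rot: [180.0, 0.1, -4.9]
ft_force: [1.6, 1.1, -0.4]
grip_width: 0.57
```

Run:
```python
from h import *
go((.5719,.1311,.008,-5))
b=camera('side'); a=camera('scene');cv2.imwrite('pics/r3.png',np.hstack([cv2.resize(a[180:330,180:330],(400,400)),cv2.resize(b[60:210,200:350],(400,400))]))
go((.5719,.1311,.008,-5))
```

```text
t 28.52 pos [0.5672 0.1334 0.1393] rot [ 1.7997e+02  1.1000e-01 -4.9100e+00] F [ 1.6  1.1 -0.4] g 0.57 j [ 6. 29. 83. -0. 69. 11.]
(0.5719, 0.1311, 0.008, -5) -> [  5.1   1.8 131.3] [0.001 0.002 0.002]
t 28.62 pos [0.568  0.1317 0.1397] rot [ 1.7997e+02  6.0000e-02 -5.0800e+00] F [ 0.4 -0.8 -0.5] g 0.57 j [ 6. 29. 83. -0. 69. 11.]
(0.5719, 0.1311, 0.008, -5) -> [  4.1   0.2 131.7] [ 0.001  0.001 -0.001]
```

View pics/r3.png

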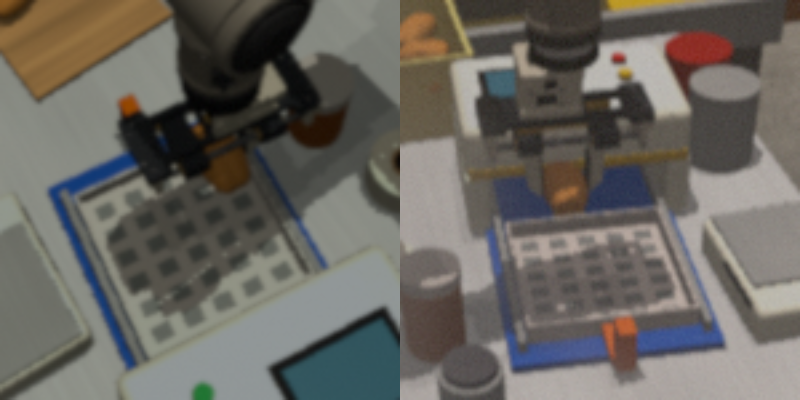

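Request:
play_rows([
  {"x": 4, "y": 0, "z": 35, "wx": 0, "wy": 0, "wz": 0, "fingers": 0.4},
  {"x": 4, "y": 0, "z": 70, "wx": 0, "wy": 0, "wz": 0, "fingers": 0.4},
  {"x": 4, "y": 0, "z": 100, "wx": 0, "wy": 0, "wz": 0, "fingers": 0.4},
  {"x": 4, "y": 0, "z": 120, "wx": 0, "wy": 0, "wz": 0, "fingers": 0.4},
  {"x": 4, "y": 0, "z": 131, "wx": 0, "wy": 0, "wz": 0, "fingers": 0.4},
  {"x": 4, "y": 0, "z": 131, "wx": 0, "wy": 0, "wz": 0, "fingers": 0.4},
  {"x": 4, "y": 0, "z": 131, "wx": 0, "wy": 0, "wz": 0, "fingers": 0.66},
  {"x": 4, "y": 0, "z": 131, "wx": 0, "wy": 0, "wz": 0, "fingers": 0.66},
  {"x": 4, "y": 0, "z": 115, "wx": 0, "wy": 0, "wz": 0, "fingers": 0.66},
  {"x": 4, "y": 0, "z": 85, "wx": 0, "wy": 0, "wz": 0, "fingers": 0.66},
  {"x": 4, "y": 0, "z": 45, "wx": 0, "wy": 0, "wz": 0, "fingers": 0.7},
  {"x": 4, "y": 0, "z": 10, "wx": 0, "wy": 0, "wz": 0, "fingers": 0.95},
])

```text
time: 29.62
position: [0.5727, 0.132, 0.1338]
ee_rot: [-180.0, -0.2, -5.0]
ft_force: [1.0, -0.1, 0.8]
grip_width: 0.73
```

Run:
```python
from h import *
b=camera('side'); a=camera('scene');cv2.imwrite('pics/r4.png',np.hstack([cv2.resize(a[180:330,180:330],(400,400)),cv2.resize(b[110:300,200:390],(400,400))]))
for n in('scene','side'):
    for d in pinpoint('roll',n)[:4]: print(n,d['uv'],round(d['conf'],2),onz(cam(n),d['uv'],.034).round(3))
go((.5855,-.295,.22,-63.6))
```

```text
scene [185.8, 179.1] 0.69 [ 0.637 -0.265  0.034]
scene [262.8, 259.3] 0.65 [0.567 0.141 0.034]
side [328.4, 253.6] 0.69 [ 0.641 -0.274  0.034]
side [275.6, 164.6] 0.61 [0.611 0.119 0.034]
side [262.2, 163.9] 0.52 [0.569 0.134 0.034]
t 29.82 pos [0.5733 0.1321 0.1329] rot [-179.94   -0.29   -4.99] F [-0.1 -0.1 -1. ] g 0.9 j [ 6. 29. 83.  0. 68. 11.]
(0.5855, -0.295, 0.22, -63.6) -> [ 49.8 424.3 -87.2] [-0.003 -0.004  1.023]
```

View pics/r4.png

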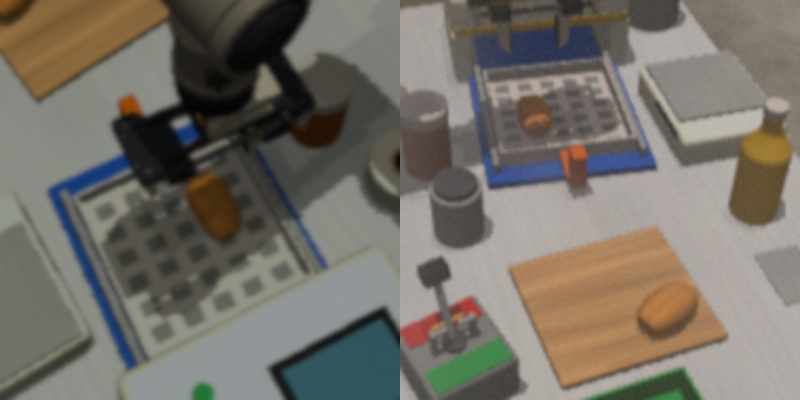

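Request:
play_rows([
  {"x": 5, "y": 37, "z": -15, "wx": 0, "wy": 0, "wz": 0.1, "fingers": 0.95},
  {"x": 9, "y": 74, "z": -30, "wx": 0, "wy": 0, "wz": 0.2, "fingers": 0.95},
  {"x": 13, "y": 111, "z": -45, "wx": 0, "wy": 0, "wz": 0.3, "fingers": 0.95},
  {"x": 17, "y": 148, "z": -60, "wx": 0, "wy": 0, "wz": 0.4, "fingers": 0.95},
  {"x": 21, "y": 185, "z": -75, "wx": 0, "wy": 0, "wz": 0.5, "fingers": 0.95},
  {"x": 25, "y": 222, "z": -90, "wx": 0, "wy": 0, "wz": 0.6, "fingers": 0.95},
  {"x": 29, "y": 260, "z": -105, "wx": 0, "wy": 0, "wz": 0.7, "fingers": 0.95},
  {"x": 33, "y": 298, "z": -115, "wx": 0, "wy": 0, "wz": 0.8, "fingers": 0.95},
  {"x": 36, "y": 335, "z": -125, "wx": 0, "wy": 0, "wz": 0.9, "fingers": 0.95},
  {"x": 38, "y": 375, "z": -130, "wx": 0, "wy": 0, "wz": 1.02, "fingers": 0.95},
  {"x": 40, "y": 410, "z": -135, "wx": 0, "wy": 0, "wz": 1.02, "fingers": 0.95},
  {"x": 40, "y": 435, "z": -135, "wx": 0, "wy": 0, "wz": 1.02, "fingers": 0.95},
])

```text
time: 30.82
position: [0.5735, -0.3082, 0.2649]
ee_rot: [180.0, -0.0, -63.6]
ft_force: [0.7, 1.1, -0.6]
grip_width: 0.947
```

Request:
play_rows([
  {"x": 0, "y": 0, "z": 0, "wx": 0, "wy": 0, "wz": 0, "fingers": 0.95},
  {"x": 0, "y": 0, "z": 0, "wx": 0, "wy": 0, "wz": 0, "fingers": 0.95},
])

```text
time: 30.98
position: [0.5734, -0.306, 0.2634]
ee_rot: [179.9, 0.2, -63.6]
ft_force: [0.3, -0.2, -0.4]
grip_width: 0.954
```

```bash
python3 rolls.py pics/r5.png; python3 -c "
from h import *
go((.6376,-.2787,.08,-63.6))"
```

```text
t 30.98 pos [ 0.5734 -0.306   0.2634] rot [ 1.7993e+02  1.6000e-01 -6.3590e+01] F [ 0.3 -0.2 -0.4] g 0.954 j [-35.  32.  58.   0.  90.  29.]
t 31.08 pos [ 0.5741 -0.3039  0.2643] rot [ 1.7997e+02  1.2000e-01 -6.3410e+01] F [-0.   0.6  0.3] g 0.947 j [-35.  32.  58.   0.  90.  29.]
(0.6376, -0.2787, 0.08, -63.6) -> [  6.3 -68.2 184.2] [0.001 0.002 0.003]
```

View pics/r5.png

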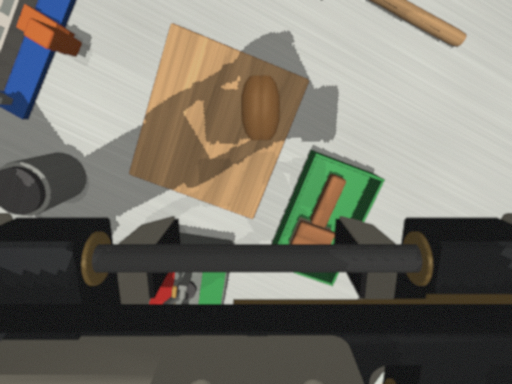

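```bash
python3 rolls.py pics/r6.png; python3 -c "
from h import *
go((.6376,-.2787,.08,-63.6))
w=cam('wrist')
im=cv2.imread('pics/r5.png');hsv=cv2.cvtColor(im,cv2.COLOR_BGR2HSV)
print(hsv[105,262],hsv[150,200],onz(w,(262,107),.03), hsv[105,245])"
```

```text
t 31.08 pos [ 0.5741 -0.3039  0.2643] rot [ 1.7997e+02  1.2000e-01 -6.3410e+01] F [-0.   0.6  0.3] g 0.947 j [-35.  32.  58.   0.  90.  29.]
roll [260. 109.] 0.62 2191 pose [ 0.6366 -0.2785] long axis deg 27.3 iou 0.9640745793542519 tool yaw -62.6995465999714
t 31.18 pos [ 0.5745 -0.3033  0.265 ] rot [ 1.800e+02  5.000e-02 -6.333e+01] F [0.7 0.7 0.1] g 0.951 j [-35.  32.  58.   0.  90.  29.]
(0.6376, -0.2787, 0.08, -63.6) -> [  6.5 -67.5 185. ] [0.    0.001 0.005]
[ 15 138 133] [ 16 110 116] [ 0.64099576 -0.27705396  0.03      ] [ 15 145 107]
```

Request:
play_rows([
  {"x": 3, "y": -34, "z": 20, "wx": 0, "wy": 0, "wz": 0, "fingers": 0.95},
  {"x": 6.5, "y": -67, "z": 45, "wx": 0, "wy": 0, "wz": 0, "fingers": 0.95},
  {"x": 6.5, "y": -67, "z": 85, "wx": 0, "wy": 0, "wz": 0, "fingers": 0.95},
  {"x": 6.5, "y": -67, "z": 125, "wx": 0, "wy": 0, "wz": 0, "fingers": 0.95},
  {"x": 6.5, "y": -67, "z": 160, "wx": 0, "wy": 0, "wz": 0, "fingers": 0.95},
  {"x": 6.5, "y": -67, "z": 175, "wx": 0, "wy": 0, "wz": 0, "fingers": 0.95},
  {"x": 6.5, "y": -67, "z": 175, "wx": 0, "wy": 0, "wz": 0, "fingers": 0.95},
  {"x": 6.5, "y": -67, "z": 175, "wx": 0, "wy": 0, "wz": 0, "fingers": 0.95},
])

```text
time: 31.85
position: [0.6373, -0.2794, 0.0901]
ee_rot: [180.0, 0.1, -63.3]
ft_force: [-0.4, -0.4, 0.2]
grip_width: 0.952
```

Run:
```python
from h import *
go((.637,-.2786,.002,-63.2))
```

```text
t 31.85 pos [ 0.6373 -0.2794  0.0901] rot [ 1.7997e+02  6.0000e-02 -6.3340e+01] F [-0.4 -0.4  0.2] g 0.952 j [-30.  43.  65.   0.  73.  33.]
(0.637, -0.2786, 0.002, -63.2) -> [-0.7 -0.2 88.1] [ 0.     0.001 -0.002]
```

Request:
play_rows([
  {"x": 0, "y": 0, "z": 35, "wx": 0, "wy": 0, "wz": 0, "fingers": 0.95},
  {"x": 0, "y": 0, "z": 65, "wx": 0, "wy": 0, "wz": 0, "fingers": 0.95},
  {"x": 0, "y": 0, "z": 80, "wx": 0, "wy": 0, "wz": 0, "fingers": 0.95},
  {"x": 0, "y": 0, "z": 88, "wx": 0, "wy": 0, "wz": 0, "fingers": 0.95},
  {"x": 0, "y": 0, "z": 88, "wx": 0, "wy": 0, "wz": 0, "fingers": 0.4},
  {"x": 0, "y": 0, "z": 88, "wx": 0, "wy": 0, "wz": 0, "fingers": 0.4},
  {"x": 0, "y": 0, "z": 88, "wx": 0, "wy": 0, "wz": 0, "fingers": 0.4},
  {"x": 0, "y": 0, "z": 88, "wx": 0, "wy": 0, "wz": 0, "fingers": 0.4},
  {"x": 0, "y": 0, "z": 88, "wx": 0, "wy": 0, "wz": 0, "fingers": 0.4},
  {"x": 0, "y": 0, "z": 88, "wx": 0, "wy": 0, "wz": 0, "fingers": 0.4},
  {"x": 0, "y": 0, "z": 88, "wx": 0, "wy": 0, "wz": 0, "fingers": 0.4},
  {"x": 0, "y": 0, "z": 88, "wx": 0, "wy": 0, "wz": 0, "fingers": 0.4},
], grip_force=18)

```text
time: 32.85
position: [0.6375, -0.2807, 0.0033]
ee_rot: [-179.9, -0.1, -63.4]
ft_force: [-1.5, 1.0, 5.4]
grip_width: 0.564
```

Request:
play_rows([
  {"x": 0, "y": 0, "z": -10, "wx": 0, "wy": 0, "wz": 0, "fingers": 0.4},
  {"x": 0, "y": 0, "z": -35, "wx": 0, "wy": 0, "wz": 0, "fingers": 0.4},
  {"x": 0, "y": 0, "z": -70, "wx": 0, "wy": 0, "wz": 0, "fingers": 0.4},
  {"x": 0, "y": 0, "z": -105, "wx": 0, "wy": 0, "wz": 0, "fingers": 0.4},
  {"x": 0, "y": 0, "z": -140, "wx": 0, "wy": 0, "wz": 0, "fingers": 0.4},
  {"x": 0, "y": 0, "z": -140, "wx": 0, "wy": 0, "wz": 0, "fingers": 0.4},
])

```text
time: 33.35
position: [0.6405, -0.2826, 0.1517]
ee_rot: [-179.5, -0.7, -63.4]
ft_force: [0.6, -0.8, 0.2]
grip_width: 0.57
```

Run:
```python
from h import *
from fitmod import fitpts
p=np.array([.6135,.1476,0])+Rz(np.radians(-4.97))@[.043,-.02,0];print(p)
go((p[0],p[1],.14,-5))
b=camera('side'); a=camera('scene');cv2.imwrite('pics/r7.png',np.hstack([cv2.resize(a[180:330,180:330],(400,400)),cv2.resize(b[110:300,200:390],(400,400))]))
```

```text
[0.65460565 0.12394993 0.        ]
t 33.35 pos [ 0.6405 -0.2826  0.1517] rot [-179.55   -0.68  -63.43] F [ 0.6 -0.8  0.2] g 0.57 j [-30.  40.  60.   0.  79.  33.]
(np.float64(0.6546056459454626), np.float64(0.12394992872301899), 0.14, -5) -> [-357.4 -194.4    9. ] [-1.00e-03 -1.50e-02 -1.02e+00]
```

View pics/r7.png

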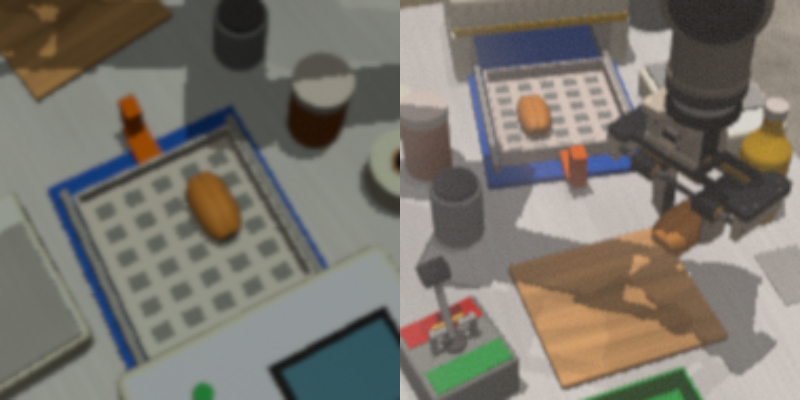

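Run:
```python
from h import *
print(onz(cam('scene'),(153,246),0),onz(cam('side'),(370,212),0))
go((.60,-.2,.15,-48),(.58,-.08,.15,-34),(.60,.04,.15,-16),(.6546,.124,.14,-5))
```

```text
[ 0.84295079 -0.10294181  0.        ] [ 8.32849998e-01 -1.31925106e-01 -1.11022302e-16]
t 33.45 pos [ 0.6378 -0.2811  0.1445] rot [-179.88   -0.19  -63.43] F [-0.1  0.3 -2.3] g 0.56 j [-30.  40.  61.  -0.  79.  33.]
(0.6, -0.2, 0.15, -48) -> [-89.4  -2.5  -5.7] [-0.002 -0.004 -0.269]
(0.58, -0.08, 0.15, -34) -> [-205.7  -38.3   -6.1] [-0.001 -0.004 -0.514]
(0.6, 0.04, 0.15, -16) -> [-304.1 -109.8   -6.2] [-0.001 -0.004 -0.828]
(0.6546, 0.124, 0.14, -5) -> [-354.8 -196.2    3.8] [-0.    -0.004 -1.02 ]
```

Request:
play_rows([
  {"x": -30, "y": -1, "z": -2, "wx": 0, "wy": 0, "wz": -0.09, "fingers": 0.4},
  {"x": -68, "y": -5, "z": -6, "wx": 0, "wy": 0, "wz": -0.18, "fingers": 0.4},
  {"x": -106, "y": -15, "z": -6, "wx": 0, "wy": 0, "wz": -0.27, "fingers": 0.4},
  {"x": -143, "y": -28, "z": -6, "wx": 0, "wy": 0, "wz": -0.37, "fingers": 0.4},
  {"x": -180, "y": -42, "z": -6, "wx": 0, "wy": 0, "wz": -0.46, "fingers": 0.4},
  {"x": -216, "y": -58, "z": -6, "wx": 0, "wy": 0, "wz": -0.56, "fingers": 0.4},
  {"x": -250, "y": -78, "z": -6, "wx": 0, "wy": 0, "wz": -0.67, "fingers": 0.4},
  {"x": -282, "y": -100, "z": -6, "wx": 0, "wy": 0, "wz": -0.78, "fingers": 0.4},
  {"x": -310, "y": -128, "z": -4, "wx": 0, "wy": 0, "wz": -0.88, "fingers": 0.4},
  {"x": -335, "y": -160, "z": 0, "wx": 0, "wy": 0, "wz": -0.97, "fingers": 0.4},
  {"x": -355, "y": -196, "z": 2, "wx": 0, "wy": 0, "wz": -1.02, "fingers": 0.4},
  {"x": -355, "y": -196, "z": 2, "wx": 0, "wy": 0, "wz": -1.02, "fingers": 0.4},
])

```text
time: 34.45
position: [0.6543, 0.1312, 0.1367]
ee_rot: [-179.9, 0.2, -4.5]
ft_force: [-1.6, -0.8, -1.4]
grip_width: 0.565
```

Request:
play_rows([
  {"x": 0, "y": 0, "z": 0, "wx": 0, "wy": 0, "wz": 0, "fingers": 0.4},
  {"x": 0, "y": 0, "z": 0, "wx": 0, "wy": 0, "wz": 0, "fingers": 0.4},
])

```text
time: 34.62
position: [0.6524, 0.1243, 0.1383]
ee_rot: [179.9, 0.2, -5.0]
ft_force: [-0.4, 0.1, -0.7]
grip_width: 0.565
```

Run:
```python
from h import *
go((.6546,.124,.009,-5))
```

```text
t 34.62 pos [0.6524 0.1243 0.1383] rot [179.94   0.21  -4.98] F [-0.4  0.1 -0.7] g 0.565 j [ 4. 37. 68. -0. 75.  9.]
(0.6546, 0.124, 0.009, -5) -> [  2.7   0.  129.3] [0.001 0.004 0.   ]
```

Request:
play_rows([
  {"x": 2, "y": 0, "z": 35, "wx": 0, "wy": 0, "wz": 0, "fingers": 0.4},
  {"x": 2, "y": 0, "z": 70, "wx": 0, "wy": 0, "wz": 0, "fingers": 0.4},
  {"x": 2, "y": 0, "z": 100, "wx": 0, "wy": 0, "wz": 0, "fingers": 0.4},
  {"x": 2, "y": 0, "z": 120, "wx": 0, "wy": 0, "wz": 0, "fingers": 0.4},
  {"x": 2, "y": 0, "z": 129, "wx": 0, "wy": 0, "wz": 0, "fingers": 0.4},
  {"x": 2, "y": 0, "z": 129, "wx": 0, "wy": 0, "wz": 0, "fingers": 0.4},
  {"x": 2, "y": 0, "z": 129, "wx": 0, "wy": 0, "wz": 0, "fingers": 0.66},
  {"x": 2, "y": 0, "z": 129, "wx": 0, "wy": 0, "wz": 0, "fingers": 0.66},
  {"x": 2, "y": 0, "z": 115, "wx": 0, "wy": 0, "wz": 0, "fingers": 0.66},
  {"x": 2, "y": 0, "z": 85, "wx": 0, "wy": 0, "wz": 0, "fingers": 0.66},
  {"x": 2, "y": 0, "z": 45, "wx": 0, "wy": 0, "wz": 0, "fingers": 0.66},
  {"x": 2, "y": 0, "z": 0, "wx": 0, "wy": 0, "wz": 0, "fingers": 0.66},
])

```text
time: 35.62
position: [0.6553, 0.1242, 0.1393]
ee_rot: [-180.0, -0.0, -5.0]
ft_force: [1.5, 0.2, 0.0]
grip_width: 0.661
```

Run:
```python
from h import *
print([np.array(d['uv']).round(1).tolist()+[round(d['conf'],2)] for n in('scene','side') if camera(n) is not None for d in pinpoint('roll',n)[:4]])
b=camera('side'); a=camera('scene');cv2.imwrite('pics/r8.png',np.hstack([cv2.resize(a[180:330,180:330],(400,400)),cv2.resize(b[110:300,200:390],(400,400))]))
# grip point & view pose
go((.5992,-.0168,.13,-5))
for n in('scene','side'):
    d=pinpoint('tray_grip',n)[0]; print(d)
obs=[(cam(n),pinpoint('tray_grip',n)[0]['uv']) for n in('scene','side')]; print(tri(obs))
```

```text
[[238.5, 268.2, 0.93], [261.5, 254.8, 0.58], [261.9, 163.1, 0.7], [288.3, 163.0, 0.65], [217.1, 239.9, 0.41]]
t 35.92 pos [0.6551 0.1243 0.1368] rot [ 1.80e+02  3.00e-02 -4.99e+00] F [-0.3 -0.7 -1. ] g 0.665 j [ 4. 37. 67.  0. 75.  9.]
(0.5992, -0.0168, 0.13, -5) -> [-43.4 145.4   6.8] [0.    0.001 0.   ]Traceback (most recent call last):
  File "<stdin>", line 7, in <module>
IndexError: list index out of range
```

View pics/r8.png

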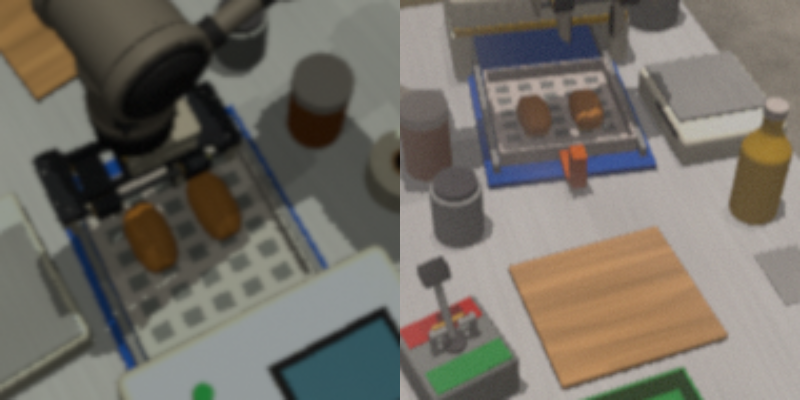

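Request:
play_rows([
  {"x": -12, "y": 40, "z": 0, "wx": 0, "wy": 0, "wz": 0, "fingers": 0.66},
  {"x": -24, "y": 80, "z": 0, "wx": 0, "wy": 0, "wz": 0, "fingers": 0.66},
  {"x": -36, "y": 120, "z": 0, "wx": 0, "wy": 0, "wz": 0, "fingers": 0.66},
  {"x": -43, "y": 146, "z": 0, "wx": 0, "wy": 0, "wz": 0, "fingers": 0.66},
  {"x": -43, "y": 146, "z": 0, "wx": 0, "wy": 0, "wz": 0, "fingers": 0.66},
  {"x": -43, "y": 146, "z": 0, "wx": 0, "wy": 0, "wz": 0, "fingers": 0.66},
])

```text
time: 36.47
position: [0.5992, -0.0186, 0.136]
ee_rot: [-180.0, 0.1, -5.2]
ft_force: [-0.2, 0.3, -0.2]
grip_width: 0.661
```

Run:
```python
from h import *
go((.5992,-.018,.022,-5))
b=camera('side'); a=camera('scene');cv2.imwrite('pics/r9.png',np.hstack([cv2.resize(a[180:330,180:330],(400,400)),cv2.resize(b[110:230,220:340],(400,400))]))
go((.5992,-.018,.022,-5))
```

```text
t 36.47 pos [ 0.5992 -0.0186  0.136 ] rot [-1.7997e+02  1.2000e-01 -5.1600e+00] F [-0.2  0.3 -0.2] g 0.661 j [-9. 30. 80.  0. 69. -4.]
(0.5992, -0.018, 0.022, -5) -> [  0.2  -0.6 114. ] [-0.     0.002 -0.003]
t 36.57 pos [ 0.6    -0.0167  0.1362] rot [-1.7996e+02  7.0000e-02 -4.9800e+00] F [ 0.3  0.2 -0.4] g 0.659 j [-9. 31. 80.  0. 69. -4.]
(0.5992, -0.018, 0.022, -5) -> [ -0.5   1.4 114.2] [-0.001  0.001  0.   ]
```

View pics/r9.png

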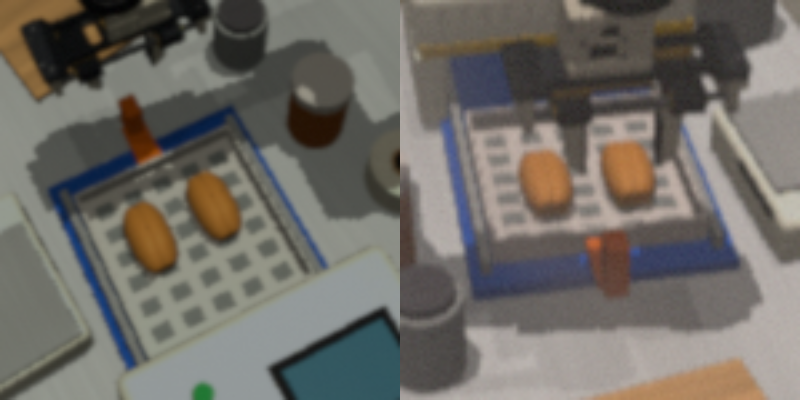

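Request:
play_rows([
  {"x": 0, "y": 1, "z": 35, "wx": 0, "wy": 0, "wz": 0, "fingers": 0.66},
  {"x": 0, "y": 1, "z": 70, "wx": 0, "wy": 0, "wz": 0, "fingers": 0.66},
  {"x": 0, "y": 1, "z": 95, "wx": 0, "wy": 0, "wz": 0, "fingers": 0.66},
  {"x": 0, "y": 1, "z": 110, "wx": 0, "wy": 0, "wz": 0, "fingers": 0.66},
  {"x": 0, "y": 1, "z": 110, "wx": 0, "wy": 0, "wz": 0, "fingers": 0.1},
  {"x": 0, "y": 1, "z": 110, "wx": 0, "wy": 0, "wz": 0, "fingers": 0.1},
  {"x": 0, "y": 1, "z": 110, "wx": 0, "wy": 0, "wz": 0, "fingers": 0.1},
  {"x": 0, "y": 1, "z": 110, "wx": 0, "wy": 0, "wz": 0, "fingers": 0.1},
  {"x": 0, "y": 1, "z": 110, "wx": 0, "wy": 0, "wz": 0, "fingers": 0.1},
  {"x": 0, "y": 1, "z": 110, "wx": 0, "wy": 0, "wz": 0, "fingers": 0.1},
  {"x": 0, "y": 1, "z": 110, "wx": 0, "wy": 0, "wz": 0, "fingers": 0.1},
  {"x": 0, "y": 1, "z": 110, "wx": 0, "wy": 0, "wz": 0, "fingers": 0.1},
], grip_force=25)

```text
time: 37.57
position: [0.6001, -0.0183, 0.0279]
ee_rot: [-180.0, -0.0, -5.0]
ft_force: [-1.5, 0.5, 7.0]
grip_width: 0.238
```

Run:
```python
from h import *
go()
b=camera('side');cv2.imwrite('pics/r10.png',cv2.resize(b[110:230,220:340],(500,500)))
go()
```

```text
t 37.57 pos [ 0.6001 -0.0183  0.0279] rot [-1.80e+02 -5.00e-02 -4.97e+00] F [-1.5  0.5  7. ] g 0.238 j [-9. 37. 87.  0. 56. -4.]
t 37.62 pos [ 0.6001 -0.0183  0.0279] rot [-1.80e+02 -5.00e-02 -4.97e+00] F [-1.3  0.6  5.7] g 0.235 j [-9. 37. 87.  0. 56. -4.]
```

View pics/r10.png

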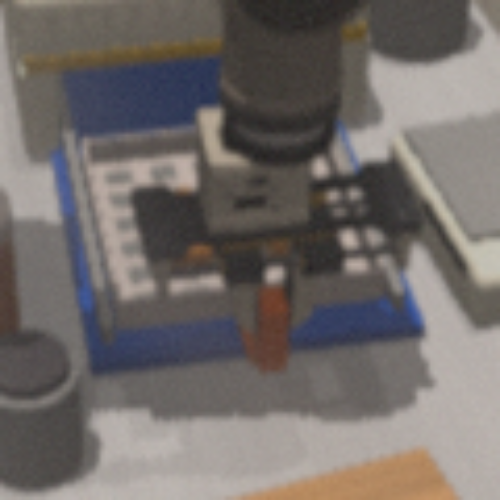

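Request:
play_rows([
  {"x": 0, "y": -3, "z": 0, "wx": 0, "wy": 0, "wz": 0, "fingers": 0.1},
  {"x": 0, "y": -9, "z": 0, "wx": 0, "wy": 0, "wz": 0, "fingers": 0.1},
  {"x": 0, "y": -18, "z": 0, "wx": 0, "wy": 0, "wz": 0, "fingers": 0.1},
  {"x": 0, "y": -28, "z": 0, "wx": 0, "wy": 0, "wz": 0, "fingers": 0.1},
  {"x": 0, "y": -38, "z": 0, "wx": 0, "wy": 0, "wz": 0, "fingers": 0.1},
  {"x": 0, "y": -48, "z": 0, "wx": 0, "wy": 0, "wz": 0, "fingers": 0.1},
  {"x": 0, "y": -58, "z": 0, "wx": 0, "wy": 0, "wz": 0, "fingers": 0.1},
  {"x": 0, "y": -66, "z": 0, "wx": 0, "wy": 0, "wz": 0, "fingers": 0.1},
  {"x": 0, "y": -72, "z": 0, "wx": 0, "wy": 0, "wz": 0, "fingers": 0.1},
  {"x": 0, "y": -75, "z": 0, "wx": 0, "wy": 0, "wz": 0, "fingers": 0.1},
  {"x": 0, "y": -75, "z": 0, "wx": 0, "wy": 0, "wz": 0, "fingers": 0.1},
])

```text
time: 38.53
position: [0.6073, 0.0558, 0.0279]
ee_rot: [179.9, -0.1, -5.0]
ft_force: [0.8, -2.9, 4.7]
grip_width: 0.237
```

Run:
```python
from h import *
go()
b=camera('side'); a=camera('scene');cv2.imwrite('pics/s1.png',np.hstack([cv2.resize(a[180:330,180:330],(400,400)),cv2.resize(b[90:240,200:350],(400,400))]))
go()
```

```text
t 38.53 pos [0.6073 0.0558 0.0279] rot [ 1.7994e+02 -1.2000e-01 -4.9700e+00] F [ 0.8 -2.9  4.7] g 0.237 j [-2. 38. 85. -0. 57.  3.]
t 38.63 pos [0.6073 0.0558 0.0279] rot [ 1.7997e+02 -1.2000e-01 -4.9900e+00] F [-0.4 -1.8  5.9] g 0.235 j [-2. 38. 85. -0. 57.  3.]
```

View pics/s1.png

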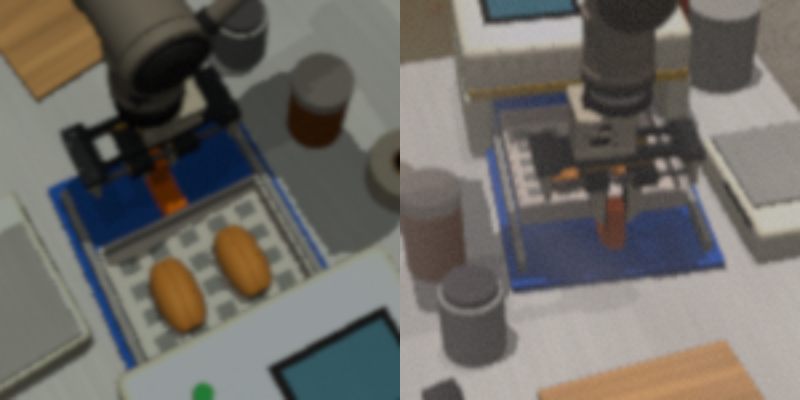

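Request:
play_rows([
  {"x": 0, "y": -4, "z": 0, "wx": 0, "wy": 0, "wz": 0, "fingers": 0.1},
  {"x": 0, "y": -12, "z": 0, "wx": 0, "wy": 0, "wz": 0, "fingers": 0.1},
  {"x": 0, "y": -22, "z": 0, "wx": 0, "wy": 0, "wz": 0, "fingers": 0.1},
  {"x": 0, "y": -33, "z": 0, "wx": 0, "wy": 0, "wz": 0, "fingers": 0.1},
  {"x": 0, "y": -44, "z": 0, "wx": 0, "wy": 0, "wz": 0, "fingers": 0.1},
  {"x": 0, "y": -55, "z": 0, "wx": 0, "wy": 0, "wz": 0, "fingers": 0.1},
  {"x": 0, "y": -66, "z": 0, "wx": 0, "wy": 0, "wz": 0, "fingers": 0.1},
  {"x": 0, "y": -77, "z": 0, "wx": 0, "wy": 0, "wz": 0, "fingers": 0.1},
  {"x": 0, "y": -88, "z": 0, "wx": 0, "wy": 0, "wz": 0, "fingers": 0.1},
  {"x": 0, "y": -98, "z": 0, "wx": 0, "wy": 0, "wz": 0, "fingers": 0.1},
  {"x": 0, "y": -105, "z": 0, "wx": 0, "wy": 0, "wz": 0, "fingers": 0.1},
  {"x": 0, "y": -108, "z": 0, "wx": 0, "wy": 0, "wz": 0, "fingers": 0.1},
])

```text
time: 39.63
position: [0.6166, 0.163, 0.0279]
ee_rot: [179.9, -0.1, -5.0]
ft_force: [-1.3, -8.5, 6.4]
grip_width: 0.237
```

Request:
play_rows([
  {"x": 0, "y": -5, "z": 0, "wx": 0, "wy": 0, "wz": 0, "fingers": 0.1},
  {"x": 0, "y": -10, "z": 0, "wx": 0, "wy": 0, "wz": 0, "fingers": 0.1},
  {"x": 0, "y": -15, "z": 0, "wx": 0, "wy": 0, "wz": 0, "fingers": 0.1},
  {"x": 0, "y": -20, "z": 0, "wx": 0, "wy": 0, "wz": 0, "fingers": 0.1},
  {"x": 0, "y": -23, "z": 0, "wx": 0, "wy": 0, "wz": 0, "fingers": 0.1},
])

```text
time: 40.05
position: [0.6186, 0.1852, 0.0279]
ee_rot: [179.9, -0.1, -5.0]
ft_force: [-1.0, -7.9, 5.6]
grip_width: 0.235
```

Request:
play_rows([
  {"x": 0, "y": -3, "z": 0, "wx": 0, "wy": 0, "wz": 0, "fingers": 0.1},
  {"x": 0, "y": -6, "z": 0, "wx": 0, "wy": 0, "wz": 0, "fingers": 0.1},
  {"x": 0, "y": -8, "z": 0, "wx": 0, "wy": 0, "wz": 0, "fingers": 0.1},
])

```text
time: 40.3
position: [0.6193, 0.193, 0.0279]
ee_rot: [179.9, -0.1, -5.0]
ft_force: [-0.3, -8.1, 6.4]
grip_width: 0.236
```

Request:
play_rows([
  {"x": 0, "y": -3, "z": 0, "wx": 0, "wy": 0, "wz": 0, "fingers": 0.1},
  {"x": 0, "y": -6, "z": 0, "wx": 0, "wy": 0, "wz": 0, "fingers": 0.1},
  {"x": 0, "y": -8, "z": 0, "wx": 0, "wy": 0, "wz": 0, "fingers": 0.1},
])

```text
time: 40.55
position: [0.62, 0.2009, 0.0279]
ee_rot: [179.9, -0.1, -5.0]
ft_force: [-0.4, -8.6, 7.3]
grip_width: 0.237
```

Request:
play_rows([
  {"x": 0, "y": -2, "z": 0, "wx": 0, "wy": 0, "wz": 0, "fingers": 0.1},
  {"x": 0, "y": -4, "z": 0, "wx": 0, "wy": 0, "wz": 0, "fingers": 0.1},
  {"x": 0, "y": -5, "z": 0, "wx": 0, "wy": 0, "wz": 0, "fingers": 0.1},
])

```text
time: 40.8
position: [0.6204, 0.2059, 0.0279]
ee_rot: [179.9, -0.1, -5.0]
ft_force: [-0.6, -8.2, 6.1]
grip_width: 0.24
```

Request:
play_rows([
  {"x": 0, "y": -2, "z": 0, "wx": 0, "wy": 0, "wz": 0, "fingers": 0.1},
  {"x": 0, "y": -4, "z": 0, "wx": 0, "wy": 0, "wz": 0, "fingers": 0.1},
  {"x": 0, "y": -5, "z": 0, "wx": 0, "wy": 0, "wz": 0, "fingers": 0.1},
])

```text
time: 41.05
position: [0.6208, 0.2108, 0.0279]
ee_rot: [179.9, -0.1, -5.0]
ft_force: [-0.7, -9.0, 6.9]
grip_width: 0.237
```

Run:
```python
from h import *
go()
b=camera('side'); a=camera('scene');cv2.imwrite('pics/s2.png',np.hstack([cv2.resize(a[200:350,180:330],(400,400)),cv2.resize(b[70:220,200:350],(400,400))]))
```

```text
t 41.05 pos [0.6208 0.2108 0.0279] rot [ 1.7988e+02 -8.0000e-02 -5.0200e+00] F [-0.7 -9.   6.9] g 0.237 j [12. 42. 76. -0. 61. 17.]
```

View pics/s2.png

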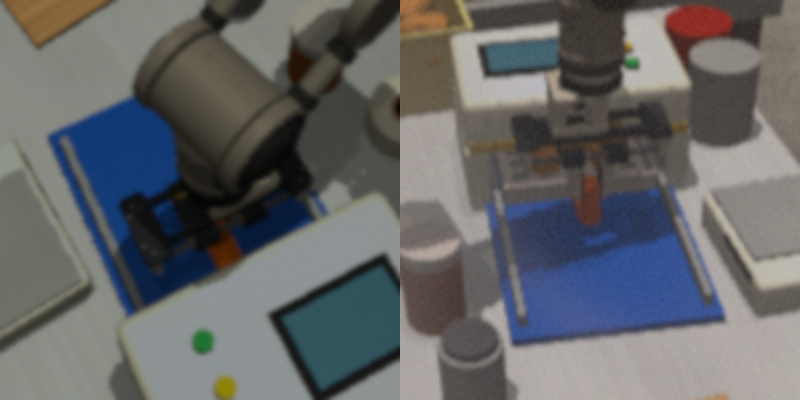

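Request:
play_rows([
  {"x": 0, "y": -2, "z": 0, "wx": 0, "wy": 0, "wz": 0, "fingers": 0.1},
  {"x": 0, "y": -4, "z": 0, "wx": 0, "wy": 0, "wz": 0, "fingers": 0.1},
  {"x": 0, "y": -5, "z": 0, "wx": 0, "wy": 0, "wz": 0, "fingers": 0.1},
])

```text
time: 41.4
position: [0.621, 0.214, 0.0279]
ee_rot: [179.7, -0.0, -5.0]
ft_force: [-2.1, -17.9, 9.3]
grip_width: 0.238
```

Request:
play_rows([
  {"x": 0, "y": -2, "z": 0, "wx": 0, "wy": 0, "wz": 0, "fingers": 0.1},
  {"x": 0, "y": -4, "z": 0, "wx": 0, "wy": 0, "wz": 0, "fingers": 0.1},
  {"x": 0, "y": -5, "z": 0, "wx": 0, "wy": 0, "wz": 0, "fingers": 0.1},
])

```text
time: 41.65
position: [0.6207, 0.2145, 0.0278]
ee_rot: [179.3, 0.1, -5.0]
ft_force: [-5.8, -30.3, 12.0]
grip_width: 0.238
```

Request:
play_rows([
  {"x": 0, "y": -2, "z": 0, "wx": 0, "wy": 0, "wz": 0, "fingers": 0.1},
  {"x": 0, "y": -4, "z": 0, "wx": 0, "wy": 0, "wz": 0, "fingers": 0.1},
  {"x": 0, "y": -5, "z": 0, "wx": 0, "wy": 0, "wz": 0, "fingers": 0.1},
])

```text
time: 41.9
position: [0.6205, 0.2184, 0.0273]
ee_rot: [179.2, 0.2, -5.1]
ft_force: [-6.6, -32.4, 11.6]
grip_width: 0.238
```

Request:
play_rows([
  {"x": 0, "y": 0, "z": 0, "wx": 0, "wy": 0, "wz": 0, "fingers": 0.6},
  {"x": 0, "y": 0, "z": 0, "wx": 0, "wy": 0, "wz": 0, "fingers": 0.6},
  {"x": 0, "y": 0, "z": 0, "wx": 0, "wy": 0, "wz": 0, "fingers": 0.6},
  {"x": 0, "y": 0, "z": 0, "wx": 0, "wy": 0, "wz": 0, "fingers": 0.6},
  {"x": 0, "y": 3, "z": -20, "wx": 0, "wy": 0, "wz": 0, "fingers": 0.6},
  {"x": 0, "y": 10, "z": -55, "wx": 0, "wy": 0, "wz": 0, "fingers": 0.6},
  {"x": 0, "y": 20, "z": -90, "wx": 0, "wy": 0, "wz": 0, "fingers": 0.6},
  {"x": 0, "y": 50, "z": -120, "wx": 0, "wy": 0, "wz": 0, "fingers": 0.6},
  {"x": 0, "y": 90, "z": -140, "wx": 0, "wy": 0, "wz": 0, "fingers": 0.6},
  {"x": 0, "y": 130, "z": -160, "wx": 0, "wy": 0, "wz": 0, "fingers": 0.6},
  {"x": 0, "y": 170, "z": -180, "wx": 0, "wy": 0, "wz": 0, "fingers": 0.6},
  {"x": 0, "y": 210, "z": -200, "wx": 0, "wy": 0, "wz": 0, "fingers": 0.6},
])

```text
time: 42.9
position: [0.6038, 0.0293, 0.2222]
ee_rot: [-180.0, -0.0, -4.9]
ft_force: [0.8, 0.2, 0.9]
grip_width: 0.599
```

Run:
```python
from h import *
go()
b=camera('side'); a=camera('scene');cv2.imwrite('pics/s3.png',np.hstack([cv2.resize(a[200:384,160:360],(400,368)),cv2.resize(b[60:220,200:360],(368,368))]))
cv2.imwrite('pics/s3a.png',a);cv2.imwrite('pics/s3b.png',b)
obs=[]
for n in('scene','side'):
    d=pinpoint('tray_grip',n); print([(np.round(x['uv'],1),round(x['conf'],2)) for x in d[:3]])
    if d: obs.append((cam(n),d[0]['uv'])); print(onz(cam(n),d[0]['uv'],.057))
print(tri(obs))
```

```text
t 42.9 pos [0.6038 0.0293 0.2222] rot [-1.7998e+02 -3.0000e-02 -4.9000e+00] F [0.8 0.2 0.9] g 0.599 j [-4. 27. 72.  0. 81.  0.]
[(array([258.7, 288.3]), 0.85), (array([251.5, 267.4]), 0.52)]
[0.63050103 0.21806973 0.057     ]
[(array([269. , 141.2]), 0.95)]
[0.61581245 0.22202039 0.057     ]
(array([0.62309197, 0.22007568, 0.05607913]), [np.float64(2.580911927777096), np.float64(2.196008556547139)])
```

View pics/s3.png

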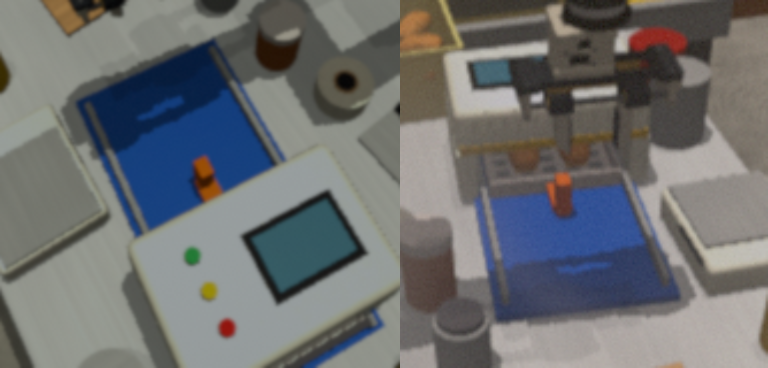

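Run:
```python
from h import *
for n,a,b in(('side',(242.2,195.7),(320.9,188.3)),('scene',(200,251.5),(266,221.5))):
    A=onz(cam(n),a,.012);B=onz(cam(n),b,.012);e=B-A
    if e[0]<0:e=-e
    yaw=np.arctan2(e[1],e[0]); m=(A+B)/2
    print(n,A,B,np.linalg.norm(e),np.degrees(yaw))
    yd=np.array([-np.sin(yaw),np.cos(yaw),0])
    print('origin', m+.140*yd, 'tray home pred grip', m+(.140+.070)*yd)
```

```text
side [0.47566363 0.02353366 0.012     ] [ 0.72339243 -0.00655701  0.012     ] 0.2495496035430787 -6.925573991970801
origin [0.61640922 0.14746683 0.012     ] tray home pred grip [0.62484982 0.21695609 0.012     ]
scene [0.72018431 0.00295917 0.012     ] [0.47878211 0.02456583 0.012     ] 0.2423672201664615 -5.114617790688232
origin [0.61196398 0.15320507 0.012     ] tray home pred grip [0.61820437 0.22292635 0.012     ]
```

Request:
play_rows([
  {"x": 0, "y": -30, "z": -30, "wx": 0, "wy": 0, "wz": 0, "fingers": 0.8},
  {"x": 0, "y": -60, "z": -55, "wx": 0, "wy": 0, "wz": 0, "fingers": 0.8},
  {"x": 0, "y": -80, "z": -75, "wx": 0, "wy": 0, "wz": 0, "fingers": 0.8},
  {"x": 0, "y": -80, "z": -75, "wx": 0, "wy": 0, "wz": 0, "fingers": 0.8},
  {"x": 0, "y": -80, "z": -75, "wx": 0, "wy": 0, "wz": 0, "fingers": 0.8},
])

```text
time: 43.52
position: [0.6111, 0.1127, 0.2958]
ee_rot: [-180.0, -0.0, -4.7]
ft_force: [0.4, -0.1, -1.0]
grip_width: 0.797
```

Run:
```python
from h import *
import pickle
go()
w=cam('wrist');a=camera('wrist');cv2.imwrite('pics/s4.png',a);pickle.dump(w,open('w4.pkl','wb'))
for d in pinpoint('tray_grip','wrist')[:2]: print(d, onz(w,d['uv'],.057))
```

```text
t 43.52 pos [0.6111 0.1127 0.2958] rot [-1.7998e+02 -2.0000e-02 -4.7300e+00] F [ 0.4 -0.1 -1. ] g 0.797 j [ 3. 28. 60.  0. 92.  8.]
{'uv': [126.7, 180.3], 'conf': 0.15} [0.42124634 0.0975464  0.057     ]
```

View pics/s4.png

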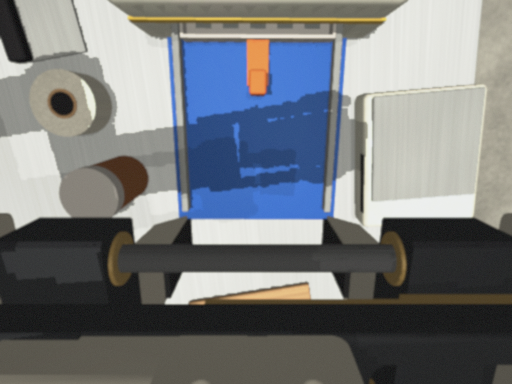

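Run:
```python
from h import *
import pickle
w=pickle.load(open('w4.pkl','rb'))
a=cv2.imread('pics/s4.png');cv2.imwrite('pics/s5.png',np.vstack([cv2.resize(a[10:110,170:350],(720,400),interpolation=cv2.INTER_CUBIC)]))
yd=np.array([np.sin(np.radians(5)),np.cos(np.radians(5)),0])
bed=[onz(w,(180,217.5),.012)@yd,onz(w,(334,217.5),.012)@yd]; print(bed)
for r in(68,70,85,87): print(r,onz(w,(258,r),.078)@yd)
for r in(30,34,36,38,40): print('wall top',r,onz(w,(258,r),.040)@yd,'bed',onz(w,(258,r),.012)@yd)
print('expected: grip centre bed+.210, wall outer face bed+.269')
```

```text
[np.float64(0.060390001936701854), np.float64(0.061609704212491054)]
68 0.2843671969110869
70 0.28201819609149903
85 0.26415975018680204
87 0.26174600693487404
wall top 30 0.3363684605802707 bed 0.34281257537631177
wall top 34 0.3315170124655202 bed 0.3376532365315805
wall top 36 0.32908002377899115 bed 0.3350615875852893
wall top 38 0.3266354787690042 bed 0.33246190276347837
wall top 40 0.32418334223637035 bed 0.3298541446330892
expected: grip centre bed+.210, wall outer face bed+.269
```

View pics/s5.png

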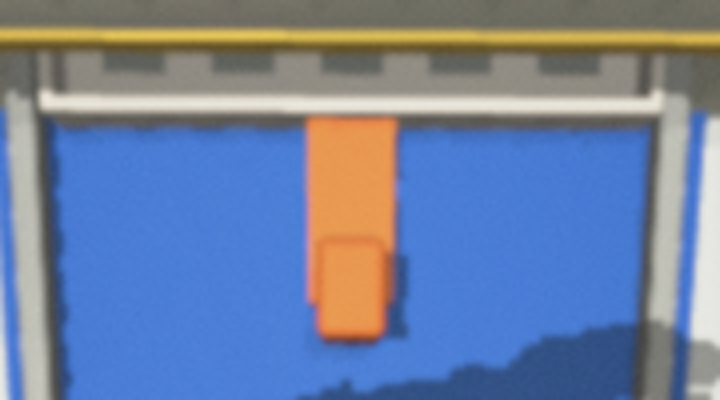

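Run:
```python
from h import *
go((.6185,.165,.12,-5),(.6185,.165,.025,-5),(.6205,.19,.025,-5))
```

```text
t 43.62 pos [0.6104 0.1105 0.2941] rot [179.96   0.19  -4.89] F [-0.4 -0.5 -0.4] g 0.798 j [ 3. 28. 60. -0. 92.  8.]
(0.6185, 0.165, 0.12, -5) -> [  4.  -55.1 174. ] [0.001 0.003 0.002]
(0.6185, 0.165, 0.025, -5) -> [  4.3 -55.2 269. ] [0.001 0.003 0.002]
(0.6205, 0.19, 0.025, -5) -> [  4.2 -80.2 269. ] [0.001 0.003 0.002]
```

Request:
play_rows([
  {"x": 2, "y": -25, "z": 30, "wx": 0, "wy": 0, "wz": 0, "fingers": 0.05},
  {"x": 4, "y": -50, "z": 60, "wx": 0, "wy": 0, "wz": 0, "fingers": 0.05},
  {"x": 4, "y": -55, "z": 100, "wx": 0, "wy": 0, "wz": 0, "fingers": 0.05},
  {"x": 4, "y": -55, "z": 140, "wx": 0, "wy": 0, "wz": 0, "fingers": 0.05},
  {"x": 4, "y": -55, "z": 180, "wx": 0, "wy": 0, "wz": 0, "fingers": 0.05},
  {"x": 4, "y": -55, "z": 220, "wx": 0, "wy": 0, "wz": 0, "fingers": 0.05},
  {"x": 4, "y": -55, "z": 250, "wx": 0, "wy": 0, "wz": 0, "fingers": 0.05},
  {"x": 4, "y": -55, "z": 265, "wx": 0, "wy": 0, "wz": 0, "fingers": 0.05},
  {"x": 4, "y": -55, "z": 265, "wx": 0, "wy": 0, "wz": 0, "fingers": 0.05},
  {"x": 4, "y": -62, "z": 265, "wx": 0, "wy": 0, "wz": 0, "fingers": 0.05},
  {"x": 4, "y": -66, "z": 265, "wx": 0, "wy": 0, "wz": 0, "fingers": 0.05},
])

```text
time: 44.53
position: [0.6216, 0.1755, 0.032]
ee_rot: [-180.0, -0.1, -5.0]
ft_force: [0.4, 0.1, 0.5]
grip_width: 0.072
```

Request:
play_rows([
  {"x": 0, "y": -3, "z": 0, "wx": 0, "wy": 0, "wz": 0, "fingers": 0.05},
  {"x": 0, "y": -6, "z": 0, "wx": 0, "wy": 0, "wz": 0, "fingers": 0.05},
  {"x": 0, "y": -8, "z": 0, "wx": 0, "wy": 0, "wz": 0, "fingers": 0.05},
])

```text
time: 44.78
position: [0.6222, 0.1839, 0.0325]
ee_rot: [-180.0, -0.1, -5.0]
ft_force: [-0.6, -1.2, -0.0]
grip_width: 0.049
```

Request:
play_rows([
  {"x": 0, "y": -2, "z": 0, "wx": 0, "wy": 0, "wz": 0, "fingers": 0.05},
  {"x": 0, "y": -4, "z": 0, "wx": 0, "wy": 0, "wz": 0, "fingers": 0.05},
  {"x": 0, "y": -5, "z": 0, "wx": 0, "wy": 0, "wz": 0, "fingers": 0.05},
])

```text
time: 45.03
position: [0.6221, 0.1884, 0.0314]
ee_rot: [-180.0, -0.0, -5.0]
ft_force: [0.0, -3.0, 2.0]
grip_width: 0.054
```

Request:
play_rows([
  {"x": 0, "y": -2, "z": 0, "wx": 0, "wy": 0, "wz": 0, "fingers": 0.05},
  {"x": 0, "y": -4, "z": 0, "wx": 0, "wy": 0, "wz": 0, "fingers": 0.05},
  {"x": 0, "y": -5, "z": 0, "wx": 0, "wy": 0, "wz": 0, "fingers": 0.05},
])

```text
time: 45.28
position: [0.622, 0.1884, 0.0315]
ee_rot: [179.6, 0.1, -5.0]
ft_force: [-3.2, -19.7, 7.2]
grip_width: 0.05
```

Request:
play_rows([
  {"x": 0, "y": -2, "z": 0, "wx": 0, "wy": 0, "wz": 0, "fingers": 0.05},
  {"x": 0, "y": -4, "z": 0, "wx": 0, "wy": 0, "wz": 0, "fingers": 0.05},
])

```text
time: 45.45
position: [0.6219, 0.1883, 0.0315]
ee_rot: [179.2, 0.2, -5.0]
ft_force: [-6.1, -37.4, 11.8]
grip_width: 0.056
```

Request:
play_rows([
  {"x": 0, "y": 8, "z": 0, "wx": 0, "wy": 0, "wz": 0, "fingers": 0.05},
  {"x": 0, "y": 18, "z": -20, "wx": 0, "wy": 0, "wz": 0, "fingers": 0.05},
  {"x": 0, "y": 20, "z": -60, "wx": 0, "wy": 0, "wz": 0, "fingers": 0.05},
  {"x": 0, "y": 20, "z": -100, "wx": 0, "wy": 0, "wz": 0, "fingers": 0.3},
  {"x": 0, "y": 25, "z": -140, "wx": 0, "wy": 0, "wz": 0, "fingers": 0.6},
  {"x": 0, "y": 35, "z": -180, "wx": 0, "wy": 0, "wz": 0, "fingers": 0.7},
  {"x": 0, "y": 50, "z": -220, "wx": 0, "wy": 0, "wz": 0, "fingers": 0.7},
  {"x": 0, "y": 70, "z": -250, "wx": 0, "wy": 0, "wz": 0, "fingers": 0.7},
  {"x": 0, "y": 100, "z": -270, "wx": 0, "wy": 0, "wz": 0, "fingers": 0.7},
])

```text
time: 46.2
position: [0.6146, 0.0984, 0.3055]
ee_rot: [-179.9, -0.3, -4.8]
ft_force: [1.3, -0.6, -0.2]
grip_width: 0.431
```

Run:
```python
from h import *
go((.36,-.215,.3,17.3))
b=camera('side');a=camera('scene')
for n in('scene','side'):
    d=pinpoint('tray_grip',n);
    if d: print(onz(cam(n),d[0]['uv'],.057))
```

```text
t 46.2 pos [0.6146 0.0984 0.3055] rot [-179.91   -0.33   -4.84] F [ 1.3 -0.6 -0.2] g 0.431 j [ 2. 28. 59.  0. 93.  7.]
(0.36, -0.215, 0.3, 17.3) -> [-227.3  333.8    3.7] [-0.    -0.006 -0.386]
[0.62437348 0.22153902 0.057     ]
[0.61688926 0.22728604 0.057     ]
```

Request:
play_rows([
  {"x": -22, "y": 33, "z": 0, "wx": 0, "wy": 0, "wz": -0.04, "fingers": 0.7},
  {"x": -44, "y": 66, "z": 0, "wx": 0, "wy": 0, "wz": -0.08, "fingers": 0.7},
  {"x": -66, "y": 100, "z": 0, "wx": 0, "wy": 0, "wz": -0.12, "fingers": 0.7},
  {"x": -88, "y": 133, "z": 0, "wx": 0, "wy": 0, "wz": -0.16, "fingers": 0.7},
  {"x": -110, "y": 166, "z": 0, "wx": 0, "wy": 0, "wz": -0.2, "fingers": 0.7},
  {"x": -132, "y": 200, "z": 0, "wx": 0, "wy": 0, "wz": -0.24, "fingers": 0.7},
  {"x": -154, "y": 233, "z": 0, "wx": 0, "wy": 0, "wz": -0.28, "fingers": 0.7},
  {"x": -176, "y": 266, "z": 0, "wx": 0, "wy": 0, "wz": -0.32, "fingers": 0.7},
  {"x": -200, "y": 300, "z": 0, "wx": 0, "wy": 0, "wz": -0.36, "fingers": 0.7},
  {"x": -227, "y": 334, "z": 0, "wx": 0, "wy": 0, "wz": -0.386, "fingers": 0.7},
  {"x": -227, "y": 334, "z": 0, "wx": 0, "wy": 0, "wz": -0.386, "fingers": 0.7},
  {"x": -227, "y": 334, "z": 0, "wx": 0, "wy": 0, "wz": -0.386, "fingers": 0.7},
])

```text
time: 47.4
position: [0.3577, -0.2161, 0.2999]
ee_rot: [-179.9, 0.1, 16.9]
ft_force: [0.2, 0.4, -0.4]
grip_width: 0.7
```

Request:
play_rows([
  {"x": 0, "y": 0, "z": 0, "wx": 0, "wy": 0, "wz": 0, "fingers": 0.7},
  {"x": 0, "y": 0, "z": 0, "wx": 0, "wy": 0, "wz": 0, "fingers": 0.7},
  {"x": 0, "y": 0, "z": 0, "wx": 0, "wy": 0, "wz": 0, "fingers": 0.7},
])

```text
time: 47.65
position: [0.3598, -0.2143, 0.3007]
ee_rot: [-179.9, 0.0, 17.3]
ft_force: [0.3, 0.4, 0.2]
grip_width: 0.704
```

Run:
```python
from h import *
go((.358,-.258,.2,17.3),(.358,-.258,.131,17.3))
w=cam('wrist');a=camera('wrist');cv2.imwrite('pics/t1.png',a)
for t,z in(('knob',.1575),('console',0)):
    for d in pinpoint(t,'wrist')[:2]: print(t,d['uv'],d['conf'],onz(w,d['uv'],z))
```

```text
t 47.65 pos [ 0.3598 -0.2143  0.3007] rot [-1.7994e+02  1.0000e-02  1.7290e+01] F [0.3 0.4 0.2] g 0.704 j [-41.   4.  91.   0.  85. -59.]
(0.358, -0.258, 0.2, 17.3) -> [-14.7  41.3 100.6] [-0.001  0.    -0.   ]
(0.358, -0.258, 0.131, 17.3) -> [-14.7  41.4 169.6] [-0.001  0.    -0.   ]
knob [241.8, 209.1] 0.67 [ 0.35613806 -0.25946598  0.1575    ]
knob [245.2, 195.0] 0.37 [ 0.35500477 -0.24214637  0.1575    ]
console [244.3, 196.7] 0.96 [ 0.36207595 -0.2905216   0.        ]
```

View pics/t1.png

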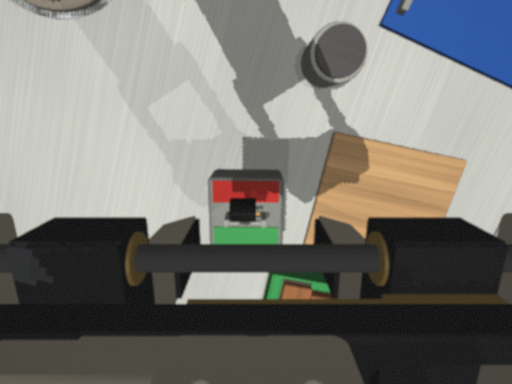

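Request:
play_rows([
  {"x": -8, "y": 20, "z": 10, "wx": 0, "wy": 0, "wz": 0, "fingers": 0.7},
  {"x": -16, "y": 42, "z": 25, "wx": 0, "wy": 0, "wz": 0, "fingers": 0.7},
  {"x": -16, "y": 42, "z": 60, "wx": 0, "wy": 0, "wz": 0, "fingers": 0.7},
  {"x": -16, "y": 42, "z": 95, "wx": 0, "wy": 0, "wz": 0, "fingers": 0.7},
  {"x": -16, "y": 42, "z": 125, "wx": 0, "wy": 0, "wz": 0, "fingers": 0.65},
  {"x": -16, "y": 42, "z": 150, "wx": 0, "wy": 0, "wz": 0, "fingers": 0.65},
  {"x": -16, "y": 42, "z": 170, "wx": 0, "wy": 0, "wz": 0, "fingers": 0.65},
  {"x": -16, "y": 42, "z": 171, "wx": 0, "wy": 0, "wz": 0, "fingers": 0.65},
  {"x": -16, "y": 42, "z": 171, "wx": 0, "wy": 0, "wz": 0, "fingers": 0.65},
])

```text
time: 48.55
position: [0.356, -0.2598, 0.1297]
ee_rot: [-179.9, 0.1, 17.2]
ft_force: [0.5, -0.8, -0.2]
grip_width: 0.649
```

Run:
```python
from h import *
go((.357,-.2585,.130,17.3))
a=camera('scene')[60:200,170:310]; b=camera('side')[190:330,160:300]
cv2.imwrite('pics/t2.png',np.hstack([cv2.resize(a,(400,400)),cv2.resize(b,(400,400))]))
go()
```

```text
t 48.55 pos [ 0.356  -0.2598  0.1297] rot [-1.7989e+02  5.0000e-02  1.7180e+01] F [ 0.5 -0.8 -0.2] g 0.649 j [-46.  15. 106.   0.  59. -63.]
(0.357, -0.2585, 0.13, 17.3) -> [ 1.3 -0.9 -0.3] [-0.002  0.001 -0.002]
t 48.65 pos [ 0.3569 -0.2609  0.1314] rot [ 1.799e+02 -6.000e-02  1.717e+01] F [ 0.4 -0.3 -0.5] g 0.649 j [-46.  15. 106.   0.  59. -63.]
```

View pics/t2.png

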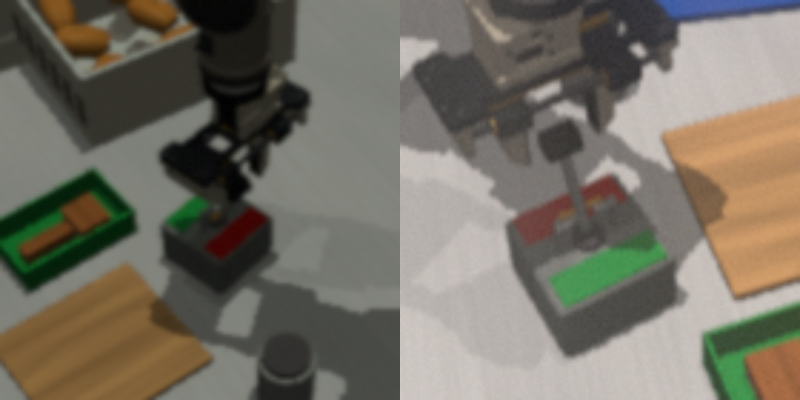

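Request:
play_rows([
  {"x": 0, "y": -1.5, "z": 0, "wx": 0, "wy": 0, "wz": 0, "fingers": 0.3},
  {"x": 0, "y": -1.5, "z": 0, "wx": 0, "wy": 0, "wz": 0, "fingers": 0.2},
  {"x": 0, "y": -1.5, "z": 0, "wx": 0, "wy": 0, "wz": 0, "fingers": 0.2},
  {"x": 0, "y": -1.5, "z": 0, "wx": 0, "wy": 0, "wz": 0, "fingers": 0.2},
  {"x": 0, "y": -1.5, "z": 0, "wx": 0, "wy": 0, "wz": 0, "fingers": 0.2},
  {"x": 0, "y": -1.5, "z": 0, "wx": 0, "wy": 0, "wz": 0, "fingers": 0.2},
], grip_force=45)

```text
time: 49.15
position: [0.3561, -0.259, 0.1305]
ee_rot: [180.0, -0.1, 17.1]
ft_force: [1.4, 1.3, 2.0]
grip_width: 0.318
```

Request:
play_rows([
  {"x": 0, "y": -2.6, "z": -6.4, "wx": 0, "wy": 0, "wz": 0, "fingers": 0.2},
  {"x": 0, "y": -5.4, "z": -13, "wx": 0, "wy": 0, "wz": 0, "fingers": 0.2},
  {"x": 0, "y": -5.4, "z": -13, "wx": 0, "wy": 0, "wz": 0, "fingers": 0.2},
  {"x": 0, "y": -5.4, "z": -13, "wx": 0, "wy": 0, "wz": 0, "fingers": 0.2},
])

```text
time: 49.48
position: [0.3543, -0.2539, 0.1433]
ee_rot: [180.0, -0.0, 17.1]
ft_force: [5.2, -0.9, -7.6]
grip_width: 0.323
```

Run:
```python
from h import *
go()
a=camera('scene')[90:170,200:280]; b=camera('side')[220:300,180:260]
cv2.imwrite('pics/t3.png',np.hstack([cv2.resize(a,(400,400)),cv2.resize(b,(400,400))]))
go()
```

```text
t 49.48 pos [ 0.3543 -0.2539  0.1433] rot [ 1.7996e+02 -4.0000e-02  1.7140e+01] F [ 5.2 -0.9 -7.6] g 0.323 j [-46.  14. 106.   0.  61. -63.]
t 49.58 pos [ 0.3543 -0.2539  0.143 ] rot [ 1.7997e+02 -3.0000e-02  1.7130e+01] F [ 5.3 -1.6 -7. ] g 0.323 j [-46.  14. 106.   0.  61. -63.]
```

View pics/t3.png

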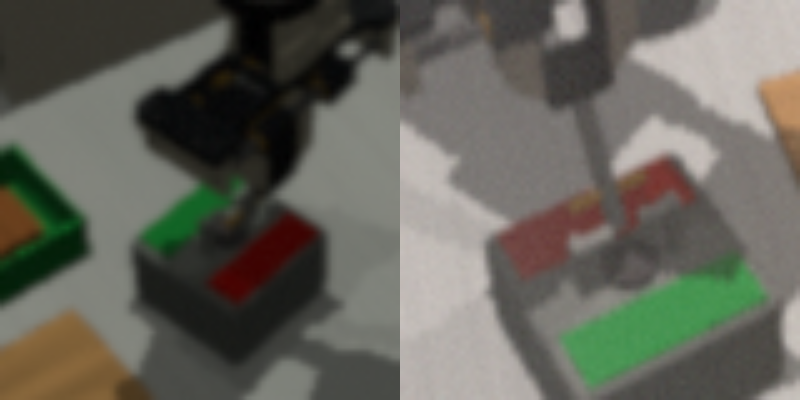

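Request:
play_rows([
  {"x": 0, "y": 7.5, "z": -3.2, "wx": 0, "wy": 0, "wz": 0, "fingers": 0.2},
  {"x": 0, "y": 15.2, "z": -6.2, "wx": 0, "wy": 0, "wz": 0, "fingers": 0.2},
  {"x": 0, "y": 31.3, "z": -9.2, "wx": 0, "wy": 0, "wz": 0, "fingers": 0.2},
  {"x": 0, "y": 42.2, "z": -9.8, "wx": 0, "wy": 0, "wz": 0, "fingers": 0.2},
  {"x": 0, "y": 53.1, "z": -9.2, "wx": 0, "wy": 0, "wz": 0, "fingers": 0.2},
  {"x": 0, "y": 69.2, "z": -6.2, "wx": 0, "wy": 0, "wz": 0, "fingers": 0.2},
  {"x": 0, "y": 83.5, "z": -0.8, "wx": 0, "wy": 0, "wz": 0, "fingers": 0.2},
  {"x": 0, "y": 84.5, "z": -0.4, "wx": 0, "wy": 0, "wz": 0, "fingers": 0.2},
  {"x": 0, "y": 84.5, "z": -0.4, "wx": 0, "wy": 0, "wz": 0, "fingers": 0.2},
])

```text
time: 50.33
position: [0.3781, -0.3325, 0.1418]
ee_rot: [-179.6, 0.0, 17.1]
ft_force: [3.4, 6.4, -6.2]
grip_width: 0.318
```

Run:
```python
from h import *
go()
a=camera('scene')[90:170,200:280]; b=camera('side')[220:300,180:260]
cv2.imwrite('pics/t4.png',np.hstack([cv2.resize(a,(400,400)),cv2.resize(b,(400,400))]))
```

```text
t 50.33 pos [ 0.3781 -0.3325  0.1418] rot [-1.796e+02  4.000e-02  1.709e+01] F [ 3.4  6.4 -6.2] g 0.318 j [-50.  21.  95.   0.  64. -67.]
```

View pics/t4.png

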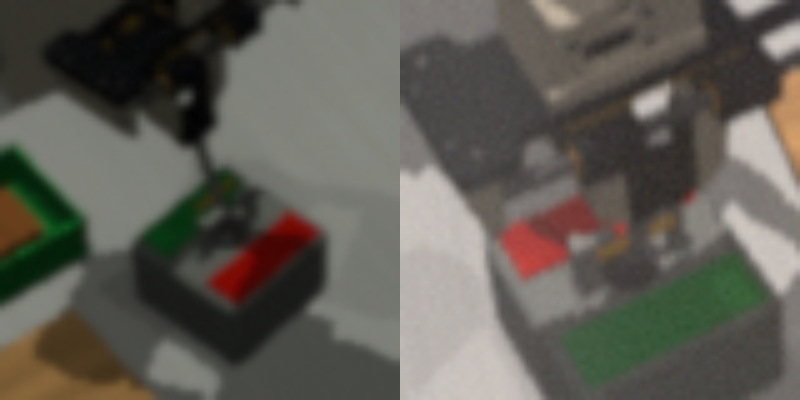

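Over to green. Ease in and release.

Request:
play_rows([
  {"x": 0, "y": -2.5, "z": 5.8, "wx": 0, "wy": 0, "wz": 0, "fingers": 0.2},
  {"x": 0, "y": -5, "z": 11.6, "wx": 0, "wy": 0, "wz": 0, "fingers": 0.2},
  {"x": 0, "y": -5, "z": 12, "wx": 0, "wy": 0, "wz": 0, "fingers": 0.2},
  {"x": 0, "y": -5, "z": 12, "wx": 0, "wy": 0, "wz": 0, "fingers": 0.65},
  {"x": 0, "y": -5, "z": 12, "wx": 0, "wy": 0, "wz": 0, "fingers": 0.65},
  {"x": 0, "y": -5, "z": 12, "wx": 0, "wy": 0, "wz": 0, "fingers": 0.65},
  {"x": 0, "y": -5, "z": 12, "wx": 0, "wy": 0, "wz": 0, "fingers": 0.65},
  {"x": 0, "y": -5, "z": -25, "wx": 0, "wy": 0, "wz": 0, "fingers": 0.8},
  {"x": 0, "y": -5, "z": -65, "wx": 0, "wy": 0, "wz": 0, "fingers": 0.8},
  {"x": 0, "y": -5, "z": -105, "wx": 0, "wy": 0, "wz": 0, "fingers": 0.8},
  {"x": 0, "y": -5, "z": -145, "wx": 0, "wy": 0, "wz": 0, "fingers": 0.8},
  {"x": 0, "y": -5, "z": -165, "wx": 0, "wy": 0, "wz": 0, "fingers": 0.8},
])

```text
time: 51.43
position: [0.3778, -0.3306, 0.3134]
ee_rot: [179.7, -0.1, 17.1]
ft_force: [0.1, -0.6, 0.4]
grip_width: 0.8
```

Run:
```python
from h import *
go()
C={n:cam(n) for n in('scene','side')}
a=camera('scene'); b=camera('side')
print([pinpoint('knob',n)[:1] for n in C])
c=np.array([.369,-.2935,.07]);ux=np.array([np.cos(np.radians(-72.7)),np.sin(np.radians(-72.7)),0])
for th in(0,.1,.2):
  for r in(.095,.105):
    K=c+ux*np.sin(.4-th)*r+[0,0,np.cos(.4-th)*r]; print(th,r,[proj(C[n],K)[0].round(1) for n in C])
cv2.imwrite('pics/t5.png',np.hstack([cv2.resize(a[90:170,200:280],(400,400)),cv2.resize(b[220:300,180:260],(400,400))]))
cv2.imwrite('pics/t6.png',np.hstack([a[:,60:420],b[:,100:460]]))
```

```text
t 51.43 pos [ 0.3778 -0.3306  0.3134] rot [ 1.7967e+02 -1.2000e-01  1.7130e+01] F [ 0.1 -0.6  0.4] g 0.8 j [-50.  13.  78.  -0.  88. -67.]
[[{'uv': [360.5, 275.5], 'conf': 0.72}], [{'uv': [232.3, 261.4], 'conf': 0.7}]]
0 0.095 [array([236.6, 116.2]), array([231.6, 260.1])]
0 0.105 [array([235.7, 113.8]), array([232.3, 258.6])]
0.1 0.095 [array([238.4, 116.7]), array([229.6, 256.4])]
0.1 0.105 [array([237.7, 114.4]), array([230. , 254.6])]
0.2 0.095 [array([240.3, 117.4]), array([227.6, 252.9])]
0.2 0.105 [array([239.7, 115.2]), array([227.7, 250.7])]
```

View pics/t5.png

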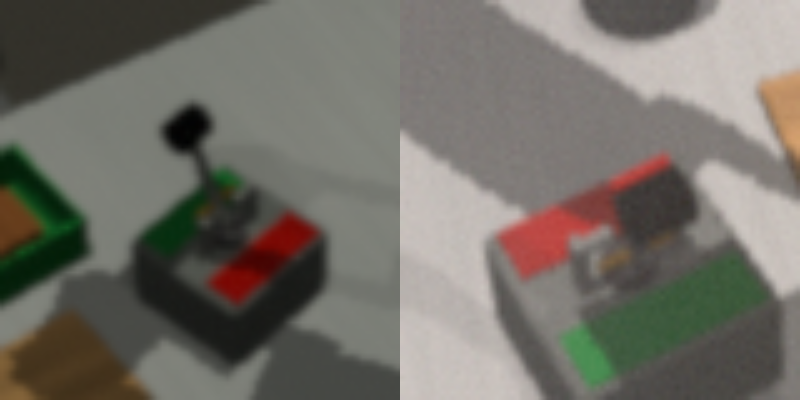

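View pics/t6.png

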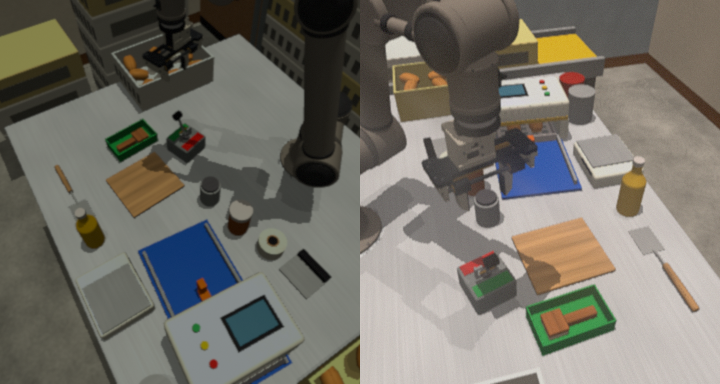

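```bash
python3 -c "
from station import robot, telemetry
print(robot.sign_off()); print(telemetry.state()['time'])"
```

```text
the job is handed in; nothing more can be done
None
the job is handed in; nothing more can be done
```

I finished all the steps and handed the job in at about 51 s of the 210 s allowed. The sign-off gave no verdict.

**What I did:**
- **Toggle to red:** pulled it out, flipped it and let it seat.
- **Brush:** moved it from the tray to the caddy. The first three grasps failed because the fingertips sit about 15–19 mm above the reported tool point when open. I went lower and the fourth held; the brush barely moved in between.
- **Rolls:** only two were present. Both went into the tray side by side in one layer.
- **Tray:** slid it about 233 mm along the rails to the stop.
- **Toggle back to green:** pulled, flipped and seated again.

**Last checks:**
- **Toggle:** the camera views match fully green and seated.
- **Brush and rolls:** the brush lies flat in the caddy, and both rolls still show in the tray under the scanner head.
- **Bystanders:** these look unmoved by eye; I did not measure them.
- **Gripper:** it was clear of everything, about 0.31 m above the table.

**A disagreement on the tray's home position:** a wrist-camera estimate put the tray at about 231 mm, not 235 mm, still past the required 227 mm. Pushing again from behind with about 37 N did not move it, so I took it as touching the stop.

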